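# Load the parts tumbler at the helmet painter's bench

## Task

Get the tumbler ready for a batch of helmet fit-dial housings: first put every green-tagged housing into the yellow tumbler tub and every red-tagged one into the red-rimmed reject tray. Then use the scoop, never the fingers, to move all the white ceramic balls from the blue tray into the tub, and finally stand the scoop back upright on the green mat. Leave the tape, knife, jar, can and tin where they are.

Things in the scene. Friction and masses are not known exactly. Their poses are not given: they have to be found in the camera images.
- media_tray: fixed blue tray with the white balls, 91 mm wide (y) inside, walls 5 mm thick, tops 60 mm above the bench. Floor 6 mm above the bench and flat from x = -100 to 0 mm; from x = 0 it slopes up at 20 degrees (0.35 rad) to the +x end wall at x = 95 mm; at x = -100 mm a steep 60 degree ramp rises outward over 20 mm to the -x end wall. Origin at bench height under the foot of the long slope
- tray_ramp_foot (a point): point on the tray's floor (6 mm above the bench) at the foot of the steep ramp, midway between the side walls: 100 mm to -x of the tray's origin; same axes
- tumbler_tub: fixed vibratory tumbler: yellow open tub on a grey motor base. Tub outside 165 (x) x 155 (y) mm, walls 6 mm, rim 105 mm above the bench. Origin under its centre, at bench height
- tub_floor (a point): centre of the tub's inner floor (about 50 mm above the bench, 55 mm below the rim)
- reject_tray: fixed black open tray with a red rim, outside 150 (x) x 130 (y) x 36 mm, walls and floor 5 mm. Origin under its centre, at bench height
- green_mat: fixed green cutting mat with a pale grid, 150 (x) x 210 (y) x 3 mm, the scoop's home. Origin at the centre of its underside
- scoop: loose aluminium scoop, 140 g, standing on its flat underside. Pan 60 (x) x 80 (y) mm, floor 2 mm thick, open, with a bare lip, at x = +30 mm; back wall 34 mm high at x = -30 mm; side walls 3 mm thick, 30 mm high, from x = -30 to +18 mm; upright orange grip above the back of the pan. Origin at the centre of the pan's underside; x towards the mouth, z up
- scoop_grip (a point): middle of the scoop's upright orange grip, a block 26 (x) x 16 (y) mm reaching from 70 to 130 mm above the scoop's underside; this point lies at x = -20 mm, z = 105 mm of the scoop's frame
- media1: white ceramic tumbling ball, 24 mm in diameter, 18 g, in the blue tray; origin at its centre (None if absent in this run)
- media2: white ceramic tumbling ball, 24 mm in diameter, 18 g, in the blue tray; origin at its centre (None if absent in this run)
- media3: white ceramic tumbling ball, 24 mm in diameter, 18 g, in the blue tray; origin at its centre (None if absent in this run)
- media4: white ceramic tumbling ball, 24 mm in diameter, 18 g, in the blue tray; origin at its centre (None if absent in this run)
- media5: white ceramic tumbling ball, 24 mm in diameter, 18 g, in the blue tray; origin at its centre (None if absent in this run)
- media6: white ceramic tumbling ball, 24 mm in diameter, 18 g, in the blue tray; origin at its centre (None if absent in this run)
- media7: white ceramic tumbling ball, 24 mm in diameter, 18 g, in the blue tray; origin at its centre (None if absent in this run)
- housing_pass_a: loose helmet fit-dial housing with green tag (good part): grey block 48 (x) x 30 (y) x 22 mm with a white dial 29 mm across on top (30 mm high in all), its tag a coloured disc on the dial and two coloured bars; 40 g; origin at the centre of its underside (None if absent in this run)
- housing_pass_b: loose helmet fit-dial housing with green tag (good part): grey block 48 (x) x 30 (y) x 22 mm with a white dial 29 mm across on top (30 mm high in all), its tag a coloured disc on the dial and two coloured bars; 40 g; origin at the centre of its underside (None if absent in this run)
- housing_reject_a: loose helmet fit-dial housing with red tag (reject): grey block 48 (x) x 30 (y) x 22 mm with a white dial 29 mm across on top (30 mm high in all), its tag a coloured disc on the dial and two coloured bars; 40 g; origin at the centre of its underside (None if absent in this run)
- housing_reject_b: loose helmet fit-dial housing with red tag (reject): grey block 48 (x) x 30 (y) x 22 mm with a white dial 29 mm across on top (30 mm high in all), its tag a coloured disc on the dial and two coloured bars; 40 g; origin at the centre of its underside (None if absent in this run)
- masking_tape: bystander, to be left alone: roll of tan masking tape lying flat, 90 mm across, 24 mm high; origin at the centre of its underside
- craft_knife: bystander, to be left alone: yellow craft knife, 130 x 20 x 12 mm plus blade; origin at the centre of its underside
- paint_jar: bystander, to be left alone: blue paint jar, 52 mm across, 60 mm high; origin at the centre of its underside
- spray_can: bystander, to be left alone: aluminium spray can, 60 mm across, 150 mm high; origin at the centre of its underside
- filler_tin: bystander, to be left alone: steel filler tin, 66 mm across, 40 mm high; origin at the centre of its underside

How it is judged (in metres and radians):
On the way, in this order (a step that is already met when the one before it is completed fails the run):
1. every housing present is sorted: green-tagged in the tumbler tub, red-tagged in the reject tray (x of housing_pass_a in the frame of tub_floor between -0.077 and 0.077 m and y of housing_pass_a in the frame of tub_floor between -0.072 and 0.072 m and z of housing_pass_a in the frame of tub_floor between -0.006 and 0.05 m and linear speed of each of housing_pass_a, housing_pass_b, housing_reject_a, housing_reject_b below 0.05 m/s and x of housing_pass_b in the frame of tub_floor between -0.077 and 0.077 m and y of housing_pass_b in the frame of tub_floor between -0.072 and 0.072 m and z of housing_pass_b in the frame of tub_floor between -0.006 and 0.05 m and x of housing_reject_a in the frame of reject_tray between -0.07 and 0.07 m and y of housing_reject_a in the frame of reject_tray between -0.06 and 0.06 m and z of housing_reject_a in the frame of reject_tray between -0.006 and 0.035 m and x of housing_reject_b in the frame of reject_tray between -0.07 and 0.07 m and y of housing_reject_b in the frame of reject_tray between -0.06 and 0.06 m and z of housing_reject_b in the frame of reject_tray between -0.006 and 0.035 m), for 0.2 s.
2. all the balls are in the tumbler tub (x of media1 in the frame of tub_floor between -0.077 and 0.077 m and y of media1 in the frame of tub_floor between -0.072 and 0.072 m and z of media1 in the frame of tub_floor between -0.006 and 0.055 m and linear speed of each of media1, media2, media3, media4, media5, media6, media7 below 0.05 m/s and x of media2 in the frame of tub_floor between -0.077 and 0.077 m and y of media2 in the frame of tub_floor between -0.072 and 0.072 m and z of media2 in the frame of tub_floor between -0.006 and 0.055 m and x of media3 in the frame of tub_floor between -0.077 and 0.077 m and y of media3 in the frame of tub_floor between -0.072 and 0.072 m and z of media3 in the frame of tub_floor between -0.006 and 0.055 m and x of media4 in the frame of tub_floor between -0.077 and 0.077 m and y of media4 in the frame of tub_floor between -0.072 and 0.072 m and z of media4 in the frame of tub_floor between -0.006 and 0.055 m and x of media5 in the frame of tub_floor between -0.077 and 0.077 m and y of media5 in the frame of tub_floor between -0.072 and 0.072 m and z of media5 in the frame of tub_floor between -0.006 and 0.055 m and x of media6 in the frame of tub_floor between -0.077 and 0.077 m and y of media6 in the frame of tub_floor between -0.072 and 0.072 m and z of media6 in the frame of tub_floor between -0.006 and 0.055 m and x of media7 in the frame of tub_floor between -0.077 and 0.077 m and y of media7 in the frame of tub_floor between -0.072 and 0.072 m and z of media7 in the frame of tub_floor between -0.006 and 0.055 m), for 0.2 s.
At the end, for the whole second after the job is handed in: every green-tagged housing and every ball lies inside the tub below its rim, every red-tagged housing inside the reject tray, all at rest (under 0.05 m/s), and the scoop stands upright (within 0.12 rad) on the green mat, its origin within the mat's outline (all of step 1 and all of step 2 and x of scoop in the frame of green_mat between -0.075 and 0.075 m and y of scoop in the frame of green_mat between -0.105 and 0.105 m and height (world z) of scoop below 0.01 m and angle between scoop's own z axis and vertical below 0.12 rad and linear speed of scoop below 0.05 m/s); the robot touches nothing.
It fails at once if the fingers touch a ball (contact force between the fingers and media1 above 0.5 N or contact force between the fingers and media2 above 0.5 N or contact force between the fingers and media3 above 0.5 N or contact force between the fingers and media4 above 0.5 N or contact force between the fingers and media5 above 0.5 N or contact force between the fingers and media6 above 0.5 N or contact force between the fingers and media7 above 0.5 N).
It fails at once if a bystander (tape, knife, jar, can or tin) is moved more than 30 mm (distance of any of masking_tape, craft_knife, paint_jar, spray_can, filler_tin from where it was at the start of the episode above 0.03 m).
Of housing_pass_a, housing_pass_b, housing_reject_a, housing_reject_b only 3 to 4 are there at a start; the rules pass over those that are not, and their reading is None.
Of media1, media2, media3, media4, media5, media6, media7 only 5 to 7 are there at a start; the rules pass over those that are not, and their reading is None.
At some moment in a run one of housing_pass_a, housing_pass_b, housing_reject_a, housing_reject_b may be knocked a few centimetres aside while the robot is not near it.
It also fails if it takes over 208 s, if anything falls off the work surface, if the arm or the gripper's body presses on something with over 40 N, if the wrist force passes 120 N, or if a joint passes its speed limit or range.

## Robot

A 6-joint arm with a two-finger parallel gripper is mounted at the origin on the work surface. World frame = base frame: x ahead of the robot, y to its left, z up, the work surface at z = 0. Lengths are in m, angles in degrees, forces in N, time in s.
With the tool pointing down it reaches from about 0.3 to 0.875 m from the base axis. Payload 6.4 kg.
Tool frame: the origin (TCP) lies at the very end of the fingers, on their centre line; the grasp point (between the pads) lies 19 mm behind it (grip_point_offset is the distance from the TCP to the grasp point, in m); z points along the fingers, x is the direction in which the jaws open and shut, and the axes are right-handed (so a half turn about z gives the same grasp; the last joint's range is limited). The gripper opens to 88 mm and grips with 3 to 60 N. Pads are 18 mm wide; open, the fingers measure 123 mm over their backs; the gripper's body (75 mm by 187 mm) begins 45 mm behind the grasp point.
Start: joints at [62.894, 10.359, 92.074, -0, 77.567, -11.82], TCP at [0.152, 0.555, 0.239] pointing down, gripper open.
Joint ranges: [-171.53, 171.53], [-51.25, 118.39], [17.06, 147.69], [-65.23, 245.23], [0, 150.52], [-178.68, 178.68]. Speed limits (degrees/s): [147.25, 147.25, 172.46, 180, 180, 180].

## Interface

Orientations are given as [roll, pitch, yaw] about the fixed x, y, z axes, in that order (R = Rz(yaw) Ry(pitch) Rx(roll)).
In Python, from station import get_obs, grab_frame, calibration, finish_job, grip_point_offset gives the robot as it stands.
- The arm moves only by the tool step_arm, never from a script. Its argument "plan" is a list of rows, each an object of numbers: "rx", "ry", "rz": the turn, a rotation vector about the tool's x, y, z in rad; "tx", "ty", "tz": the shift along the tool's x, y, z in m; "claw": the finger opening in m, from 0 to 0.0881. In form: [{"rx": .., "ry": .., "rz": .., "tx": .., "ty": .., "tz": .., "claw": ..}, ...]. A call has 1 to 8 rows; each row shifts and turns the pose as measured when the row begins, along the tool's axes as they then stand; what a row does not reach is not made up. A row lasts 1/12 s, in which the tool goes at most 41.7 mm and 7.16 degrees, less where a joint would pass 70% of its speed; a pose out of reach is approached as far as the arm can. A call with a gripper value outside its range is refused whole. The fingers move at their own pace and stop on an object; "force" is the grip in N (left out, the last holds). Time passes only in rows, so rows that do not move let the fingers close. It gives the time, the measured TCP pose, the force and the opening at its end, in the units of the state.
- get_obs(): the state, without advancing time (a new reading comes with each control period).
- grab_frame(name): name is "scene" or "side" or "wrist"; returns the picture (400x640x3 uint8, red, green, blue); there is no depth.
- calibration(name): a dict with "K" (3x3 intrinsics, pixels), "rvec" (rotation vector, rad) and "tvec" (3), from world to camera coordinates, as OpenCV has them; the wrist camera has in their place "mount" (4x4, takes a point from camera to tool coordinates, whose origin is the TCP and whose axes are the tool frame's). Camera axes: x right, y down, z forward; pixel columns grow to the right and rows downward; lengths in m; the calibration is good to about 2 mm. A picture is of the moment at which its call begins: read the wrist's pose just before it. calibration takes no time and is no camera call.
- finish_job(): hands the job in, once; it reports no verdict.
The state is a dict: "clock": time; "q": joint angles; "dq": joint speeds; "effort": joint torques, N m; "tool_pos": TCP position; "orientation": TCP orientation; "wrist_force": force on the tool from outside, world axes, zero at the start; "wrist_torque": the same for the moment, N m; "width": finger opening in m.
Only numpy, scipy, OpenCV 4.12 (cv2) and the standard library are available. Lean on these libraries where they do the work, as an engineer would, in place of code of your own. Each camera call takes 0.05 s, during which the arm holds its last target.

## Working session

There is one attempt and no reset: what is moved stays moved. The work goes in short steps, Python scripts to look and compute and a tool call to move; the robot and the scene stay as the last step left them, time stands still between calls to the robot, and variables do not carry over. Pictures are saved under pics/ and viewed, and the job is handed in when it is done.

Besides the shell and the picture viewer there is one more tool, called in YAML: its name, and indented under it one key for each argument. step_arm: Moves the arm, as the interface text tells. Its arguments: {"type":"object","properties":{"plan":{"type":"array","items":{"type":"object","properties":{"rx":{"type":"number"},"ry":{"type":"number"},"rz":{"type":"number"},"tx":{"type":"number"},"ty":{"type":"number"},"tz":{"type":"number"},"claw":{"type":"number"}}}},"force":{"type":"number"}},"required":["plan"]}

```bash
ls; mkdir -p pics
python3 - <<'E'
from station import *
import cv2,numpy as np
print(get_obs(), grip_point_offset if not callable(grip_point_offset) else grip_point_offset())
for n in ["scene","side","wrist"]:
    c=calibration(n); print(n,{k:np.round(np.array(v),4).tolist() for k,v in c.items()})
    cv2.imwrite(f"pics/a_{n}.png",cv2.cvtColor(grab_frame(n),cv2.COLOR_RGB2BGR))
E
```

```text
pics
{'clock': 0.0, 'q': array([ 6.28925182e+01,  1.03982021e+01,  9.21308686e+01, -2.11251929e-03,
        7.75664849e+01, -1.18196264e+01]), 'dq': array([-0.07444026, -0.00958372, -0.04298274, -0.00294707, -0.00563588,
        0.00067949]), 'effort': array([ 5.30101679e-04, -4.33855212e+01, -3.41858768e+01,  7.04108016e-02,
        3.83083709e-02, -1.28724423e-04]), 'tool_pos': array([0.15135465, 0.55417854, 0.237853  ]), 'orientation': array([-1.79982446e+02,  9.39519575e-02,  7.47126155e+01]), 'wrist_force': array([ 0.06855083, -1.64840512, -0.4323966 ]), 'wrist_torque': array([ 0.01450231, -0.01908284,  0.04969415]), 'width': 0.088081254181098} 0.0187
scene {'K': [[443.3762, 0.0, 320.4272], [0.0, 443.3762, 200.8178], [0.0, 0.0, 1.0]], 'rvec': [2.227, 1.364, -0.4369], 'tvec': [-0.2189, -0.2975, 1.5656]}
side {'K': [[393.4969, 0.0, 324.4383], [0.0, 393.4969, 201.9573], [0.0, 0.0, 1.0]], 'rvec': [0.1915, -2.7467, 1.3271], 'tvec': [0.5016, 0.118, 1.0201]}
wrist {'K': [[327.5761, 0.0, 319.7334], [0.0, 327.5761, 198.7413], [0.0, 0.0, 1.0]], 'mount': [[1.0, -0.0004, 0.0002, 0.0005], [0.0004, 0.9537, 0.3006, -0.0784], [-0.0003, -0.3006, 0.9537, -0.1462], [0.0, 0.0, 0.0, 1.0]]}
```

View pics/a_scene.png

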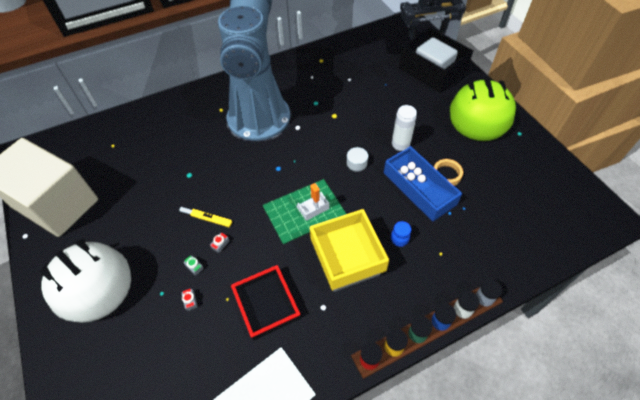

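View pics/a_side.png

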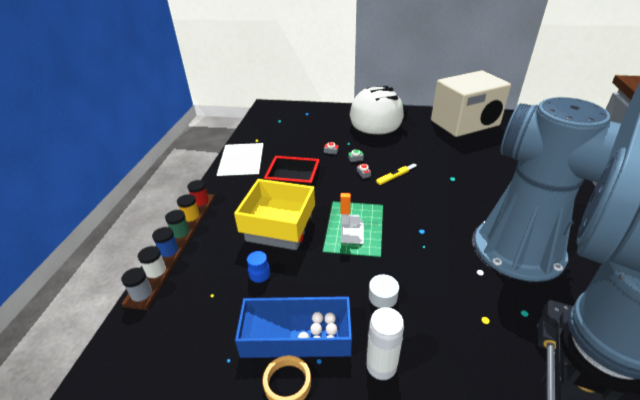

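View pics/a_wrist.png

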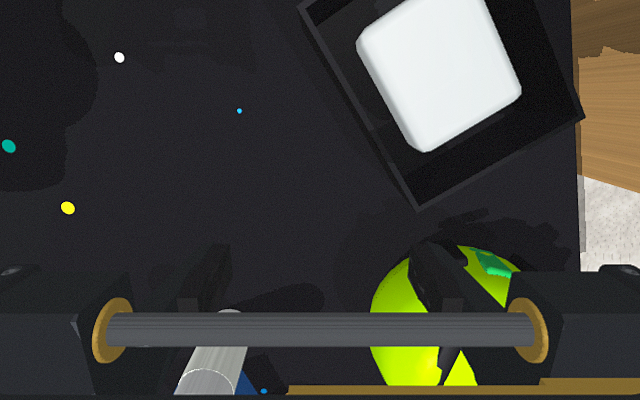

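```bash
cat > h.py <<'E'
import numpy as np,cv2
from station import *
from scipy.spatial.transform import Rotation as R
def cam(n,obs=None):
    c=calibration(n);K=np.array(c["K"])
    if n=="wrist":
        o=obs or get_obs()
        T=np.eye(4);T[:3,:3]=R.from_euler('xyz',o['orientation'],degrees=True).as_matrix();T[:3,3]=o['tool_pos']
        M=np.linalg.inv(T@np.array(c["mount"]));return K,M[:3,:3],M[:3,3]
    return K,cv2.Rodrigues(np.array(c["rvec"]))[0],np.array(c["tvec"]).ravel()
def proj(C,p):
    K,Rm,t=C;p=np.atleast_2d(p)@Rm.T+t;q=p@K.T;return q[:,:2]/q[:,2:]
def plane(C,uv,z):
    K,Rm,t=C;uv=np.atleast_2d(uv);d=np.c_[uv,np.ones(len(uv))]@np.linalg.inv(K).T@Rm;o=-Rm.T@t
    s=(z-o[2])/d[:,2];return o+s[:,None]*d
def tri(cams,uvs):
    A=[];b=[]
    for C,uv in zip(cams,uvs):
        K,Rm,t=C;d=(Rm.T@np.linalg.inv(K)@np.r_[uv,1]);d/=np.linalg.norm(d);o=-Rm.T@t
        P=np.eye(3)-np.outer(d,d);A.append(P);b.append(P@o)
    return np.linalg.lstsq(np.vstack(A),np.hstack(b),rcond=None)[0]
def hsv(im):return cv2.cvtColor(im,cv2.COLOR_RGB2HSV)
def blobs(m,amin=8):
    n,l,s,c=cv2.connectedComponentsWithStats(m.astype(np.uint8),connectivity=8)
    return [(int(s[i,4]),np.round(c[i],1).tolist(),s[i,:4].tolist()) for i in range(1,n) if s[i,4]>=amin]
def save(im,n,box=None,f=1):
    if box:im=im[box[1]:box[3],box[0]:box[2]]
    im=cv2.resize(im,None,fx=f,fy=f,interpolation=cv2.INTER_CUBIC);cv2.imwrite("pics/"+n,cv2.cvtColor(im,cv2.COLOR_RGB2BGR))
E
python3 - <<'E'
from h import *
a=grab_frame("scene");b=grab_frame("side")
np.save("scene0.npy",a);np.save("side0.npy",b)
for n,im in (("scene",a),("side",b)):
    H=hsv(im);h,s,v=H[...,0].astype(int),H[...,1].astype(int),H[...,2].astype(int)
    C=cam(n)
    for nm,m in (("red",((h<8)|(h>172))&(s>120)&(v>80)),("green",(h>45)&(h<85)&(s>90)&(v>60)),("blue",(h>100)&(h<125)&(s>120)&(v>60)),("yel",(h>20)&(h<33)&(s>150)&(v>90)),("orange",(h>7)&(h<16)&(s>180)&(v>120)),("tan",(h>10)&(h<23)&(s>80)&(s<200)&(v>90))):
        for bl in blobs(m,12):
            print(n,nm,bl,np.round(plane(C,bl[1],0.02)[0],3))
save(a,"b1.png",(240,130,480,300),3)
save(b,"b2.png",(220,180,420,380),3)
E
```

```text
scene red (21, [223.7, 234.8], [221, 232, 7, 6]) [ 0.41  -0.273  0.02 ]
scene red (26, [217.7, 239.0], [215, 237, 6, 5]) [ 0.416 -0.293  0.02 ]
scene red (19, [214.0, 246.0], [211, 244, 7, 5]) [ 0.432 -0.31   0.02 ]
scene red (995, [264.1, 300.8], [230, 265, 71, 73]) [ 0.648 -0.246  0.02 ]
scene red (26, [186.5, 290.0], [183, 288, 8, 5]) [ 0.525 -0.419  0.02 ]
scene red (34, [187.2, 296.6], [184, 294, 7, 6]) [ 0.544 -0.423  0.02 ]
scene red (26, [189.7, 304.6], [186, 302, 8, 6]) [ 0.568 -0.424  0.02 ]
scene red (119, [367.2, 364.8], [359, 356, 20, 15]) [ 0.911 -0.087  0.02 ]
scene green (2286, [299.0, 211.9], [262, 179, 85, 65]) [ 0.439 -0.047  0.02 ]
scene green (58, [189.5, 260.2], [184, 255, 11, 10]) [ 0.444 -0.386  0.02 ]
scene green (28, [197.3, 267.2], [194, 264, 7, 7]) [ 0.474 -0.373  0.02 ]
scene green (89, [416.3, 337.2], [410, 328, 16, 15]) [0.908 0.055 0.02 ]
scene blue (2801, [422.7, 184.4], [383, 146, 80, 76]) [0.524 0.334 0.02 ]
scene blue (35, [277.9, 168.3], [275, 166, 7, 6]) [ 0.26  -0.037  0.02 ]
scene blue (14, [463.5, 208.3], [462, 207, 4, 4]) [0.652 0.392 0.02 ]

[... 3996 characters left out ...]
(16, [344.6, 194.6], [341, 194, 9, 2]) [ 0.468 -0.145  0.02 ]
side yel (206, [190.1, 212.2], [179, 204, 20, 17]) [ 0.899 -0.008  0.02 ]
side yel (13, [211.6, 295.4], [210, 294, 4, 4]) [0.726 0.268 0.02 ]
side yel (54, [485.1, 320.0], [481, 317, 9, 7]) [0.127 0.253 0.02 ]
side orange (174, [345.0, 203.8], [340, 193, 11, 21]) [ 0.462 -0.101  0.02 ]
side tan (22, [344.9, 195.0], [341, 193, 9, 4]) [ 0.467 -0.143  0.02 ]
side tan (17, [195.6, 218.3], [189, 214, 12, 8]) [0.872 0.016 0.02 ]
side tan (58, [549.4, 342.5], [543, 340, 13, 9]) [0.009 0.29  0.02 ]
side tan (655, [286.8, 373.9], [262, 356, 49, 44]) [0.515 0.426 0.02 ]
side tan (29, [585.9, 389.3], [580, 387, 13, 5]) [-0.028  0.38   0.02 ]
```

View pics/b1.png

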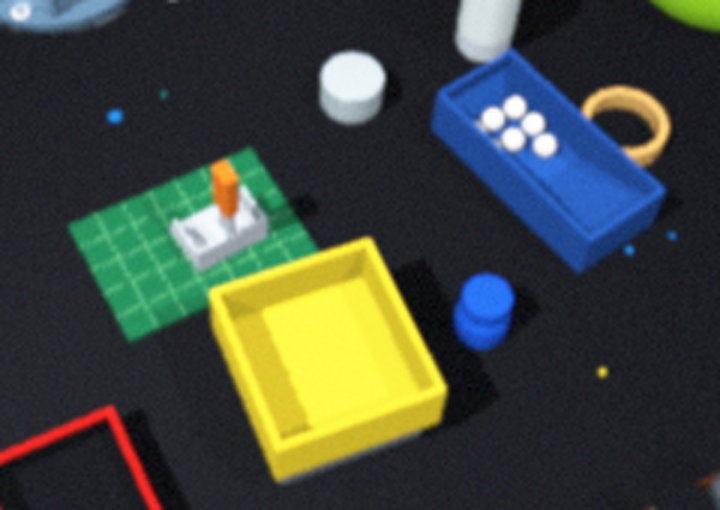

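View pics/b2.png

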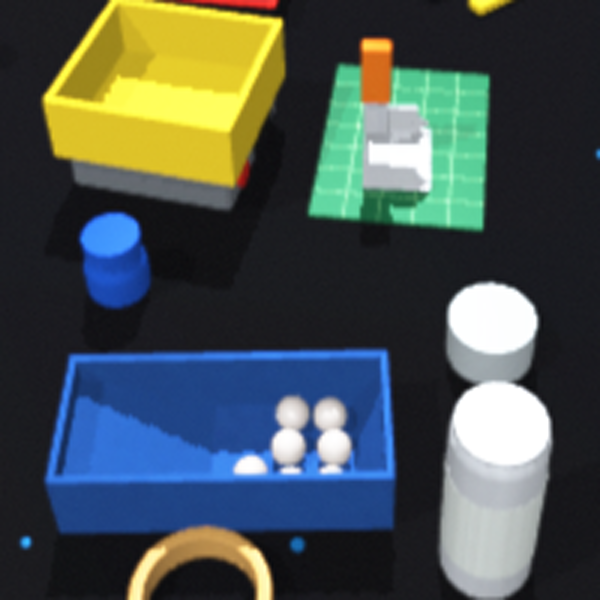

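step_arm:
  plan:
    - {"rz": -0.089,"tz": -0.037}
    - {"rz": -0.089,"tz": -0.037}
    - {"rz": -0.089,"tz": -0.037}
    - {"tx": -0.025,"ty": 0.033}
    - {"tx": -0.025,"ty": 0.033}
    - {"tx": -0.025,"ty": 0.033}
    - {"tx": -0.025,"ty": 0.033}
    - {"tx": -0.025,"ty": 0.033}

```text
invalid input
```

step_arm:
  plan:
    - {"tx": -0.025,"ty": 0.033}
    - {"tx": -0.025,"ty": 0.033}
    - {"tx": -0.025,"ty": 0.033}
    - {"tx": -0.025,"ty": 0.015}
    - {}

```text
invalid input
```

step_arm:
  plan:
    - {"rx": 0,"ry": 0,"rz": -0.089,"tx": 0,"ty": 0,"tz": -0.037,"claw": 0.088}
    - {"rx": 0,"ry": 0,"rz": -0.089,"tx": 0,"ty": 0,"tz": -0.037,"claw": 0.088}
    - {"rx": 0,"ry": 0,"rz": -0.089,"tx": 0,"ty": 0,"tz": -0.037,"claw": 0.088}
    - {"rx": 0,"ry": 0,"rz": 0,"tx": -0.025,"ty": 0.033,"tz": 0,"claw": 0.088}
    - {"rx": 0,"ry": 0,"rz": 0,"tx": -0.025,"ty": 0.033,"tz": 0,"claw": 0.088}
  force: 30

```text
clock: 0.67
tool_pos: [0.2132, 0.5058, 0.3505]
orientation: [-179.7, 0.4, 91.4]
wrist_force: [0.1, -0.1, -0.8]
width: 0.088
```

step_arm:
  plan:
    - {"rx": 0,"ry": 0,"rz": 0.012,"tx": -0.024,"ty": 0.034,"tz": 0,"claw": 0.088}
    - {"rx": 0,"ry": 0,"rz": 0.012,"tx": -0.024,"ty": 0.034,"tz": 0,"claw": 0.088}
    - {"rx": 0,"ry": 0,"rz": 0,"tx": -0.024,"ty": 0.034,"tz": 0,"claw": 0.088}
    - {"rx": 0,"ry": 0,"rz": 0,"tx": -0.024,"ty": 0.034,"tz": 0,"claw": 0.088}
    - {"rx": 0,"ry": 0,"rz": 0,"tx": -0.024,"ty": 0.034,"tz": 0,"claw": 0.088}
    - {"rx": 0,"ry": 0,"rz": 0,"tx": -0.024,"ty": 0.034,"tz": 0,"claw": 0.088}
    - {"rx": 0,"ry": 0,"rz": 0,"tx": -0.024,"ty": 0.034,"tz": 0,"claw": 0.088}
    - {"rx": 0,"ry": 0,"rz": 0,"tx": 0,"ty": 0,"tz": 0,"claw": 0.088}

```text
clock: 1.33
tool_pos: [0.4583, 0.3327, 0.3535]
orientation: [179.9, 0.2, 90.0]
wrist_force: [0.2, 0.1, -0.9]
width: 0.0876
```

Run:
```python
from h import *
o=get_obs();im=grab_frame("wrist");np.save("w1.npy",im);np.save("w1o.npy",o,allow_pickle=True);save(im,"w1.png")
print(o['tool_pos'],o['orientation'],o['q'])
```

```text
[0.4583427  0.33268428 0.35349264] [179.92454973   0.19187674  89.97032434] [ 24.08448571   5.19100274  84.73529976  -0.20595812  90.08322326
 -65.88624701]
```

View pics/w1.png

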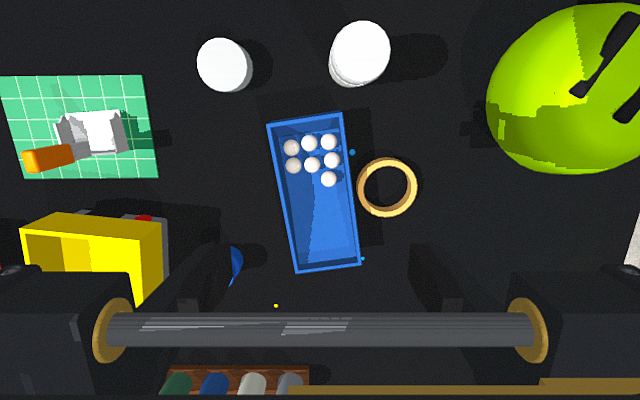

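Run:
```python
from h import *
im=np.load("w1.npy");o=np.load("w1o.npy",allow_pickle=True).item();C=cam("wrist",o)
p=plane(C,[(266,124),(342,112),(361,264),(296,273)],.06);print(np.round(p,4))
H=hsv(im);h,s,v=[H[...,i].astype(int) for i in range(3)]
m=((h>100)&(h<125)&(s>120)&(v>60)).astype(np.uint8);cs,_=cv2.findContours(m,0,2)
c=max(cs,key=cv2.contourArea);hull=cv2.convexHull(c)[:,0]
ap=cv2.approxPolyN(hull,4)[0] if hasattr(cv2,'approxPolyN') else None
print(ap); q=plane(C,ap.reshape(-1,2).astype(float),.06);print(np.round(q,4),np.round([np.linalg.norm(q[i]-q[i-1]) for i in range(4)],4))
m=((s<60)&(v>150)).astype(np.uint8)
for b in blobs(m,20):print(b,np.round(plane(C,b[1],.018)[0],4))
save(im,"w1c.png",(0,60,200,320),3)
```

```text
[[0.4162 0.262  0.06  ]
 [0.401  0.3615 0.06  ]
 [0.6219 0.3943 0.06  ]
 [0.6373 0.2963 0.06  ]]
[[365 265]
 [295 274]
 [264 122]
 [342 109]]
[[0.6236 0.4004 0.06  ]
 [0.639  0.2948 0.06  ]
 [0.4136 0.2595 0.06  ]
 [0.3972 0.3614 0.06  ]] [0.2297 0.1067 0.2282 0.1032]
(3180, [358.7, 53.6], [329, 21, 62, 66]) [0.3266 0.3852 0.018 ]
(2142, [221.5, 64.3], [197, 38, 50, 54]) [0.3398 0.1983 0.018 ]
(66, [81.0, 97.1], [51, 96, 60, 5]) [ 0.3824 -0.0034  0.018 ]
(1635, [93.9, 129.2], [65, 109, 56, 47]) [0.4268 0.0055 0.018 ]
(22, [60.0, 119.0], [57, 115, 6, 9]) [ 0.4124 -0.0403  0.018 ]
(34, [22.8, 119.1], [7, 119, 32, 3]) [ 0.4125 -0.0938  0.018 ]
(101, [52.8, 135.1], [31, 123, 31, 22]) [ 0.4352 -0.0563  0.018 ]
(204, [328.0, 141.3], [321, 133, 15, 17]) [0.4444 0.3445 0.018 ]
(211, [308.5, 142.6], [301, 135, 16, 16]) [0.4463 0.316  0.018 ]
(195, [291.1, 147.3], [284, 140, 15, 16]) [0.4531 0.2903 0.018 ]
(195, [331.2, 159.7], [324, 152, 15, 16]) [0.4716 0.3494 0.018 ]
(44, [133.2, 158.0], [115, 156, 40, 4]) [0.4689 0.0552 0.018 ]
(202, [311.4, 164.4], [304, 157, 16, 16]) [0.4787 0.3199 0.018 ]
(190, [293.0, 165.2], [285, 158, 16, 16]) [0.4799 0.2924 0.018 ]
(195, [328.0, 178.5], [321, 171, 15, 16]) [0.5003 0.3448 0.018 ]
(446, [634.1, 247.1], [624, 214, 16, 54]) [0.6143 0.8393 0.018 ]
(117, [178.2, 326.3], [143, 326, 81, 2]) [0.7682 0.0828 0.018 ]
(116, [243.4, 384.5], [237, 373, 13, 21]) [0.899  0.1884 0.018 ]
```

View pics/w1c.png

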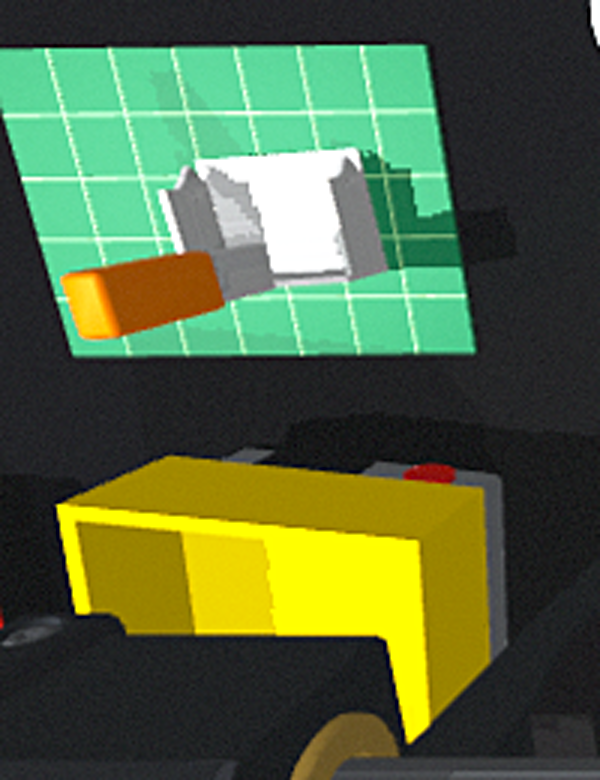

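step_arm:
  plan:
    - {"rx": 0,"ry": 0,"rz": 0,"tx": -0.04,"ty": 0.008,"tz": 0,"claw": 0.088}
    - {"rx": 0,"ry": 0,"rz": 0,"tx": -0.04,"ty": 0.008,"tz": 0,"claw": 0.088}
    - {"rx": 0,"ry": 0,"rz": 0,"tx": -0.04,"ty": 0.008,"tz": 0,"claw": 0.088}
    - {"rx": 0,"ry": 0,"rz": 0,"tx": -0.04,"ty": 0.008,"tz": 0,"claw": 0.088}
    - {"rx": 0,"ry": 0,"rz": 0,"tx": -0.04,"ty": 0.008,"tz": 0,"claw": 0.088}
    - {"rx": 0,"ry": 0,"rz": 0,"tx": -0.04,"ty": 0.008,"tz": 0,"claw": 0.088}
    - {"rx": 0,"ry": 0,"rz": 0,"tx": -0.04,"ty": 0.008,"tz": 0,"claw": 0.088}
    - {"rx": 0,"ry": 0,"rz": 0,"tx": -0.04,"ty": 0.008,"tz": 0,"claw": 0.088}

```text
clock: 2.05
tool_pos: [0.5167, 0.0199, 0.3523]
orientation: [-179.8, -0.2, 91.2]
wrist_force: [0.6, -0.5, -0.6]
width: 0.088
```

step_arm:
  plan:
    - {"rx": 0,"ry": 0,"rz": 0,"tx": -0.01,"ty": 0,"tz": 0,"claw": 0.088}
    - {"rx": 0,"ry": 0,"rz": 0,"tx": 0,"ty": 0,"tz": 0,"claw": 0.088}

```text
clock: 2.22
tool_pos: [0.517, 0.0049, 0.3518]
orientation: [-179.8, -0.2, 90.9]
wrist_force: [-0.5, 1.1, -0.1]
width: 0.0878
```

Run:
```python
from h import *
o=get_obs();im=grab_frame("wrist");np.save("w2.npy",im);np.save("w2o.npy",o,allow_pickle=True);save(im,"w2.png")
print(o['tool_pos'],o['orientation'],o['q'])
```

```text
[0.51703028 0.00493696 0.35184191] [-1.79816059e+02 -1.56558280e-01  9.08666964e+01] [ -12.68971619   -1.2499158    91.54878594    0.10907955   89.91664431
 -103.55702774]
```

View pics/w2.png

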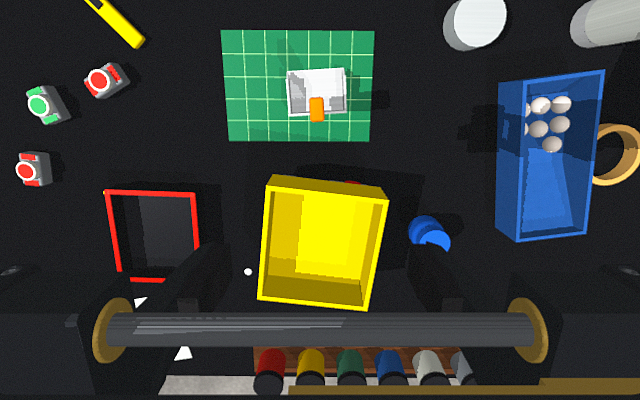

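Run:
```python
from h import *
im=np.load("w2.npy");o=np.load("w2o.npy",allow_pickle=True).item();C=cam("wrist",o)
H=hsv(im);h,s,v=[H[...,i].astype(int) for i in range(3)]
red=((h<8)|(h>172))&(s>120)&(v>80);grn=(h>45)&(h<85)&(s>90)&(v>60)
for nm,m in (("red",red),("grn",grn)):
  for b in blobs(m,12):
    if b[1][1]<250: print(nm,b,np.round(plane(C,b[1],.025)[0],4))
print("reject corners",np.round(plane(C,[(104,191),(195,193),(200,282),(119,278)],.036),4))
print("tub",np.round(plane(C,[(270,176),(388,198),(367,310),(258,298)],.105),4))
print("mat",np.round(plane(C,[(221,30),(374,31),(369,141),(229,141)],.003),4))
org=(h>7)&(h<18)&(s>150)&(v>100)
for b in blobs(org,20):print(b)
save(im,"w2a.png",(210,20,400,150),4); save(im,"w2b.png",(0,50,215,290),3); save(im,"w2t.png",(240,160,420,320),4)
```

```text
red (107, [113.4, 72.9], [107, 65, 14, 17]) [ 0.4128 -0.2732  0.025 ]
red (205, [98.4, 79.9], [91, 72, 16, 17]) [ 0.422  -0.2951  0.025 ]
red (80, [90.5, 88.5], [84, 80, 14, 17]) [ 0.4333 -0.3079  0.025 ]
red (82, [27.5, 156.3], [20, 153, 16, 8]) [ 0.5281 -0.4171  0.025 ]
red (161, [25.0, 170.7], [18, 164, 15, 14]) [ 0.5496 -0.4261  0.025 ]
red (76, [31.9, 183.0], [25, 180, 14, 7]) [ 0.5681 -0.4206  0.025 ]
red (34, [352.2, 181.9], [345, 181, 16, 3]) [0.5598 0.0557 0.025 ]
red (1317, [147.0, 214.1], [104, 189, 96, 83]) [ 0.6151 -0.2567  0.025 ]
grn (13140, [294.0, 83.1], [220, 30, 155, 112]) [ 0.4222 -0.0298  0.025 ]
grn (94, [34.2, 90.8], [27, 86, 15, 11]) [ 0.4374 -0.3854  0.025 ]
grn (195, [37.7, 105.3], [30, 98, 16, 16]) [ 0.4565 -0.3852  0.025 ]
grn (87, [50.4, 118.8], [43, 114, 16, 11]) [ 0.4745 -0.3718  0.025 ]
reject corners [[ 0.5758 -0.3084  0.036 ]
 [ 0.577  -0.1757  0.036 ]
 [ 0.7258 -0.1823  0.036 ]
 [ 0.7202 -0.3106  0.036 ]]
tub [[ 0.5334 -0.0546  0.105 ]
 [ 0.5597  0.0929  0.105 ]
 [ 0.7249  0.076   0.105 ]
 [ 0.7073 -0.0765  0.105 ]]
mat [[ 0.3545 -0.1303  0.003 ]
 [ 0.3526  0.0785  0.003 ]
 [ 0.5018  0.0805  0.003 ]
 [ 0.5048 -0.1296  0.003 ]]
(75, [319.4, 109.1], [309, 97, 15, 25])
(33, [612.4, 177.1], [600, 173, 24, 7])
(28, [263.9, 348.0], [258, 347, 15, 5])
(20, [310.0, 347.4], [305, 347, 11, 2])
(36, [352.8, 347.3], [343, 347, 24, 2])
(39, [390.9, 347.6], [380, 347, 23, 3])
(40, [429.1, 348.1], [419, 347, 24, 3])
(77, [255.9, 359.6], [254, 351, 7, 20])
(45, [290.0, 369.6], [284, 368, 13, 4])
(45, [330.0, 369.7], [324, 368, 13, 4])
(52, [369.6, 370.2], [364, 368, 12, 5])
(37, [409.1, 370.6], [404, 369, 11, 4])
(39, [448.8, 370.9], [444, 369, 10, 5])
```

View pics/w2a.png

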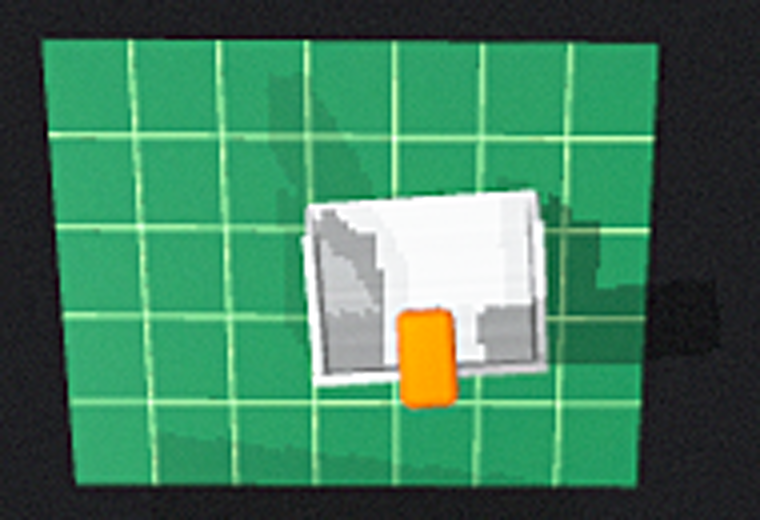

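View pics/w2b.png

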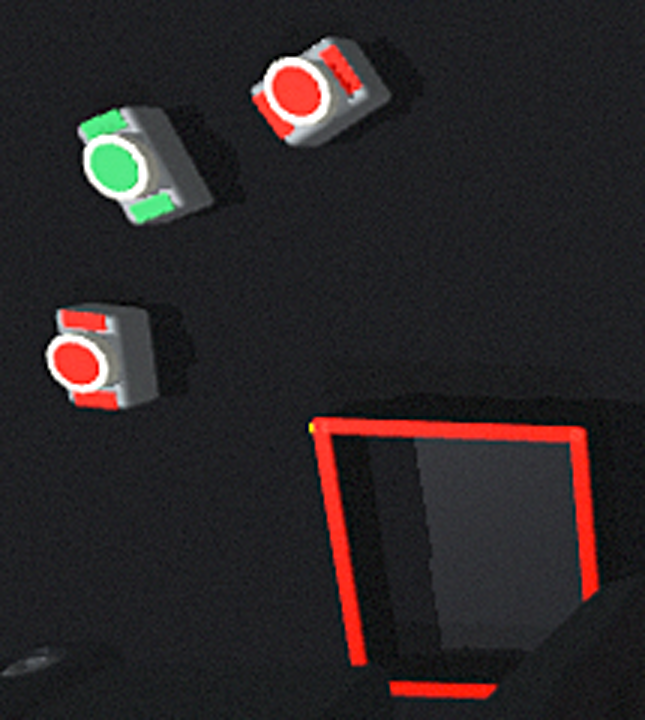

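View pics/w2t.png

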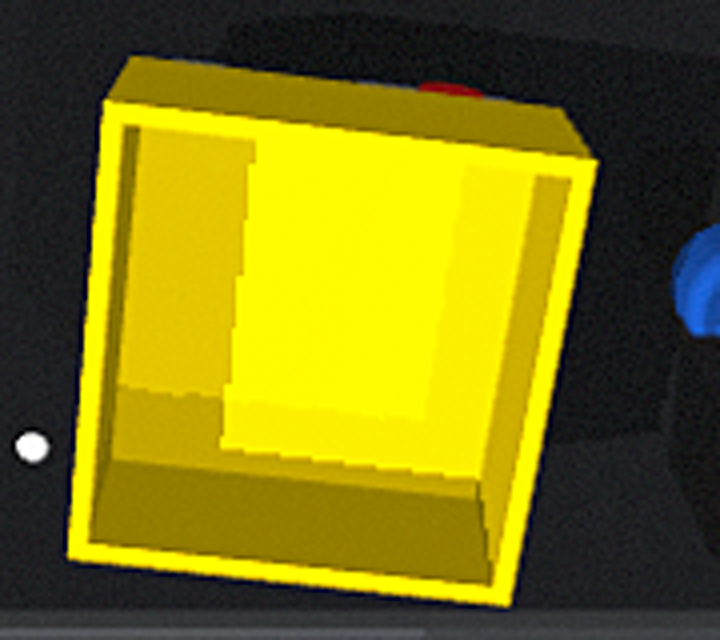

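step_arm:
  plan:
    - {"rx": 0,"ry": 0,"rz": 0,"tx": -0.037,"ty": -0.012,"tz": 0,"claw": 0.06}
    - {"rx": 0,"ry": 0,"rz": 0,"tx": -0.037,"ty": -0.012,"tz": 0,"claw": 0.06}
    - {"rx": 0,"ry": 0,"rz": 0,"tx": -0.037,"ty": -0.012,"tz": 0,"claw": 0.06}
    - {"rx": 0,"ry": 0,"rz": 0,"tx": -0.037,"ty": -0.012,"tz": 0,"claw": 0.06}
    - {"rx": 0,"ry": 0,"rz": 0,"tx": -0.037,"ty": -0.012,"tz": 0,"claw": 0.06}
    - {"rx": 0,"ry": 0,"rz": 0,"tx": -0.037,"ty": -0.012,"tz": 0,"claw": 0.06}
    - {"rx": 0,"ry": 0,"rz": 0,"tx": -0.037,"ty": -0.012,"tz": 0,"claw": 0.06}
    - {"rx": 0,"ry": 0,"rz": 0,"tx": -0.037,"ty": -0.012,"tz": 0,"claw": 0.06}

```text
clock: 2.93
tool_pos: [0.4315, -0.2772, 0.351]
orientation: [179.8, -0.6, 93.0]
wrist_force: [0.6, -0.4, 0.3]
width: 0.06
```

step_arm:
  plan:
    - {"rx": 0,"ry": 0,"rz": 0.12,"tx": 0,"ty": 0,"tz": 0.022,"claw": 0.06}
    - {"rx": 0,"ry": 0,"rz": 0.12,"tx": 0,"ty": 0,"tz": 0.022,"claw": 0.06}
    - {"rx": 0,"ry": 0,"rz": 0.12,"tx": 0,"ty": 0,"tz": 0.022,"claw": 0.06}
    - {"rx": 0,"ry": 0,"rz": 0.12,"tx": 0,"ty": 0,"tz": 0.022,"claw": 0.06}
    - {"rx": 0,"ry": 0,"rz": 0.12,"tx": 0,"ty": 0,"tz": 0.022,"claw": 0.06}
    - {"rx": 0,"ry": 0,"rz": 0.12,"tx": 0,"ty": 0,"tz": 0.022,"claw": 0.06}
    - {"rx": 0,"ry": 0,"rz": 0.12,"tx": 0,"ty": 0,"tz": 0.022,"claw": 0.06}
    - {"rx": 0,"ry": 0,"rz": 0.12,"tx": 0,"ty": 0,"tz": 0.022,"claw": 0.06}

```text
clock: 3.6
tool_pos: [0.4413, -0.2685, 0.1752]
orientation: [179.6, -0.8, 36.3]
wrist_force: [0.3, -0.2, 0.3]
width: 0.0602
```

```bash
cat > look.py <<'E'
from h import *
import sys
o=get_obs();im=grab_frame("wrist");n=sys.argv[1];np.save(n+".npy",im);np.save(n+"o.npy",o,allow_pickle=True);save(im,n+".png")
print(np.round(o['tool_pos'],4),np.round(o['orientation'],2),np.round(o['q'],1),o['width'],o['clock'])
C=cam("wrist",o)
H=hsv(im);h,s,v=[H[...,i].astype(int) for i in range(3)]
red=((h<8)|(h>172))&(s>120)&(v>80);grn=(h>45)&(h<85)&(s>90)&(v>60)
for nm,m in (("red",red),("grn",grn)):
  for b in blobs(m,40):
    if b[0]<4000 and b[1][1]<300: print(nm,b[0],b[1],"z.03",np.round(plane(C,b[1],.03)[0],4)[:2],"z.022",np.round(plane(C,b[1],.022)[0],4)[:2])
E
python3 look.py w3
```

```text
[ 0.4413 -0.2685  0.1752] [179.64  -0.77  36.31] [-44.9   6.4 104.4   0.8  68.8 -81.5] 0.06022896818576118 3.6
red 183 [288.7, 169.9] z.03 [ 0.4124 -0.2731] z.022 [ 0.4129 -0.2749]
red 374 [286.3, 192.6] z.03 [ 0.4228 -0.292 ] z.022 [ 0.4236 -0.2944]
red 2276 [515.4, 238.4] z.03 [ 0.6304 -0.1988] z.022 [ 0.6369 -0.1986]
red 156 [285.4, 210.5] z.03 [ 0.4321 -0.3071] z.022 [ 0.4332 -0.3099]
grn 680 [429.9, 9.0] z.03 [ 0.4285 -0.1006] z.022 [ 0.4295 -0.0978]
grn 1192 [456.9, 23.7] z.03 [ 0.453  -0.0955] z.022 [ 0.4547 -0.0925]
grn 343 [479.1, 5.9] z.03 [ 0.4584 -0.0759] z.022 [ 0.4602 -0.0723]
grn 1166 [506.3, 17.2] z.03 [ 0.4816 -0.0686] z.022 [ 0.4841 -0.0649]
grn 119 [530.5, 3.2] z.03 [ 0.4898 -0.0503] z.022 [ 0.4925 -0.0461]
grn 1159 [482.1, 46.1] z.03 [ 0.481  -0.0952] z.022 [ 0.4835 -0.0922]
grn 234 [265.5, 280.2] z.03 [ 0.4582 -0.3807] z.022 [ 0.46   -0.3856]
grn 133 [284.2, 280.1] z.03 [ 0.4735 -0.3696] z.022 [ 0.4757 -0.3741]
```

View pics/w3.png

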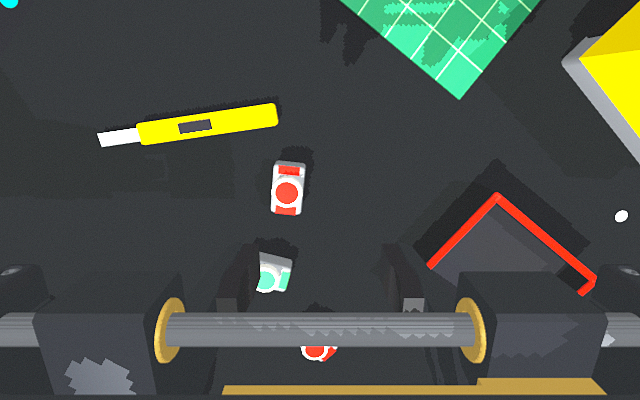

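```bash
cat > go.py <<'E'
from h import *
import sys
# go.py x y z yaw [pitchrot]: prints tool-frame shift (from current) and turn to tool-down with yaw
a=[float(t) for t in sys.argv[1:]]
o=get_obs();Rc=R.from_euler('xyz',o['orientation'],degrees=True)
Rt=R.from_euler('xyz',[180,0,a[3]],degrees=True)
d=np.array(a[:3])-o['tool_pos']
print("pos",np.round(o['tool_pos'],4),np.round(o['orientation'],2),"w",o['width'])
print("shift cur axes",np.round(Rc.inv().apply(d),4),"shift in target axes",np.round(Rt.inv().apply(d),4),"turn",np.round((Rc.inv()*Rt).as_rotvec(),4))
E
python3 go.py .4228 -.292 .007 30.1
```

```text
pos [ 0.4393 -0.2662  0.1704] [-179.92   -0.72   35.87] w 0.059911676053637654
shift cur axes [-0.0306  0.0115  0.163 ] shift in target axes [-0.0272  0.0141  0.1634] turn [-0.002  -0.0125  0.1007]
```

step_arm:
  plan:
    - {"rx": 0,"ry": -0.012,"rz": 0.1,"tx": 0,"ty": 0,"tz": 0,"claw": 0.06}
    - {"rx": 0,"ry": 0,"rz": 0,"tx": -0.027,"ty": 0.014,"tz": 0.02,"claw": 0.06}
    - {"rx": 0,"ry": 0,"rz": 0,"tx": 0,"ty": 0,"tz": 0.03,"claw": 0.06}
    - {"rx": 0,"ry": 0,"rz": 0,"tx": 0,"ty": 0,"tz": 0.03,"claw": 0.06}
    - {"rx": 0,"ry": 0,"rz": 0,"tx": 0,"ty": 0,"tz": 0,"claw": 0.06}

```text
clock: 4.07
tool_pos: [0.4288, -0.2829, 0.0905]
orientation: [-179.9, -0.1, 31.2]
wrist_force: [-1.6, -0.0, 0.1]
width: 0.0601
```

```bash
python3 go.py .4228 -.292 .007 30.1
```

```text
pos [ 0.4288 -0.2829  0.0905] [-1.7991e+02 -1.4000e-01  3.1180e+01] w 0.06007489177031023
shift cur axes [-0.01    0.0048  0.0834] shift in target axes [-0.0097  0.0049  0.0835] turn [-0.0016 -0.0024  0.0188]
```

step_arm:
  plan:
    - {"rx": 0,"ry": 0,"rz": 0.02,"tx": -0.01,"ty": 0.005,"tz": 0.025,"claw": 0.06}
    - {"rx": 0,"ry": 0,"rz": 0,"tx": 0,"ty": 0,"tz": 0.025,"claw": 0.06}
    - {"rx": 0,"ry": 0,"rz": 0,"tx": 0,"ty": 0,"tz": 0.02,"claw": 0.06}
    - {"rx": 0,"ry": 0,"rz": 0,"tx": 0,"ty": 0,"tz": 0,"claw": 0.06}

```text
clock: 4.4
tool_pos: [0.4292, -0.2896, 0.025]
orientation: [179.8, -0.3, 30.9]
wrist_force: [-1.1, 1.0, -0.7]
width: 0.06
```

```bash
python3 go.py .4228 -.292 .007 30.1
```

```text
pos [ 0.4292 -0.2896  0.025 ] [179.81  -0.29  30.93] w 0.060000110700439355
shift cur axes [-0.0068 -0.0013  0.018 ] shift in target axes [-0.0068 -0.0012  0.018 ] turn [ 0.0032 -0.005   0.0145]
```

step_arm:
  plan:
    - {"rx": 0,"ry": 0,"rz": 0.015,"tx": -0.007,"ty": -0.001,"tz": 0.01,"claw": 0.06}
    - {"rx": 0,"ry": 0,"rz": 0,"tx": 0,"ty": 0,"tz": 0.009,"claw": 0.06}
    - {"rx": 0,"ry": 0,"rz": 0,"tx": 0,"ty": 0,"tz": 0,"claw": 0.02}
    - {"rx": 0,"ry": 0,"rz": 0,"tx": 0,"ty": 0,"tz": 0,"claw": 0.02}
    - {"rx": 0,"ry": 0,"rz": 0,"tx": 0,"ty": 0,"tz": 0,"claw": 0.02}
    - {"rx": 0,"ry": 0,"rz": 0,"tx": 0,"ty": 0,"tz": 0,"claw": 0.02}
    - {"rx": 0,"ry": 0,"rz": 0,"tx": 0,"ty": 0,"tz": 0,"claw": 0.02}

```text
clock: 4.98
tool_pos: [0.428, -0.2939, 0.0129]
orientation: [179.3, -0.4, 30.5]
wrist_force: [0.9, -0.5, -0.9]
width: 0.0297
```

step_arm:
  plan:
    - {"rx": 0,"ry": 0,"rz": 0,"tx": 0,"ty": 0,"tz": -0.02,"claw": 0.02}
    - {"rx": 0,"ry": 0,"rz": 0,"tx": 0,"ty": 0,"tz": -0.03,"claw": 0.02}
    - {"rx": 0,"ry": 0,"rz": 0,"tx": 0,"ty": 0,"tz": -0.03,"claw": 0.02}
    - {"rx": 0,"ry": 0,"rz": -0.12,"tx": 0,"ty": 0,"tz": -0.03,"claw": 0.02}
    - {"rx": 0,"ry": 0,"rz": -0.12,"tx": 0,"ty": 0,"tz": 0,"claw": 0.02}
    - {"rx": 0,"ry": 0,"rz": -0.12,"tx": 0,"ty": 0,"tz": 0,"claw": 0.02}
    - {"rx": 0,"ry": 0,"rz": -0.12,"tx": 0,"ty": 0,"tz": 0,"claw": 0.02}
    - {"rx": 0,"ry": 0,"rz": -0.12,"tx": 0,"ty": 0,"tz": 0,"claw": 0.02}

```text
clock: 5.65
tool_pos: [0.4268, -0.294, 0.1317]
orientation: [179.0, 0.1, 65.9]
wrist_force: [-0.5, 0.2, -0.7]
width: 0.0292
```

step_arm:
  plan:
    - {"rx": 0,"ry": 0,"rz": -0.12,"tx": 0,"ty": 0,"tz": 0,"claw": 0.02}
    - {"rx": 0,"ry": 0,"rz": -0.12,"tx": 0,"ty": 0,"tz": 0,"claw": 0.02}
    - {"rx": 0,"ry": 0,"rz": -0.12,"tx": 0,"ty": 0,"tz": 0,"claw": 0.02}
    - {"rx": 0,"ry": 0,"rz": -0.06,"tx": 0,"ty": 0,"tz": 0,"claw": 0.02}
    - {"rx": 0,"ry": 0,"rz": 0,"tx": 0,"ty": 0,"tz": 0,"claw": 0.02}

```text
clock: 6.07
tool_pos: [0.4273, -0.2947, 0.1343]
orientation: [179.0, 0.7, 91.4]
wrist_force: [-0.1, -0.2, -0.5]
width: 0.0296
```

```bash
python3 go.py .613 -.2445 .1 90; python3 look.py w4
```

```text
pos [ 0.4273 -0.2947  0.1343] [178.97   0.74  91.35] w 0.02957755000466974
shift cur axes [0.0463 0.1862 0.0371] shift in target axes [0.0502 0.1857 0.0343] turn [0.0182 0.0127 0.0237]
[ 0.4273 -0.2947  0.1343] [178.97   0.74  91.35] [ -47.9    9.4  106.2    0.3   63.1 -139.4] 0.02957755000466974 6.0667
red 796 [319.7, 225.5] z.03 [ 0.4532 -0.2948] z.022 [ 0.4566 -0.2948]
red 1658 [320.0, 273.0] z.03 [ 0.4979 -0.2935] z.022 [ 0.5028 -0.2935]
grn 1309 [577.6, 123.0] z.03 [ 0.3658 -0.1066] z.022 [ 0.3665 -0.1006]
grn 1333 [614.6, 123.7] z.03 [ 0.3657 -0.0795] z.022 [ 0.3663 -0.0726]
grn 211 [635.6, 130.3] z.03 [ 0.37   -0.0626] z.022 [ 0.3708 -0.0552]
grn 1138 [567.9, 159.8] z.03 [ 0.3934 -0.1065] z.022 [ 0.3949 -0.1005]
grn 1168 [603.8, 160.4] z.03 [ 0.3931 -0.0792] z.022 [ 0.3946 -0.0723]
grn 395 [631.4, 157.2] z.03 [ 0.3901 -0.0592] z.022 [ 0.3915 -0.0516]
grn 1029 [559.2, 193.5] z.03 [ 0.4204 -0.1062] z.022 [ 0.4228 -0.1002]
grn 1041 [594.1, 194.0] z.03 [ 0.42   -0.0788] z.022 [ 0.4224 -0.0719]
grn 213 [208.6, 202.3] z.03 [ 0.4354 -0.3851] z.022 [ 0.4383 -0.388 ]
grn 889 [551.0, 225.4] z.03 [ 0.4477 -0.1059] z.022 [ 0.451  -0.0999]
grn 913 [584.5, 225.9] z.03 [ 0.4474 -0.0787] z.022 [ 0.4506 -0.0718]
grn 94 [604.0, 233.5] z.03 [ 0.4537 -0.061 ] z.022 [ 0.4571 -0.0535]
grn 456 [215.7, 226.8] z.03 [ 0.4568 -0.381 ] z.022 [ 0.4604 -0.3838]
grn 192 [228.7, 243.6] z.03 [ 0.4719 -0.3712] z.022 [ 0.476  -0.3737]
grn 1720 [559.3, 256.0] z.03 [ 0.4753 -0.0921] z.022 [ 0.4795 -0.0856]
grn 720 [607.2, 255.1] z.03 [ 0.4733 -0.0525] z.022 [ 0.4774 -0.0447]
grn 226 [632.3, 258.5] z.03 [ 0.4758 -0.0306] z.022 [ 0.48   -0.0221]
```

View pics/w4.png

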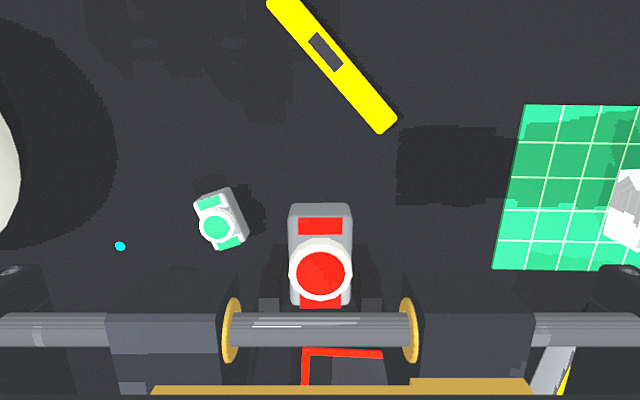

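step_arm:
  plan:
    - {"rx": 0.01,"ry": 0.006,"rz": 0.012,"tx": 0.008,"ty": 0.031,"tz": 0,"claw": 0.02}
    - {"rx": 0.008,"ry": 0.006,"rz": 0.012,"tx": 0.008,"ty": 0.031,"tz": 0,"claw": 0.02}
    - {"rx": 0,"ry": 0,"rz": 0,"tx": 0.008,"ty": 0.031,"tz": 0.006,"claw": 0.02}
    - {"rx": 0,"ry": 0,"rz": 0,"tx": 0.008,"ty": 0.031,"tz": 0.006,"claw": 0.02}
    - {"rx": 0,"ry": 0,"rz": 0,"tx": 0.008,"ty": 0.031,"tz": 0.006,"claw": 0.02}
    - {"rx": 0,"ry": 0,"rz": 0,"tx": 0.008,"ty": 0.031,"tz": 0.006,"claw": 0.02}
    - {"rx": 0,"ry": 0,"rz": 0,"tx": 0,"ty": 0,"tz": 0,"claw": 0.02}

```text
clock: 6.7
tool_pos: [0.6201, -0.247, 0.1104]
orientation: [180.0, 0.1, 88.3]
wrist_force: [0.1, 0.1, -0.4]
width: 0.0299
```

```bash
python3 go.py .613 -.2445 .025 90; python3 look.py w5|grep red
```

```text
pos [ 0.6201 -0.247   0.1104] [1.7997e+02 7.0000e-02 8.8290e+01] w 0.02987061947298308
shift cur axes [ 0.0024 -0.0072  0.0854] shift in target axes [ 0.0025 -0.0071  0.0854] turn [ 0.0005  0.0012 -0.0298]
red 371 [59.3, 83.8] z.03 [ 0.5295 -0.4139] z.022 [ 0.5291 -0.4199]
red 815 [55.3, 114.5] z.03 [ 0.5487 -0.4218] z.022 [ 0.549  -0.4281]
red 327 [68.8, 143.0] z.03 [ 0.5679 -0.4177] z.022 [ 0.5688 -0.4239]
red 791 [319.8, 225.5] z.03 [ 0.6342 -0.2468] z.022 [ 0.6374 -0.2469]
red 1665 [320.0, 273.0] z.03 [ 0.6741 -0.2478] z.022 [ 0.6788 -0.248 ]
```

View pics/w5.png

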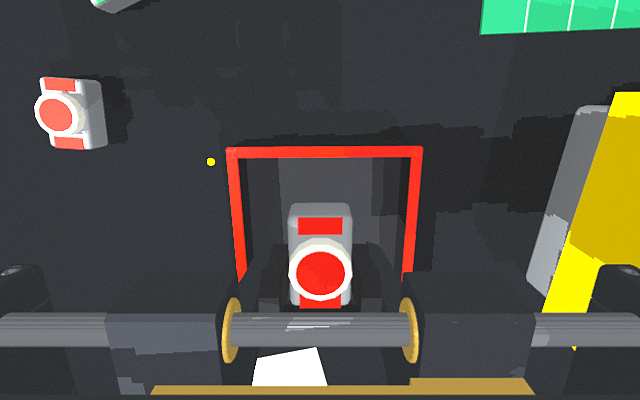

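step_arm:
  plan:
    - {"rx": 0,"ry": 0,"rz": -0.03,"tx": 0.003,"ty": -0.008,"tz": 0.02,"claw": 0.02}
    - {"rx": 0,"ry": 0,"rz": 0,"tx": 0,"ty": 0,"tz": 0.025,"claw": 0.02}
    - {"rx": 0,"ry": 0,"rz": 0,"tx": 0,"ty": 0,"tz": 0.02,"claw": 0.02}
    - {"rx": 0,"ry": 0,"rz": 0,"tx": 0,"ty": 0,"tz": 0.014,"claw": 0.02}
    - {"rx": 0,"ry": 0,"rz": 0,"tx": 0,"ty": 0,"tz": 0,"claw": 0.02}

```text
clock: 7.17
tool_pos: [0.6084, -0.2461, 0.0316]
orientation: [180.0, 0.2, 89.7]
wrist_force: [-0.9, -0.2, -0.3]
width: 0.0297
```

step_arm:
  plan:
    - {"rx": 0,"ry": 0,"rz": 0,"tx": 0,"ty": 0.01,"tz": 0,"claw": 0.02}
    - {"rx": 0,"ry": 0,"rz": 0,"tx": 0,"ty": 0,"tz": 0.01,"claw": 0.02}
    - {"rx": 0,"ry": 0,"rz": 0,"tx": 0,"ty": 0,"tz": 0.006,"claw": 0.02}
    - {"rx": 0,"ry": 0,"rz": 0,"tx": 0,"ty": 0,"tz": 0,"claw": 0.02}

```text
clock: 7.5
tool_pos: [0.6201, -0.2487, 0.0182]
orientation: [179.8, 0.4, 89.5]
wrist_force: [-0.7, 0.7, -0.5]
width: 0.0293
```

Release, rise, and move to red #2 at about (0.549, -0.421).

step_arm:
  plan:
    - {"rx": 0,"ry": 0,"rz": 0,"tx": 0,"ty": 0,"tz": 0,"claw": 0.055}
    - {"rx": 0,"ry": 0,"rz": 0,"tx": 0,"ty": 0,"tz": 0,"claw": 0.055}
    - {"rx": 0,"ry": 0,"rz": 0,"tx": 0,"ty": 0,"tz": -0.02,"claw": 0.055}
    - {"rx": 0,"ry": 0,"rz": 0,"tx": 0,"ty": 0,"tz": -0.04,"claw": 0.055}
    - {"rx": 0,"ry": 0,"rz": 0,"tx": 0,"ty": 0,"tz": -0.04,"claw": 0.055}
    - {"rx": 0,"ry": 0,"rz": 0,"tx": 0,"ty": -0.03,"tz": -0.04,"claw": 0.055}
    - {"rx": 0,"ry": 0,"rz": 0,"tx": 0,"ty": -0.03,"tz": 0,"claw": 0.055}
    - {"rx": 0,"ry": 0,"rz": 0,"tx": 0,"ty": 0,"tz": 0,"claw": 0.055}

```text
clock: 8.17
tool_pos: [0.5637, -0.2468, 0.1566]
orientation: [179.9, 0.4, 89.6]
wrist_force: [0.3, 0.1, -1.4]
width: 0.0548
```

```bash
python3 look.py w6|grep -v grn; python3 go.py .549 -.421 .15 85
```

```text
[ 0.5637 -0.2468  0.1566] [179.86   0.39  89.55] [ -34.6   19.9   90.3   -0.3   69.5 -124. ] 0.05478428331931683 8.1667
red 222 [119.0, 150.0] z.03 [ 0.5279 -0.4147] z.022 [ 0.5292 -0.4197]
red 465 [115.6, 174.5] z.03 [ 0.5489 -0.4218] z.022 [ 0.5508 -0.427 ]
red 197 [123.5, 194.4] z.03 [ 0.5667 -0.4184] z.022 [ 0.5691 -0.4235]
red 2048 [324.0, 213.8] z.03 [ 0.5858 -0.2434] z.022 [ 0.5887 -0.2434]
red 172 [318.7, 224.5] z.03 [ 0.596  -0.2482] z.022 [ 0.5992 -0.2483]
red 392 [319.0, 248.2] z.03 [ 0.6193 -0.2481] z.022 [ 0.6233 -0.2482]
red 151 [319.2, 264.9] z.03 [ 0.6365 -0.2481] z.022 [ 0.641  -0.2482]
pos [ 0.5668 -0.2479  0.1583] [179.58   0.52  89.53] w 0.05505214737759656
shift cur axes [-0.1731 -0.0164  0.0098] shift in target axes [-0.174  -0.0026  0.0083] turn [0.0077 0.0088 0.0791]
```

View pics/w6.png

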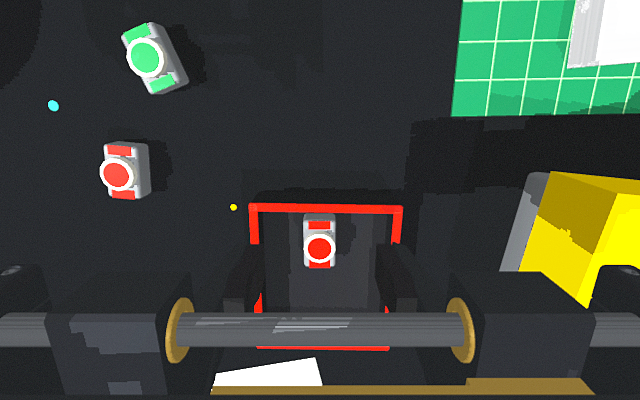

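step_arm:
  plan:
    - {"rx": 0.008,"ry": 0.008,"rz": 0.08,"tx": 0,"ty": 0,"tz": 0,"claw": 0.06}
    - {"rx": 0,"ry": 0,"rz": 0,"tx": -0.035,"ty": 0,"tz": 0,"claw": 0.06}
    - {"rx": 0,"ry": 0,"rz": 0,"tx": -0.035,"ty": 0,"tz": 0,"claw": 0.06}
    - {"rx": 0,"ry": 0,"rz": 0,"tx": -0.035,"ty": 0,"tz": 0,"claw": 0.06}
    - {"rx": 0,"ry": 0,"rz": 0,"tx": -0.035,"ty": 0,"tz": 0.01,"claw": 0.06}
    - {"rx": 0,"ry": 0,"rz": 0,"tx": -0.035,"ty": 0,"tz": 0.03,"claw": 0.06}
    - {"rx": 0,"ry": 0,"rz": 0,"tx": 0,"ty": 0,"tz": 0.03,"claw": 0.06}
    - {"rx": 0,"ry": 0,"rz": 0,"tx": 0,"ty": 0,"tz": 0,"claw": 0.06}

```text
clock: 8.88
tool_pos: [0.5594, -0.428, 0.093]
orientation: [179.3, 0.5, 84.9]
wrist_force: [-1.1, 1.2, -1.2]
width: 0.06
```

```bash
python3 look.py w7|grep -v grn; python3 go.py .549 -.421 .008 84.6
```

```text
[ 0.5594 -0.428   0.093 ] [179.27   0.45  84.9 ] [ -47.1   34.    78.1    0.2   67.1 -132.1] 0.06000211203922551 8.8833
red 342 [328.2, 168.4] z.03 [ 0.5276 -0.4195] z.022 [ 0.5295 -0.4195]
red 749 [327.9, 199.7] z.03 [ 0.549  -0.4215] z.022 [ 0.5516 -0.4216]
red 2152 [554.2, 230.4] z.03 [ 0.5846 -0.2684] z.022 [ 0.5887 -0.2626]
red 270 [326.8, 223.6] z.03 [ 0.5661 -0.4236] z.022 [ 0.5694 -0.4238]
red 305 [578.9, 242.9] z.03 [ 0.5957 -0.2501] z.022 [ 0.6002 -0.2436]
red 635 [583.0, 273.5] z.03 [ 0.6206 -0.2434] z.022 [ 0.626  -0.2366]
pos [ 0.5602 -0.4291  0.0961] [179.14   0.6   84.91] w 0.05985882185246545
shift cur axes [ 0.008  -0.0132  0.0878] shift in target axes [ 0.007  -0.0119  0.0881] turn [0.015  0.0105 0.0056]
```

step_arm:
  plan:
    - {"rx": 0.015,"ry": 0.01,"rz": 0.006,"tx": 0.007,"ty": -0.013,"tz": 0.01,"claw": 0.06}
    - {"rx": 0,"ry": 0,"rz": 0,"tx": 0,"ty": 0,"tz": 0.03,"claw": 0.06}
    - {"rx": 0,"ry": 0,"rz": 0,"tx": 0,"ty": 0,"tz": 0.025,"claw": 0.06}
    - {"rx": 0,"ry": 0,"rz": 0,"tx": 0,"ty": 0,"tz": 0.012,"claw": 0.06}
    - {"rx": 0,"ry": 0,"rz": 0,"tx": 0,"ty": 0,"tz": 0,"claw": 0.06}

```text
clock: 9.35
tool_pos: [0.5551, -0.422, 0.0256]
orientation: [179.5, 0.4, 84.8]
wrist_force: [-0.7, 1.8, -1.1]
width: 0.0599
```

```bash
python3 go.py .549 -.421 .008 84.6
```

```text
pos [ 0.5551 -0.422   0.0256] [179.5    0.41  84.77] w 0.05988856128120886
shift cur axes [ 0.0006 -0.0063  0.0175] shift in target axes [ 0.0004 -0.0062  0.0176] turn [0.0087 0.0071 0.003 ]
```

step_arm:
  plan:
    - {"rx": 0.009,"ry": 0.007,"rz": 0,"tx": 0.001,"ty": -0.008,"tz": 0.008,"claw": 0.06}
    - {"rx": 0,"ry": 0,"rz": 0,"tx": 0,"ty": 0,"tz": 0.01,"claw": 0.06}
    - {"rx": 0,"ry": 0,"rz": 0,"tx": 0,"ty": 0,"tz": 0.001,"claw": 0.02}
    - {"rx": 0,"ry": 0,"rz": 0,"tx": 0,"ty": 0,"tz": 0,"claw": 0.02}
    - {"rx": 0,"ry": 0,"rz": 0,"tx": 0,"ty": 0,"tz": 0,"claw": 0.02}
    - {"rx": 0,"ry": 0,"rz": 0,"tx": 0,"ty": 0,"tz": 0,"claw": 0.02}
    - {"rx": 0,"ry": 0,"rz": 0,"tx": 0,"ty": 0,"tz": 0,"claw": 0.02}

```text
clock: 9.93
tool_pos: [0.5513, -0.4219, 0.0129]
orientation: [179.6, 0.3, 84.9]
wrist_force: [0.8, 0.1, 0.3]
width: 0.0301
```

```bash
python3 go.py .685 -.246 .13 90
```

```text
pos [ 0.5513 -0.4219  0.0129] [179.64   0.34  84.93] w 0.030096143552324803
shift cur axes [ 0.1863  0.1183 -0.1175] shift in target axes [ 0.1759  0.1337 -0.1171] turn [ 0.006   0.0061 -0.0885]
```

step_arm:
  plan:
    - {"rx": 0,"ry": 0,"rz": 0,"tx": 0,"ty": 0,"tz": -0.025,"claw": 0.02}
    - {"rx": 0,"ry": 0,"rz": 0,"tx": 0,"ty": 0,"tz": -0.035,"claw": 0.02}
    - {"rx": 0,"ry": 0,"rz": -0.09,"tx": 0,"ty": 0,"tz": -0.035,"claw": 0.02}
    - {"rx": 0,"ry": 0,"rz": 0,"tx": 0.032,"ty": 0.024,"tz": -0.02,"claw": 0.02}
    - {"rx": 0,"ry": 0,"rz": 0,"tx": 0.032,"ty": 0.024,"tz": 0,"claw": 0.02}
    - {"rx": 0,"ry": 0,"rz": 0,"tx": 0.032,"ty": 0.024,"tz": 0,"claw": 0.02}
    - {"rx": 0,"ry": 0,"rz": 0,"tx": 0.032,"ty": 0.024,"tz": 0,"claw": 0.02}
    - {"rx": 0,"ry": 0,"rz": 0,"tx": 0.032,"ty": 0.024,"tz": 0,"claw": 0.02}

```text
clock: 10.6
tool_pos: [0.6688, -0.2688, 0.1361]
orientation: [179.4, 0.6, 89.5]
wrist_force: [-0.2, -0.7, -0.6]
width: 0.0293
```

```bash
python3 go.py .685 -.246 .022 90
```

```text
pos [ 0.6688 -0.2688  0.1361] [179.41   0.62  89.47] w 0.02933322801801363
shift cur axes [0.0242 0.0148 0.114 ] shift in target axes [0.0228 0.0162 0.1141] turn [ 0.0102  0.0108 -0.0092]
```

step_arm:
  plan:
    - {"rx": 0.01,"ry": 0.01,"rz": -0.009,"tx": 0.014,"ty": 0.007,"tz": 0.02,"claw": 0.02}
    - {"rx": 0,"ry": 0,"rz": 0,"tx": 0,"ty": 0,"tz": 0.03,"claw": 0.02}
    - {"rx": 0,"ry": 0,"rz": 0,"tx": 0,"ty": 0,"tz": 0.02,"claw": 0.02}
    - {"rx": 0,"ry": 0,"rz": 0,"tx": 0,"ty": 0,"tz": 0,"claw": 0.02}

```text
clock: 10.93
tool_pos: [0.6859, -0.2449, 0.0703]
orientation: [179.3, 0.2, 90.7]
wrist_force: [-0.8, 0.8, -1.0]
width: 0.0298
```

```bash
python3 go.py .685 -.246 .022 90
```

```text
pos [ 0.6859 -0.2449  0.0703] [179.35   0.21  90.68] w 0.02983278928810645
shift cur axes [-0.0009 -0.0014  0.0482] shift in target axes [-0.0011 -0.0009  0.0483] turn [0.0114 0.0036 0.0119]
```

step_arm:
  plan:
    - {"rx": 0.01,"ry": 0,"rz": 0.012,"tx": 0,"ty": 0,"tz": 0.025,"claw": 0.02}
    - {"rx": 0,"ry": 0,"rz": 0,"tx": 0,"ty": 0,"tz": 0.015,"claw": 0.02}
    - {"rx": 0,"ry": 0,"rz": 0,"tx": 0,"ty": 0,"tz": 0.007,"claw": 0.02}
    - {"rx": 0,"ry": 0,"rz": 0,"tx": 0,"ty": 0,"tz": 0,"claw": 0.02}

```text
clock: 11.27
tool_pos: [0.6874, -0.246, 0.0247]
orientation: [179.8, 0.3, 90.0]
wrist_force: [0.4, 0.4, 0.1]
width: 0.0296
```

step_arm:
  plan:
    - {"rx": 0,"ry": 0,"rz": 0,"tx": 0,"ty": 0,"tz": 0,"claw": 0.055}
    - {"rx": 0,"ry": 0,"rz": 0,"tx": 0,"ty": 0,"tz": 0,"claw": 0.055}
    - {"rx": 0,"ry": 0,"rz": 0,"tx": 0,"ty": 0,"tz": -0.02,"claw": 0.055}
    - {"rx": 0,"ry": 0,"rz": 0,"tx": 0,"ty": 0,"tz": -0.04,"claw": 0.055}
    - {"rx": 0,"ry": 0,"rz": 0,"tx": 0,"ty": 0,"tz": -0.04,"claw": 0.055}
    - {"rx": 0,"ry": 0,"rz": 0,"tx": 0,"ty": -0.03,"tz": -0.04,"claw": 0.055}
    - {"rx": 0,"ry": 0,"rz": 0,"tx": 0,"ty": -0.035,"tz": 0,"claw": 0.055}
    - {"rx": 0,"ry": 0,"rz": 0,"tx": 0,"ty": -0.035,"tz": 0,"claw": 0.055}

```text
clock: 11.93
tool_pos: [0.5963, -0.2492, 0.1712]
orientation: [179.1, 0.7, 90.0]
wrist_force: [-0.7, -1.1, -0.4]
width: 0.055
```

```bash
python3 look.py w8; python3 go.py .4568 -.381 .15 110
```

```text
[ 0.5963 -0.2492  0.1712] [179.08   0.69  90.04] [-3.310e+01  2.210e+01  8.550e+01 -1.000e-01  7.130e+01 -1.232e+02] 0.05503690307255145 11.9333
red 2805 [327.1, 185.3] z.03 [ 0.5982 -0.2435] z.022 [ 0.6005 -0.2434]
red 181 [322.3, 183.2] z.03 [ 0.5962 -0.2479] z.022 [ 0.5984 -0.2479]
red 404 [322.1, 206.5] z.03 [ 0.6186 -0.248 ] z.022 [ 0.6215 -0.248 ]
red 158 [322.1, 224.1] z.03 [ 0.6363 -0.248 ] z.022 [ 0.6397 -0.248 ]
red 168 [324.0, 250.5] z.03 [ 0.664 -0.246] z.022 [ 0.6682 -0.246 ]
red 317 [324.0, 272.7] z.03 [ 0.6886 -0.2459] z.022 [ 0.6935 -0.2459]
red 105 [323.6, 286.9] z.03 [ 0.705  -0.2463] z.022 [ 0.7103 -0.2462]
grn 582 [151.1, 10.9] z.03 [ 0.4577 -0.3813] z.022 [ 0.4561 -0.3851]
grn 1308 [514.8, 18.4] z.03 [ 0.4634 -0.0994] z.022 [ 0.462  -0.0953]
grn 1289 [550.6, 18.1] z.03 [ 0.4633 -0.072 ] z.022 [ 0.4618 -0.0671]
grn 417 [582.5, 28.9] z.03 [ 0.4708 -0.0456] z.022 [ 0.4695 -0.04  ]
grn 457 [620.0, 29.7] z.03 [ 0.4714 -0.0165] z.022 [ 0.4702 -0.0101]
grn 276 [167.8, 36.8] z.03 [ 0.476  -0.3709] z.022 [ 0.4749 -0.3744]
pos [ 0.5904 -0.2485  0.1705] [179.39   0.61  90.  ] w 0.05506763394441571
shift cur axes [-0.1322 -0.1339  0.0205] shift in target axes [-0.0788 -0.1709  0.0205] turn [ 0.0086  0.0123 -0.349 ]
```

View pics/w8.png

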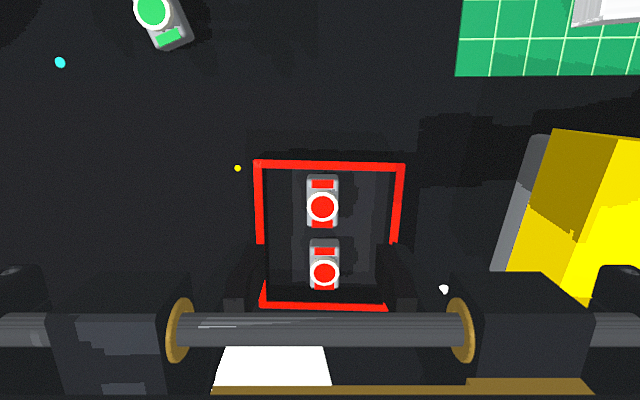

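step_arm:
  plan:
    - {"rx": 0,"ry": 0,"rz": 0,"tx": -0.027,"ty": -0.027,"tz": 0.005,"claw": 0.06}
    - {"rx": 0,"ry": 0,"rz": 0,"tx": -0.027,"ty": -0.027,"tz": 0.005,"claw": 0.06}
    - {"rx": 0,"ry": 0,"rz": 0,"tx": -0.027,"ty": -0.027,"tz": 0.005,"claw": 0.06}
    - {"rx": 0,"ry": 0,"rz": 0,"tx": -0.027,"ty": -0.027,"tz": 0.005,"claw": 0.06}
    - {"rx": 0.008,"ry": 0.012,"rz": -0.117,"tx": -0.02,"ty": -0.02,"tz": 0.005,"claw": 0.06}
    - {"rx": 0,"ry": 0,"rz": -0.117,"tx": 0,"ty": 0,"tz": 0.02,"claw": 0.06}
    - {"rx": 0,"ry": 0,"rz": -0.117,"tx": 0,"ty": 0,"tz": 0.02,"claw": 0.06}
    - {"rx": 0,"ry": 0,"rz": 0,"tx": 0,"ty": 0,"tz": 0,"claw": 0.06}

```text
clock: 12.65
tool_pos: [0.46, -0.3885, 0.1214]
orientation: [179.2, 1.5, 110.9]
wrist_force: [-0.9, 0.9, 0.4]
width: 0.06
```

```bash
python3 look.py w9|head -9; python3 go.py .4568 -.381 .008 110
```

```text
[ 0.46   -0.3885  0.1214] [179.24   1.5  110.87] [ -51.6   19.9   94.8    0.3   63.7 -162.6] 0.06002682653336693 12.65
grn 279 [332.3, 173.1] z.03 [ 0.4368 -0.3891] z.022 [ 0.4386 -0.3883]
grn 576 [332.6, 200.8] z.03 [ 0.4568 -0.381 ] z.022 [ 0.4593 -0.3799]
grn 983 [626.9, 247.3] z.03 [ 0.409  -0.1535] z.022 [ 0.4099 -0.1447]
grn 227 [331.9, 221.9] z.03 [ 0.4731 -0.3751] z.022 [ 0.4762 -0.3738]
grn 203 [589.1, 288.1] z.03 [ 0.4507 -0.1585] z.022 [ 0.4529 -0.1499]
pos [ 0.4609 -0.389   0.1233] [179.19   1.61 110.55] w 0.06018144167458266
shift cur axes [ 0.0122 -0.0027  0.115 ] shift in target axes [ 0.0089 -0.0011  0.1153] turn [0.0143 0.028  0.0099]
```

step_arm:
  plan:
    - {"rx": 0.014,"ry": 0.028,"rz": 0.01,"tx": 0,"ty": 0,"tz": 0,"claw": 0.06}
    - {"rx": 0,"ry": 0,"rz": 0,"tx": 0.008,"ty": -0.001,"tz": 0.02,"claw": 0.06}
    - {"rx": 0,"ry": 0,"rz": 0,"tx": 0,"ty": 0,"tz": 0.03,"claw": 0.06}
    - {"rx": 0,"ry": 0,"rz": 0,"tx": 0,"ty": 0,"tz": 0.03,"claw": 0.06}
    - {"rx": 0,"ry": 0,"rz": 0,"tx": 0,"ty": 0,"tz": 0.015,"claw": 0.06}
    - {"rx": 0,"ry": 0,"rz": 0,"tx": 0,"ty": 0,"tz": 0,"claw": 0.06}

```text
clock: 13.2
tool_pos: [0.4659, -0.3878, 0.0403]
orientation: [179.5, 1.1, 108.6]
wrist_force: [-1.0, 0.9, -0.4]
width: 0.0603
```

```bash
python3 go.py .4568 -.381 .008 110
```

```text
pos [ 0.4659 -0.3878  0.0403] [179.54   1.1  108.64] w 0.060315025080907185
shift cur axes [ 0.01   -0.0067  0.0321] shift in target axes [ 0.0095 -0.0063  0.0323] turn [ 0.0078  0.0193 -0.0237]
```

step_arm:
  plan:
    - {"rx": 0.008,"ry": 0.02,"rz": -0.022,"tx": 0.012,"ty": -0.008,"tz": 0,"claw": 0.06}
    - {"rx": 0,"ry": 0,"rz": 0,"tx": 0,"ty": 0,"tz": 0.012,"claw": 0.06}
    - {"rx": 0,"ry": 0,"rz": 0,"tx": 0,"ty": 0,"tz": 0.012,"claw": 0.06}
    - {"rx": 0,"ry": 0,"rz": 0,"tx": 0,"ty": 0,"tz": 0.004,"claw": 0.06}
    - {"rx": 0,"ry": 0,"rz": 0,"tx": 0,"ty": 0,"tz": 0,"claw": 0.06}

```text
clock: 13.62
tool_pos: [0.4574, -0.3807, 0.017]
orientation: [179.9, 0.4, 109.8]
wrist_force: [-0.1, 0.5, 0.1]
width: 0.0599
```

```bash
python3 go.py .4568 -.381 .008 110
```

```text
pos [ 0.4574 -0.3807  0.017 ] [179.87   0.37 109.77] w 0.059890143300916125
shift cur axes [-0.0001 -0.0007  0.009 ] shift in target axes [-0.0001 -0.0007  0.009 ] turn [ 0.0023  0.0065 -0.004 ]
```

step_arm:
  plan:
    - {"rx": 0,"ry": 0,"rz": 0,"tx": 0,"ty": 0,"tz": 0.008,"claw": 0.06}
    - {"rx": 0,"ry": 0,"rz": 0,"tx": 0,"ty": 0,"tz": 0.001,"claw": 0.02}
    - {"rx": 0,"ry": 0,"rz": 0,"tx": 0,"ty": 0,"tz": 0,"claw": 0.02}
    - {"rx": 0,"ry": 0,"rz": 0,"tx": 0,"ty": 0,"tz": 0,"claw": 0.02}
    - {"rx": 0,"ry": 0,"rz": 0,"tx": 0,"ty": 0,"tz": 0,"claw": 0.02}
    - {"rx": 0,"ry": 0,"rz": 0,"tx": 0,"ty": 0,"tz": 0,"claw": 0.02}

```text
clock: 14.12
tool_pos: [0.4581, -0.3817, 0.0081]
orientation: [179.8, 0.5, 109.7]
wrist_force: [0.7, 0.2, -0.6]
width: 0.0296
```

```bash
python3 - <<'E'
from h import *
o=np.load("w2o.npy",allow_pickle=True).item();C=cam("wrist",o)
p=plane(C,[(266.5,185.3),(389.3,199.5),(367,311.3),(257,299.5)],.105);print(np.round(p,4),p.mean(0))
print([np.linalg.norm(p[i]-p[i-1]) for i in range(4)], np.degrees(np.arctan2(*( (p[2]+p[3]-p[0]-p[1])[[1,0]]))),np.degrees(np.arctan2(*( (p[1]+p[2]-p[0]-p[3])[[1,0]])))-90)
E
python3 go.py .4568 -.381 .15 90
```

```text
[[ 0.5456 -0.0592  0.105 ]
 [ 0.5619  0.0948  0.105 ]
 [ 0.7274  0.0762  0.105 ]
 [ 0.71   -0.0779  0.105 ]] [0.63623312 0.00847505 0.105     ]
[np.float64(0.1655435534625946), np.float64(0.15482623165236822), np.float64(0.16652168371599485), np.float64(0.1550926671577838)] -6.445257397018408 -6.252897531542018
pos [ 0.4581 -0.3817  0.0081] [179.83   0.47 109.71] w 0.02957237786613507
shift cur axes [-1.000e-04 -6.000e-04 -1.419e-01] shift in target axes [ 0.0007 -0.0013 -0.1419] turn [0.0043 0.0076 0.344 ]
```

step_arm:
  plan:
    - {"rx": 0,"ry": 0,"rz": 0,"tx": 0,"ty": 0,"tz": -0.025,"claw": 0.02}
    - {"rx": 0,"ry": 0,"rz": 0,"tx": 0,"ty": 0,"tz": -0.035,"claw": 0.02}
    - {"rx": 0,"ry": 0,"rz": 0.114,"tx": 0,"ty": 0,"tz": -0.035,"claw": 0.02}
    - {"rx": 0,"ry": 0,"rz": 0.114,"tx": 0,"ty": 0,"tz": -0.035,"claw": 0.02}
    - {"rx": 0,"ry": 0,"rz": 0.114,"tx": 0,"ty": 0,"tz": -0.035,"claw": 0.02}
    - {"rx": 0,"ry": 0,"rz": 0.114,"tx": 0,"ty": 0,"tz": -0.01,"claw": 0.02}
    - {"rx": 0,"ry": 0,"rz": 0,"tx": 0,"ty": 0,"tz": 0,"claw": 0.02}

```text
clock: 14.7
tool_pos: [0.4556, -0.3789, 0.189]
orientation: [179.9, 0.1, 82.4]
wrist_force: [-0.2, -0.9, -0.5]
width: 0.0302
```

```bash
python3 go.py .6736 -.0158 .18 83.65
```

```text
pos [ 0.4556 -0.3789  0.189 ] [1.7989e+02 9.0000e-02 8.2390e+01] w 0.030175474969687918
shift cur axes [0.3888 0.168  0.0087] shift in target axes [0.385  0.1765 0.009 ] turn [ 0.0019  0.0016 -0.022 ]
```

step_arm:
  plan:
    - {"rx": 0,"ry": 0,"rz": -0.022,"tx": 0.035,"ty": 0.016,"tz": 0,"claw": 0.02}
    - {"rx": 0,"ry": 0,"rz": 0,"tx": 0.035,"ty": 0.016,"tz": 0,"claw": 0.02}
    - {"rx": 0,"ry": 0,"rz": 0,"tx": 0.035,"ty": 0.016,"tz": 0,"claw": 0.02}
    - {"rx": 0,"ry": 0,"rz": 0,"tx": 0.035,"ty": 0.016,"tz": 0,"claw": 0.02}
    - {"rx": 0,"ry": 0,"rz": 0,"tx": 0.035,"ty": 0.016,"tz": 0,"claw": 0.02}
    - {"rx": 0,"ry": 0,"rz": 0,"tx": 0.035,"ty": 0.016,"tz": 0,"claw": 0.02}
    - {"rx": 0,"ry": 0,"rz": 0,"tx": 0.035,"ty": 0.016,"tz": 0,"claw": 0.02}
    - {"rx": 0,"ry": 0,"rz": 0,"tx": 0.035,"ty": 0.016,"tz": 0,"claw": 0.02}

```text
clock: 15.37
tool_pos: [0.6126, -0.1115, 0.1826]
orientation: [-179.9, 0.3, 84.6]
wrist_force: [1.1, -0.7, -2.5]
width: 0.03
```

```bash
python3 go.py .6736 -.0158 .18 83.65
```

```text
pos [ 0.6126 -0.1115  0.1826] [-179.92    0.31   84.61] w 0.030002946798416214
shift cur axes [0.101  0.0517 0.002 ] shift in target axes [0.1018 0.05   0.0026] turn [-0.0013  0.0054  0.0167]
```

step_arm:
  plan:
    - {"rx": 0,"ry": 0,"rz": 0.015,"tx": 0.03,"ty": 0.015,"tz": 0,"claw": 0.02}
    - {"rx": 0,"ry": 0,"rz": 0,"tx": 0.03,"ty": 0.015,"tz": 0,"claw": 0.02}
    - {"rx": 0,"ry": 0,"rz": 0,"tx": 0.025,"ty": 0.013,"tz": 0,"claw": 0.02}
    - {"rx": 0,"ry": 0,"rz": 0,"tx": 0.005,"ty": 0.003,"tz": 0,"claw": 0.02}
    - {"rx": 0,"ry": 0,"rz": 0,"tx": 0,"ty": 0,"tz": 0,"claw": 0.02}

```text
clock: 15.78
tool_pos: [0.6685, -0.0125, 0.1736]
orientation: [-179.4, 0.1, 85.3]
wrist_force: [0.9, -0.7, -0.2]
width: 0.0299
```

```bash
python3 go.py .6736 -.0158 .18 83.65
```

```text
pos [ 0.6685 -0.0125  0.1736] [-1.7943e+02  1.2000e-01  8.5300e+01] w 0.02986255751505364
shift cur axes [-0.0028  0.0053 -0.0064] shift in target axes [-0.0027  0.0054 -0.0064] turn [-0.0098  0.0023  0.0289]
```

step_arm:
  plan:
    - {"rx": -0.01,"ry": 0,"rz": 0.028,"tx": -0.003,"ty": 0.005,"tz": 0.02,"claw": 0.02}
    - {"rx": 0,"ry": 0,"rz": 0,"tx": 0,"ty": 0,"tz": 0.03,"claw": 0.02}
    - {"rx": 0,"ry": 0,"rz": 0,"tx": 0,"ty": 0,"tz": 0.025,"claw": 0.02}
    - {"rx": 0,"ry": 0,"rz": 0,"tx": 0,"ty": 0,"tz": 0.015,"claw": 0.02}
    - {"rx": 0,"ry": 0,"rz": 0,"tx": 0,"ty": 0,"tz": 0.005,"claw": 0.02}
    - {"rx": 0,"ry": 0,"rz": 0,"tx": 0,"ty": 0,"tz": 0,"claw": 0.02}

```text
clock: 16.28
tool_pos: [0.6693, -0.0216, 0.0715]
orientation: [-179.8, 0.2, 84.2]
wrist_force: [-0.9, 0.1, -0.6]
width: 0.0297
```

```bash
python3 go.py .6736 -.0158 .065 83.65
```

```text
pos [ 0.6693 -0.0216  0.0715] [-179.79    0.24   84.23] w 0.02974416684865039
shift cur axes [0.0063 0.0037 0.0064] shift in target axes [0.0063 0.0036 0.0065] turn [-0.0036  0.0042  0.0102]
```

step_arm:
  plan:
    - {"rx": 0,"ry": 0,"rz": 0.01,"tx": 0.008,"ty": 0.003,"tz": 0,"claw": 0.02}
    - {"rx": 0,"ry": 0,"rz": 0,"tx": 0,"ty": 0,"tz": 0.006,"claw": 0.02}
    - {"rx": 0,"ry": 0,"rz": 0,"tx": 0,"ty": 0,"tz": 0,"claw": 0.045}
    - {"rx": 0,"ry": 0,"rz": 0,"tx": 0,"ty": 0,"tz": 0,"claw": 0.045}
    - {"rx": 0,"ry": 0,"rz": 0,"tx": 0,"ty": 0,"tz": -0.03,"claw": 0.045}
    - {"rx": 0,"ry": 0,"rz": 0,"tx": 0,"ty": 0,"tz": -0.04,"claw": 0.045}
    - {"rx": 0,"ry": 0,"rz": 0,"tx": 0,"ty": 0,"tz": -0.04,"claw": 0.045}
    - {"rx": 0,"ry": 0,"rz": 0,"tx": 0,"ty": -0.02,"tz": -0.04,"claw": 0.045}

```text
clock: 16.95
tool_pos: [0.6532, -0.0126, 0.2107]
orientation: [-179.1, 0.2, 83.6]
wrist_force: [0.8, -0.2, 0.9]
width: 0.045
```

step_arm:
  plan:
    - {"rx": 0,"ry": 0,"rz": 0,"tx": 0,"ty": -0.04,"tz": -0.01,"claw": 0.06}
    - {"rx": 0,"ry": 0,"rz": 0,"tx": 0,"ty": -0.04,"tz": -0.01,"claw": 0.06}
    - {"rx": 0,"ry": 0,"rz": 0,"tx": 0,"ty": -0.04,"tz": -0.01,"claw": 0.06}
    - {"rx": 0,"ry": 0,"rz": 0,"tx": 0,"ty": -0.04,"tz": -0.01,"claw": 0.06}
    - {"rx": 0,"ry": 0,"rz": 0,"tx": 0,"ty": 0,"tz": 0,"claw": 0.06}

```text
clock: 17.37
tool_pos: [0.4942, 0.0052, 0.269]
orientation: [179.2, 0.4, 83.8]
wrist_force: [1.2, 0.2, 0.4]
width: 0.0602
```

```bash
python3 look.py w10|grep -v xx|head -5
```

```text
[0.4942 0.0052 0.269 ] [179.21   0.41  83.77] [-13.   -2.2 101.9  -0.3  79.5 -96.7] 0.060202595744497524 17.3667
red 101 [365.8, 207.8] z.03 [0.5583 0.0548] z.022 [0.5613 0.0557]
red 1058 [145.2, 254.3] z.03 [ 0.5924 -0.2373] z.022 [ 0.5961 -0.2425]
red 88 [139.3, 257.1] z.03 [ 0.5956 -0.2462] z.022 [ 0.5993 -0.2516]
red 60 [139.4, 269.4] z.03 [ 0.6135 -0.2512] z.022 [ 0.6177 -0.2568]
```

View pics/w10.png

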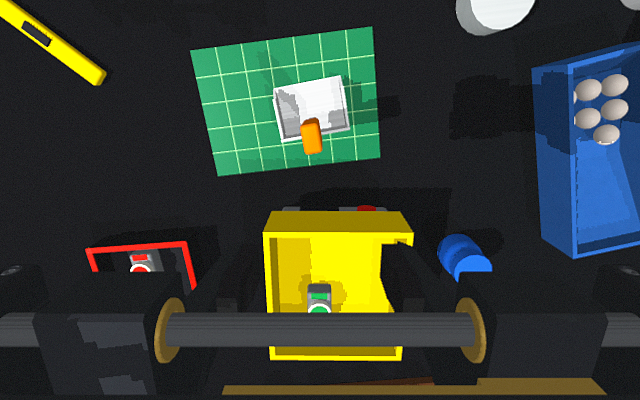

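Run:
```python
from h import *
im=np.load("w10.npy");save(im,"w10c.png",(260,65,370,165),6)
```

```text
(no output)
```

View pics/w10c.png

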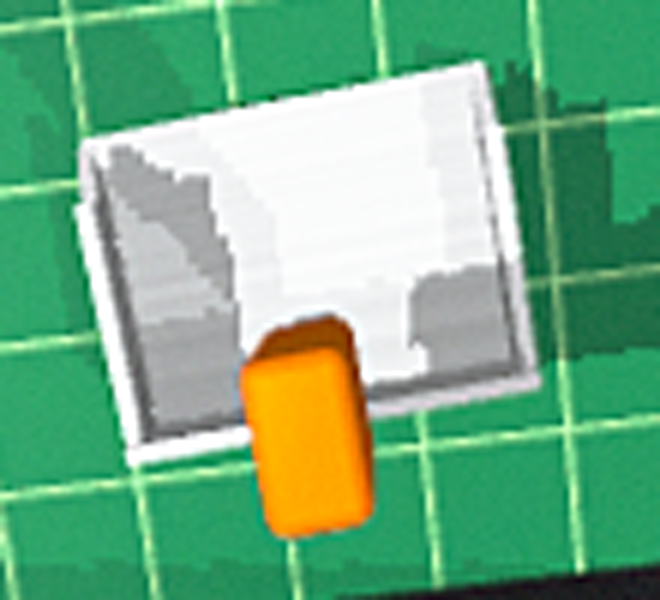

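Run:
```python
from h import *
o=np.load("w10o.npy",allow_pickle=True).item();C=cam("wrist",o)
f=lambda pts,z:plane(C,np.array(pts)/6+[260,65],z)
lip=f([(80,143),(485,62)],.005);bk=f([(133,465),(540,382)],.037);g=f([(243,372),(357,347),(372,520),(272,538)],.133)
print(lip,bk,g,g.mean(0),sep="\n")
for p in (lip,bk): print("width",np.linalg.norm(p[1]-p[0]),"yaw of -y axis..",np.degrees(np.arctan2(*(p[1]-p[0])[[1,0]])))
print("long",np.linalg.norm(bk.mean(0)[:2]-lip.mean(0)[:2]),np.degrees(np.arctan2(*(lip.mean(0)-bk.mean(0))[[1,0]])), "ctr",(lip.mean(0)+bk.mean(0))/2)
print("grip",np.degrees(np.arctan2(*(g[2]+g[3]-g[0]-g[1])[[1,0]])),[np.linalg.norm(g[i]-g[i-1]) for i in range(4)])
```

```text
[[ 0.40636101 -0.04173181  0.005     ]
 [ 0.40015626  0.03909229  0.005     ]]
[[ 0.46589723 -0.03610888  0.037     ]
 [ 0.45873098  0.04253631  0.037     ]]
[[ 0.44157247 -0.00571612  0.133     ]
 [ 0.43988963  0.01058654  0.133     ]
 [ 0.46431795  0.01007689  0.133     ]
 [ 0.46536129 -0.00454581  0.133     ]]
[0.45278534 0.00260037 0.133     ]
width 0.08106191155355283 yaw of -y axis.. 94.38990338621504
width 0.07897101714883538 yaw of -y axis.. 95.20648540198076
long 0.059229221533663945 -175.6102209008977 ctr [0.43278637 0.00094698 0.021     ]
grip 0.7849975221173469 [np.float64(0.02381758603311891), np.float64(0.016389282879108538), np.float64(0.024433637157139303), np.float64(0.014659872661634502)]
```

step_arm:
  plan:
    - {"rx": 0,"ry": 0,"rz": 0.12,"tx": 0,"ty": -0.01,"tz": 0.01,"claw": 0.06}
    - {"rx": 0,"ry": 0,"rz": 0.12,"tx": 0,"ty": -0.01,"tz": 0.01,"claw": 0.06}
    - {"rx": 0,"ry": 0,"rz": 0.12,"tx": 0,"ty": -0.01,"tz": 0.01,"claw": 0.06}
    - {"rx": 0,"ry": 0,"rz": 0.12,"tx": 0,"ty": -0.01,"tz": 0.01,"claw": 0.06}
    - {"rx": 0,"ry": 0,"rz": 0.12,"tx": 0,"ty": 0,"tz": 0.01,"claw": 0.06}
    - {"rx": 0,"ry": 0,"rz": 0.12,"tx": 0,"ty": 0,"tz": 0.01,"claw": 0.06}
    - {"rx": 0,"ry": 0,"rz": 0.12,"tx": 0,"ty": 0,"tz": 0,"claw": 0.06}
    - {"rx": 0,"ry": 0,"rz": 0.12,"tx": 0,"ty": 0,"tz": 0,"claw": 0.06}

```text
clock: 18.08
tool_pos: [0.4684, 0.0136, 0.2139]
orientation: [178.3, -1.5, 26.7]
wrist_force: [-0.6, 0.4, 0.5]
width: 0.06
```

step_arm:
  plan:
    - {"rx": 0,"ry": 0,"rz": 0.12,"tx": 0,"ty": 0,"tz": 0,"claw": 0.06}
    - {"rx": 0,"ry": 0,"rz": 0.12,"tx": 0,"ty": 0,"tz": 0,"claw": 0.06}
    - {"rx": 0,"ry": 0,"rz": 0.12,"tx": 0,"ty": 0,"tz": 0,"claw": 0.06}
    - {"rx": 0,"ry": 0,"rz": 0,"tx": 0,"ty": 0,"tz": 0,"claw": 0.06}

```text
clock: 18.42
tool_pos: [0.4732, 0.0127, 0.2152]
orientation: [178.9, -2.3, 5.0]
wrist_force: [1.0, -0.1, 0.5]
width: 0.06
```

```bash
python3 go.py .4527 .0026 .16 4.7; python3 look.py w11 >/dev/null
python3 - <<'E'
from h import *
o=np.load("w1o.npy",allow_pickle=True).item();C=cam("wrist",o)
print("can top",plane(C,[(360,49)],.15),"tin",plane(C,[(221.5,64.3)],.04))
o=np.load("w2o.npy",allow_pickle=True).item();C=cam("wrist",o)
print("jar",plane(C,[(434,240)],.06))
E
```

```text
pos [0.4732 0.0127 0.2152] [178.93  -2.28   5.  ] w 0.06002744734395611
shift cur axes [-0.0235  0.0072  0.0544] shift in target axes [-0.0213  0.0083  0.0552] turn [ 0.0186 -0.0398  0.0049]
can top [[0.33665693 0.37113908 0.15      ]] tin [[0.34124837 0.20322163 0.04      ]]
jar [[0.63623394 0.17394397 0.06      ]]
```

View pics/w11.png

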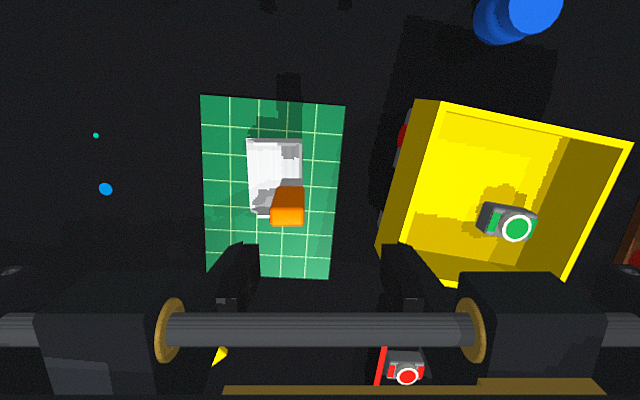

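step_arm:
  plan:
    - {"rx": 0.018,"ry": -0.04,"rz": 0,"tx": 0,"ty": 0,"tz": 0,"claw": 0.06}
    - {"rx": 0,"ry": 0,"rz": 0,"tx": -0.021,"ty": 0.008,"tz": 0.02,"claw": 0.06}
    - {"rx": 0,"ry": 0,"rz": 0,"tx": 0,"ty": 0,"tz": 0,"claw": 0.06}
    - {"rx": 0,"ry": 0,"rz": 0,"tx": 0,"ty": 0,"tz": 0,"claw": 0.06}

```text
clock: 18.8
tool_pos: [0.4551, 0.0019, 0.1953]
orientation: [179.9, -0.0, 6.3]
wrist_force: [0.6, 0.2, 0.3]
width: 0.06
```

```bash
python3 look.py w12 >/dev/null;python3 - <<'E'
from h import *
im=np.load("w12.npy");save(im,"w12c.png",(240,110,380,260),4)
o=np.load("w12o.npy",allow_pickle=True).item();C=cam("wrist",o)
H=hsv(im);h,s,v=[H[...,i].astype(int) for i in range(3)]
m=(h>7)&(h<20)&(s>150)&(v>215)
for b in blobs(m,100):print(b,plane(C,b[1],.133))
E
python3 go.py .4527 .0026 .16 4.7
```

```text
(423, [317.0, 214.0], [298, 206, 37, 21]) [[0.45289073 0.00374578 0.133     ]]
pos [0.4543 0.0022 0.1946] [1.7998e+02 1.0000e-01 6.3300e+00] w 0.060144290759865
shift cur axes [-0.0015 -0.0006  0.0346] shift in target axes [-0.0015 -0.0006  0.0346] turn [0.0005 0.0017 0.0285]
```

View pics/w12c.png

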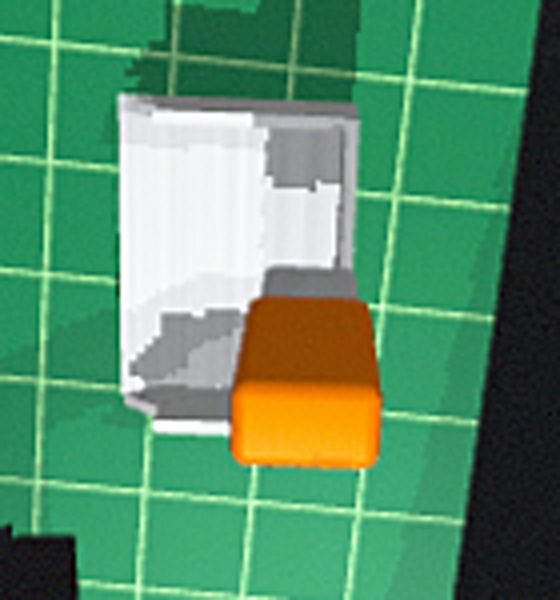

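step_arm:
  plan:
    - {"rx": 0,"ry": 0,"rz": 0.034,"tx": -0.002,"ty": -0.002,"tz": 0,"claw": 0.06}
    - {"rx": 0,"ry": 0,"rz": 0,"tx": 0,"ty": 0,"tz": 0.025,"claw": 0.06}
    - {"rx": 0,"ry": 0,"rz": 0,"tx": 0,"ty": 0,"tz": 0.025,"claw": 0.06}
    - {"rx": 0,"ry": 0,"rz": 0,"tx": 0,"ty": 0,"tz": 0,"claw": 0.06}

```text
clock: 19.18
tool_pos: [0.4577, 0.0033, 0.1481]
orientation: [179.8, -0.5, 4.7]
wrist_force: [-1.5, -0.4, 0.8]
width: 0.0602
```

```bash
python3 go.py .453 .0035 .096 4.4
```

```text
pos [0.4577 0.0033 0.1481] [179.78  -0.51   4.74] w 0.060247855271800266
shift cur axes [-0.0052 -0.0008  0.052 ] shift in target axes [-0.0047 -0.0005  0.0521] turn [ 0.0038 -0.0089  0.006 ]
```

step_arm:
  plan:
    - {"rx": 0.004,"ry": -0.009,"rz": 0.006,"tx": -0.006,"ty": -0.001,"tz": 0,"claw": 0.06}
    - {"rx": 0,"ry": 0,"rz": 0,"tx": 0,"ty": 0,"tz": 0.02,"claw": 0.06}
    - {"rx": 0,"ry": 0,"rz": 0,"tx": 0,"ty": 0,"tz": 0.018,"claw": 0.06}
    - {"rx": 0,"ry": 0,"rz": 0,"tx": 0,"ty": 0,"tz": 0.01,"claw": 0.06}
    - {"rx": 0,"ry": 0,"rz": 0,"tx": 0,"ty": 0,"tz": 0,"claw": 0.06}

```text
clock: 19.6
tool_pos: [0.4565, 0.0034, 0.1057]
orientation: [179.9, -0.4, 4.7]
wrist_force: [0.8, -0.0, -1.0]
width: 0.06
```

```bash
python3 go.py .453 .0035 .096 4.4
```

```text
pos [0.4565 0.0034 0.1057] [179.88  -0.4    4.67] w 0.06000078826221544
shift cur axes [-0.0036 -0.0004  0.0097] shift in target axes [-0.0035 -0.0004  0.0097] turn [ 0.002  -0.007   0.0047]
```

step_arm:
  plan:
    - {"rx": 0.002,"ry": -0.009,"rz": 0.005,"tx": -0.005,"ty": 0,"tz": 0.008,"claw": 0.06}
    - {"rx": 0,"ry": 0,"rz": 0,"tx": 0,"ty": 0,"tz": 0,"claw": 0.06}

```text
clock: 19.77
tool_pos: [0.4524, 0.0028, 0.0992]
orientation: [180.0, 0.1, 4.4]
wrist_force: [-0.8, 0.5, 0.1]
width: 0.06
```

```bash
python3 go.py .453 .0035 .096 4.4
```

```text
pos [0.4524 0.0028 0.0992] [1.7998e+02 6.0000e-02 4.4100e+00] w 0.05997595086700125
shift cur axes [ 0.0006 -0.0007  0.0032] shift in target axes [ 0.0006 -0.0007  0.0032] turn [0.0004 0.001  0.0001]
```

Good. Close at high force.

step_arm:
  plan:
    - {"rx": 0,"ry": 0,"rz": 0,"tx": 0,"ty": 0,"tz": 0.001,"claw": 0.03}
    - {"rx": 0,"ry": 0,"rz": 0,"tx": 0,"ty": 0,"tz": 0,"claw": 0.01}
    - {"rx": 0,"ry": 0,"rz": 0,"tx": 0,"ty": 0,"tz": 0,"claw": 0.01}
    - {"rx": 0,"ry": 0,"rz": 0,"tx": 0,"ty": 0,"tz": 0,"claw": 0.01}
    - {"rx": 0,"ry": 0,"rz": 0,"tx": 0,"ty": 0,"tz": 0,"claw": 0.01}
    - {"rx": 0,"ry": 0,"rz": 0,"tx": 0,"ty": 0,"tz": 0,"claw": 0.01}
  force: 55

```text
clock: 20.27
tool_pos: [0.4544, 0.0022, 0.1012]
orientation: [179.9, -0.2, 4.4]
wrist_force: [-0.6, 0.4, -1.2]
width: 0.0255
```

```bash
python3 go.py .453 .0035 .25 4.4
```

```text
pos [0.4544 0.0022 0.1012] [179.89  -0.2    4.41] w 0.025492061297168512
shift cur axes [-0.0008 -0.0011 -0.1488] shift in target axes [-0.0013 -0.0014 -0.1488] turn [ 0.0019 -0.0035  0.0003]
```

Run:
```python
from h import *
im=np.load("w1.npy");save(im,"w1t.png",(255,100,375,285),4)
```

```text
(no output)
```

View pics/w1t.png

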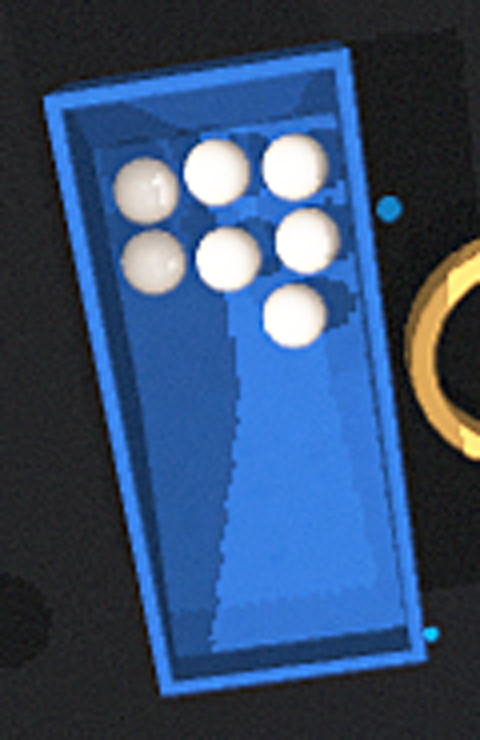

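step_arm:
  plan:
    - {"rx": 0,"ry": 0,"rz": 0,"tx": 0,"ty": 0,"tz": -0.02,"claw": 0.01}
    - {"rx": 0,"ry": 0,"rz": 0,"tx": 0,"ty": 0,"tz": -0.03,"claw": 0.01}
    - {"rx": 0,"ry": 0,"rz": 0,"tx": 0,"ty": 0,"tz": -0.03,"claw": 0.01}
    - {"rx": 0,"ry": 0,"rz": 0,"tx": 0,"ty": 0,"tz": -0.03,"claw": 0.01}
    - {"rx": 0,"ry": 0,"rz": 0,"tx": 0,"ty": 0,"tz": -0.03,"claw": 0.01}
    - {"rx": 0,"ry": 0,"rz": 0,"tx": 0,"ty": 0,"tz": -0.03,"claw": 0.01}
    - {"rx": 0,"ry": 0,"rz": 0,"tx": 0,"ty": 0,"tz": -0.02,"claw": 0.01}
    - {"rx": 0,"ry": 0,"rz": 0,"tx": 0,"ty": 0,"tz": 0,"claw": 0.01}

```text
clock: 20.93
tool_pos: [0.45, 0.0035, 0.296]
orientation: [-179.9, 0.4, 4.4]
wrist_force: [0.8, 0.0, -1.1]
width: 0.0254
```

```bash
python3 - <<'E'
from h import *
o=np.load("w1o.npy",allow_pickle=True).item();C=cam("wrist",o)
p=plane(C,[(266.1,124.2),(342,111.5),(361.5,264.2),(295.5,273.5)],.06)[:,:2];print(np.round(p,4))
print([round(np.linalg.norm(p[i]-p[i-1]),4) for i in range(4)])
u=(p[2]+p[3]-p[0]-p[1])/2;w=(p[1]+p[2]-p[0]-p[3])/2
print(np.degrees(np.arctan2(u[1],u[0])),np.degrees(np.arctan2(w[1],w[0]))-90)
y=np.radians(8.6);u=np.array([np.cos(y),np.sin(y)]);v=np.array([-u[1],u[0]])
c=p.mean(0);org=c+.0125*u;print("ctr",c,"org",org)
for b in [(328,141.3),(308.5,142.6),(291.1,147.3),(331.2,159.7),(311.4,164.4),(293,165.2),(328,178.5)]:
    q=plane(C,[b],.018)[0,:2]-org;print(np.round([q@u,q@v],4))
E
python3 look.py w13 >/dev/null;  python3 go.py .5315 .33 .296 8.6
```

```text
[[0.416  0.2608]
 [0.4    0.3602]
 [0.6219 0.3939]
 [0.6378 0.2943]]
[np.float64(0.2243), np.float64(0.1007), np.float64(0.2245), np.float64(0.1008)]
8.603614136460209 9.148008728699537
ctr [0.51891809 0.32731386] org [0.53127755 0.32918305]
[-0.0842  0.0269]
[-0.0866 -0.0016]
[-0.0836 -0.028 ]
[-0.0566  0.0277]
[-0.054  -0.0025]
[-0.0569 -0.0299]
[-0.0288  0.0189]
pos [0.4494 0.0037 0.294 ] [-179.86    0.49    4.41] w 0.025529170212878618
shift cur axes [ 0.1069 -0.3191 -0.0021] shift in target axes [ 0.13   -0.3104 -0.002 ] turn [-0.0028  0.0085 -0.0732]
```

View pics/w13.png

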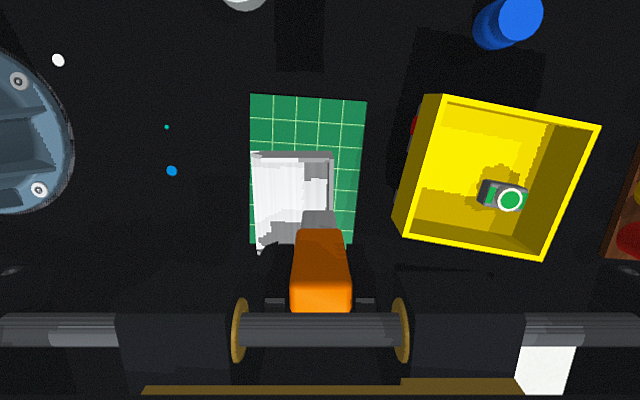

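Run:
```python
from h import *
im=np.load("w13.npy");save(im,"w13c.png",(235,140,375,320),4)
c=calibration("wrist");M=np.linalg.inv(np.array(c["mount"]));C=(np.array(c["K"]),M[:3,:3],M[:3,3])
# tool-frame pts; scoop->tool: x=-sx-.02, y=sy+dy, z=.098-sz
S=lambda s,dy=0,zz=.098:np.array([[-a-.02,b+dy,zz-q] for a,b,q in s])
pts=[(30,-40,0),(30,40,0),(-30,-40,34),(-30,40,34),(18,-40,30),(-7,8,130),(-33,8,130),(-7,-8,130),(-33,-8,130)]
print(np.round((proj(C,S(np.array(pts)/1000))-[235,140])*4))
```

```text
[[ 72.  39.]
 [ 96. 429.]
 [402.  73.]
 [396. 512.]
 [110.  68.]
 [214. 705.]
 [467. 705.]
 [210. 568.]
 [471. 568.]]
```

View pics/w13c.png

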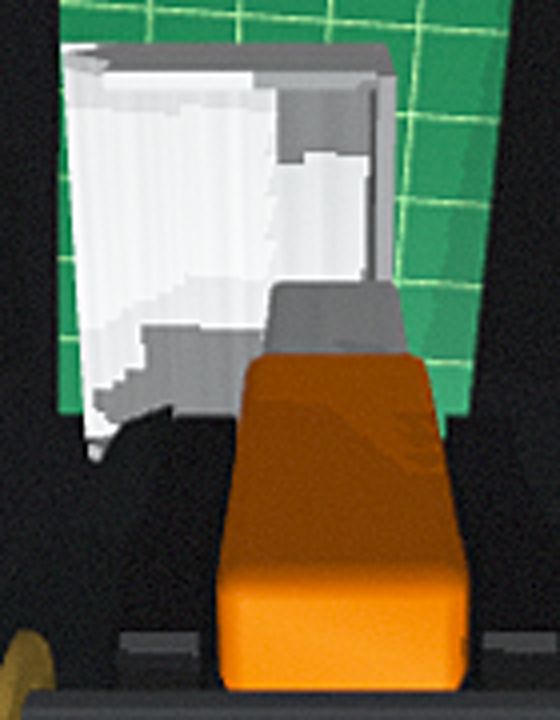

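```bash
cat > sc.py <<'E'
from h import *
import sys
# sc.py X(tray) lipz theta_deg [lat]: lip-bottom target in tray frame, theta>0 mouth down
X,lz,th=[float(t) for t in sys.argv[1:4]];lat=float(sys.argv[4]) if len(sys.argv)>4 else 0.
yaw=float(sys.argv[5]) if len(sys.argv)>5 else 8.8
org=np.array([.5313,.3293]);y=np.radians(8.8);u=np.array([np.cos(y),np.sin(y)]);v=np.array([-u[1],u[0]])
L=np.array([-.0505,0,.098])
Rt=R.from_euler('xyz',[180,0,yaw],degrees=True)*R.from_rotvec([0,np.radians(th),0])
w=np.r_[org+X*u+lat*v,lz];T=w-Rt.apply(L)
o=get_obs();Rc=R.from_euler('xyz',o['orientation'],degrees=True)
lc=o['tool_pos']+Rc.apply(L);d=lc[:2]-org
print("lip now tray X %.4f lat %.4f z %.4f"%(d@u,d@v,lc[2]),"wf",np.round(o['wrist_force'],1),"w",round(o['width'],4),"t",round(o['clock'],2))
rel=(R.from_euler('xyz',[180,0,yaw],degrees=True).inv()*Rc).as_rotvec(degrees=True);print("tilt now(deg x,y,z)",np.round(rel,2))
s=Rc.inv().apply(T-o['tool_pos']);print("shift",np.round(s,4),"turn",np.round((Rc.inv()*Rt).as_rotvec(),4),"tcp",np.round(T,4))
E
python3 sc.py 0 .15 15
```

```text
lip now tray X -0.1820 lat -0.3051 z 0.1964 wf [ 0.5 -0.7 -1.7] w 0.0255 t 20.98
tilt now(deg x,y,z) [ 0.16 -0.49  4.4 ]
shift [ 0.1304 -0.3201  0.0359] turn [ 0.0073  0.2702 -0.0766] tcp [0.5544 0.3329 0.2577]
```

step_arm:
  plan:
    - {"rx": 0,"ry": 0,"rz": -0.037,"tx": 0.012,"ty": -0.035,"tz": 0,"claw": 0.01}
    - {"rx": 0,"ry": 0,"rz": -0.037,"tx": 0.012,"ty": -0.035,"tz": 0,"claw": 0.01}
    - {"rx": 0,"ry": 0,"rz": 0,"tx": 0.012,"ty": -0.035,"tz": 0,"claw": 0.01}
    - {"rx": 0,"ry": 0,"rz": 0,"tx": 0.014,"ty": -0.035,"tz": 0,"claw": 0.01}
    - {"rx": 0,"ry": 0,"rz": 0,"tx": 0.014,"ty": -0.035,"tz": 0,"claw": 0.01}
    - {"rx": 0,"ry": 0,"rz": 0,"tx": 0.014,"ty": -0.035,"tz": 0,"claw": 0.01}
    - {"rx": 0,"ry": 0,"rz": 0,"tx": 0.014,"ty": -0.035,"tz": 0,"claw": 0.01}
    - {"rx": 0,"ry": 0,"rz": 0,"tx": 0.014,"ty": -0.035,"tz": 0,"claw": 0.01}

```text
clock: 21.65
tool_pos: [0.5129, 0.2988, 0.2735]
orientation: [179.9, 1.7, 8.0]
wrist_force: [0.1, -0.2, -0.8]
width: 0.0257
```

```bash
python3 sc.py 0 .15 15
```

```text
lip now tray X -0.0763 lat -0.0267 z 0.1771 wf [ 0.1 -0.2 -0.8] w 0.0257 t 21.65
tilt now(deg x,y,z) [-0.06 -1.72  0.85]
shift [ 0.0463 -0.028   0.0144] turn [ 0.003   0.2919 -0.0145] tcp [0.5544 0.3329 0.2577]
```

step_arm:
  plan:
    - {"rx": 0,"ry": 0,"rz": -0.014,"tx": 0.023,"ty": -0.014,"tz": 0,"claw": 0.01}
    - {"rx": 0,"ry": 0,"rz": 0,"tx": 0.023,"ty": -0.014,"tz": 0,"claw": 0.01}
    - {"rx": 0,"ry": 0.097,"rz": 0,"tx": 0,"ty": 0,"tz": 0,"claw": 0.01}
    - {"rx": 0,"ry": 0.097,"rz": 0,"tx": 0,"ty": 0,"tz": 0,"claw": 0.01}
    - {"rx": 0,"ry": 0.097,"rz": 0,"tx": 0,"ty": 0,"tz": 0,"claw": 0.01}
    - {"rx": 0,"ry": 0,"rz": 0,"tx": 0,"ty": 0,"tz": 0,"claw": 0.01}

```text
clock: 22.15
tool_pos: [0.5496, 0.3423, 0.2355]
orientation: [179.5, -13.0, 9.5]
wrist_force: [-0.7, 0.5, -1.3]
width: 0.0255
```

```bash
python3 sc.py 0 .08 17; python3 look.py w14 >/dev/null
```

```text
lip now tray X -0.0071 lat 0.0089 z 0.1287 wf [-0.7  0.5 -1.3] w 0.0255 t 22.15
tilt now(deg x,y,z) [-0.39 12.98 -0.61]
shift [-0.0111  0.0096  0.0458] turn [0.0051 0.0701 0.0116] tcp [0.5507 0.3323 0.1885]
```

View pics/w14.png

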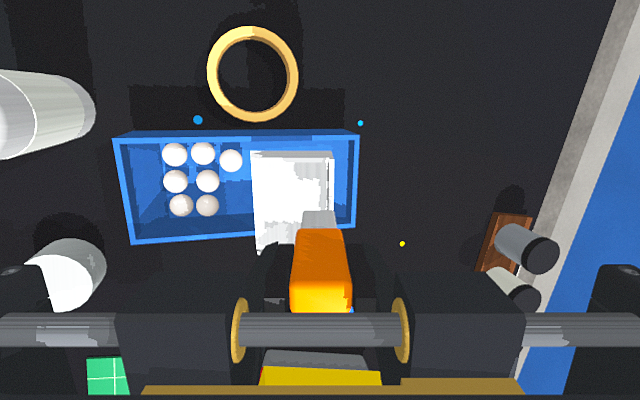

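Run:
```python
from h import *
im=np.load("w14.npy");save(im,"w14c.png",(105,125,375,260),3)
o=np.load("w14o.npy",allow_pickle=True).item();C=cam("wrist",o)
org=np.array([.5313,.3293]);y=np.radians(8.8);u=np.array([np.cos(y),np.sin(y)]);v=np.array([-u[1],u[0]])
P=[np.r_[org+a*u+b*v,.06] for a,b in [(-.125,.0505),(.1,.0505),(.1,-.0505),(-.125,-.0505)]]
print((proj(C,P)-[105,125])*3)
L=np.array([[-.0505,-.04,.098],[-.0505,.04,.098]]);c=calibration("wrist");M=np.linalg.inv(np.array(c["mount"]));Ct=(np.array(c["K"]),M[:3,:3],M[:3,3]);print((proj(Ct,L)-[105,125])*3)
```

```text
[[ 16.50037985  41.04687755]
 [760.42583385  28.46715962]
 [747.50230731 306.18639815]
 [ 75.09254492 360.70397561]]
[[441.83410012  74.56170876]
 [460.11973919 366.7506433 ]]
```

View pics/w14c.png

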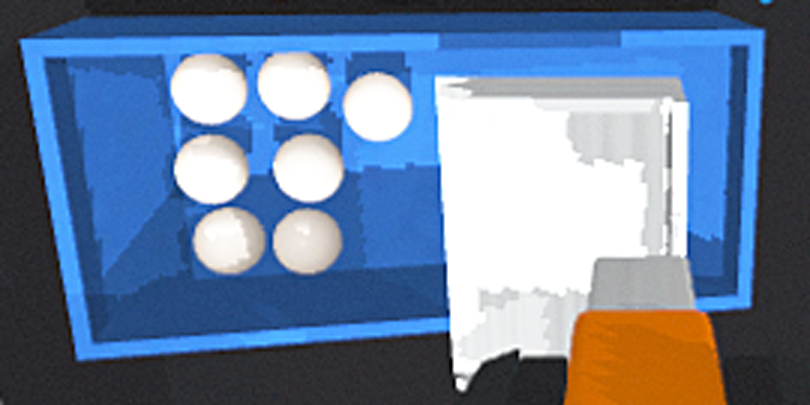

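```bash
sed -i 's/L=np.array(\[-.0505,0,.098\])/L=np.array([-.052,.0007,.098])/' sc.py; python3 sc.py 0 .08 21
```

```text
lip now tray X -0.0086 lat 0.0078 z 0.1289 wf [-0.6 -1.4 -3.1] w 0.0252 t 22.2
tilt now(deg x,y,z) [-0.4  12.77 -0.57]
shift [-0.0171  0.0085  0.0432] turn [0.005  0.1436 0.0111] tcp [0.5445 0.332  0.1901]
```

step_arm:
  plan:
    - {"rx": 0.005,"ry": 0,"rz": 0.011,"tx": -0.008,"ty": 0.009,"tz": 0.02,"claw": 0.01}
    - {"rx": 0,"ry": 0,"rz": 0,"tx": -0.009,"ty": 0,"tz": 0.023,"claw": 0.01}
    - {"rx": 0,"ry": 0.072,"rz": 0,"tx": 0,"ty": 0,"tz": 0,"claw": 0.01}
    - {"rx": 0,"ry": 0.072,"rz": 0,"tx": 0,"ty": 0,"tz": 0,"claw": 0.01}
    - {"rx": 0,"ry": 0,"rz": 0,"tx": 0,"ty": 0,"tz": 0,"claw": 0.01}

```text
clock: 22.62
tool_pos: [0.5449, 0.3292, 0.1845]
orientation: [179.9, -20.3, 8.6]
wrist_force: [-0.5, -0.3, -2.6]
width: 0.0258
```

```bash
python3 sc.py 0 .06 21
```

```text
lip now tray X -0.0013 lat -0.0030 z 0.0745 wf [-0.5 -0.3 -2.6] w 0.0258 t 22.62
tilt now(deg x,y,z) [-0.15 20.32  0.23]
shift [-0.005  -0.0029  0.0135] turn [ 0.0033  0.0119 -0.0035] tcp [0.5445 0.332  0.1701]
```

step_arm:
  plan:
    - {"rx": 0.003,"ry": 0.012,"rz": -0.003,"tx": 0,"ty": -0.004,"tz": 0,"claw": 0.01}
    - {"rx": 0,"ry": 0,"rz": 0,"tx": 0,"ty": 0,"tz": 0,"claw": 0.01}

```text
clock: 22.78
tool_pos: [0.5447, 0.3326, 0.1841]
orientation: [180.0, -20.7, 8.7]
wrist_force: [-0.3, 0.1, -1.8]
width: 0.0253
```

```bash
python3 sc.py 0 .03 21;python3 look.py w15 >/dev/null
python3 - <<'E'
from h import *
im=np.load("w15.npy");save(im,"w15c.png",(100,80,400,280),2.6)
E
```

```text
lip now tray X -0.0002 lat 0.0005 z 0.0741 wf [-0.3  0.1 -1.8] w 0.0253 t 22.78
tilt now(deg x,y,z) [-0.04 20.7   0.11]
shift [-0.0159  0.0005  0.041 ] turn [ 0.0011  0.0052 -0.0017] tcp [0.5445 0.332  0.1401]
```

View pics/w15c.png

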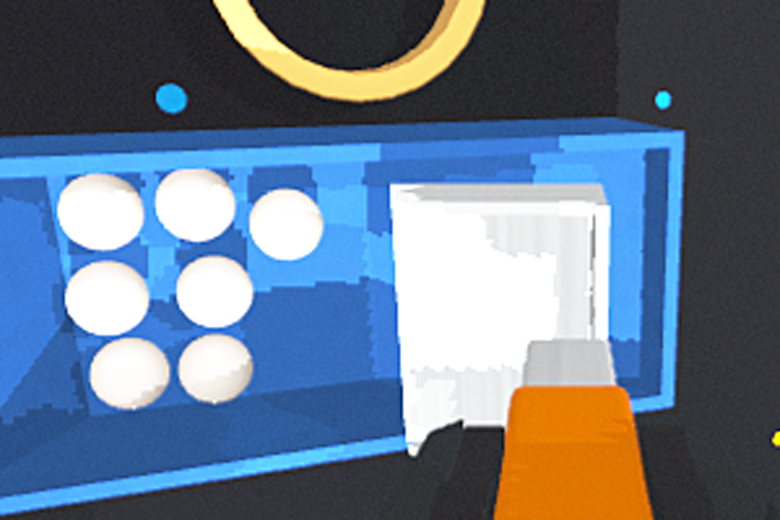

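step_arm:
  plan:
    - {"rx": 0,"ry": 0,"rz": 0,"tx": -0.006,"ty": 0,"tz": 0.015,"claw": 0.01}
    - {"rx": 0,"ry": 0,"rz": 0,"tx": -0.006,"ty": 0,"tz": 0.015,"claw": 0.01}
    - {"rx": 0,"ry": 0,"rz": 0,"tx": -0.004,"ty": 0,"tz": 0.011,"claw": 0.01}
    - {"rx": 0,"ry": 0,"rz": 0,"tx": 0,"ty": 0,"tz": 0,"claw": 0.01}

```text
clock: 23.17
tool_pos: [0.5503, 0.3339, 0.1442]
orientation: [-179.9, -20.9, 8.6]
wrist_force: [-0.3, 0.2, -2.6]
width: 0.0255
```

```bash
python3 sc.py 0 .01 21
```

```text
lip now tray X 0.0059 lat 0.0011 z 0.0341 wf [-0.3  0.2 -2.6] w 0.0255 t 23.17
tilt now(deg x,y,z) [ 0.05 20.95  0.22]
shift [-0.0142  0.001   0.0203] turn [-0.0002  0.0009 -0.0039] tcp [0.5445 0.332  0.1201]
```

step_arm:
  plan:
    - {"rx": 0,"ry": 0,"rz": -0.004,"tx": -0.008,"ty": 0.001,"tz": 0.008,"claw": 0.01}
    - {"rx": 0,"ry": 0,"rz": 0,"tx": -0.007,"ty": 0,"tz": 0.009,"claw": 0.01}
    - {"rx": 0,"ry": 0,"rz": 0,"tx": 0,"ty": 0,"tz": 0,"claw": 0.01}

```text
clock: 23.42
tool_pos: [0.5438, 0.3318, 0.1228]
orientation: [-180.0, -21.0, 8.8]
wrist_force: [-0.6, 0.4, -1.9]
width: 0.0259
```

```bash
python3 sc.py -.004 .007 21
```

```text
lip now tray X -0.0007 lat -0.0001 z 0.0127 wf [-0.6  0.4 -1.9] w 0.0259 t 23.42
tilt now(deg x,y,z) [2.0e-02 2.1e+01 1.0e-02]
shift [-0.0051 -0.0001  0.0041] turn [-0.0003  0.     -0.0003] tcp [0.5405 0.3314 0.1171]
```

step_arm:
  plan:
    - {"rx": 0,"ry": 0,"rz": 0,"tx": -0.005,"ty": 0,"tz": 0.004,"claw": 0.01}
    - {"rx": 0,"ry": 0,"rz": 0,"tx": 0,"ty": 0,"tz": 0,"claw": 0.01}

```text
clock: 23.58
tool_pos: [0.54, 0.3312, 0.1165]
orientation: [-180.0, -21.0, 8.8]
wrist_force: [-1.0, 0.1, -1.8]
width: 0.0256
```

```bash
python3 sc.py -.02 .007 16
```

```text
lip now tray X -0.0046 lat -0.0001 z 0.0064 wf [-1.   0.1 -1.8] w 0.0256 t 23.58
tilt now(deg x,y,z) [1.000e-02 2.096e+01 1.000e-02]
shift [-0.0059 -0.0001 -0.0012] turn [-0.0002 -0.0865 -0.0002] tcp [0.5341 0.3304 0.1155]
```

step_arm:
  plan:
    - {"rx": 0,"ry": -0.043,"rz": 0,"tx": -0.003,"ty": 0,"tz": -0.001,"claw": 0.01}
    - {"rx": 0,"ry": -0.043,"rz": 0,"tx": -0.003,"ty": 0,"tz": 0,"claw": 0.01}
    - {"rx": 0,"ry": 0,"rz": 0,"tx": 0,"ty": 0,"tz": 0,"claw": 0.01}

```text
clock: 23.83
tool_pos: [0.5331, 0.3306, 0.1158]
orientation: [-180.0, -15.9, 8.9]
wrist_force: [0.3, 0.5, -0.7]
width: 0.0256
```

```bash
python3 sc.py -.04 .007 9
```

```text
lip now tray X -0.0213 lat 0.0003 z 0.0073 wf [ 0.3  0.5 -0.7] w 0.0256 t 23.83
tilt now(deg x,y,z) [ 0.03 15.87 -0.05]
shift [-0.0068  0.0003  0.0021] turn [-0.0006 -0.1198  0.0009] tcp [0.5273 0.3294 0.1119]
```

step_arm:
  plan:
    - {"rx": 0,"ry": -0.06,"rz": 0,"tx": -0.004,"ty": 0,"tz": 0.001,"claw": 0.01}
    - {"rx": 0,"ry": -0.06,"rz": 0,"tx": -0.003,"ty": 0,"tz": 0.001,"claw": 0.01}
    - {"rx": 0,"ry": 0,"rz": 0,"tx": 0,"ty": 0,"tz": 0,"claw": 0.01}

```text
clock: 24.08
tool_pos: [0.5273, 0.3301, 0.1132]
orientation: [-180.0, -9.1, 8.9]
wrist_force: [1.0, -0.1, -1.4]
width: 0.0253
```

```bash
python3 sc.py -.06 .007 4;python3 look.py w16 >/dev/null
python3 - <<'E'
from h import *
im=np.load("w16.npy");save(im,"w16c.png",(100,80,400,280),2.6)
E
```

```text
lip now tray X -0.0398 lat 0.0007 z 0.0083 wf [ 1.  -0.1 -1.4] w 0.0253 t 24.08
tilt now(deg x,y,z) [ 0.04  9.06 -0.09]
shift [-0.0117  0.0007  0.003 ] turn [-0.0008 -0.0883  0.0015] tcp [0.5164 0.3277 0.1084]
```

View pics/w16c.png

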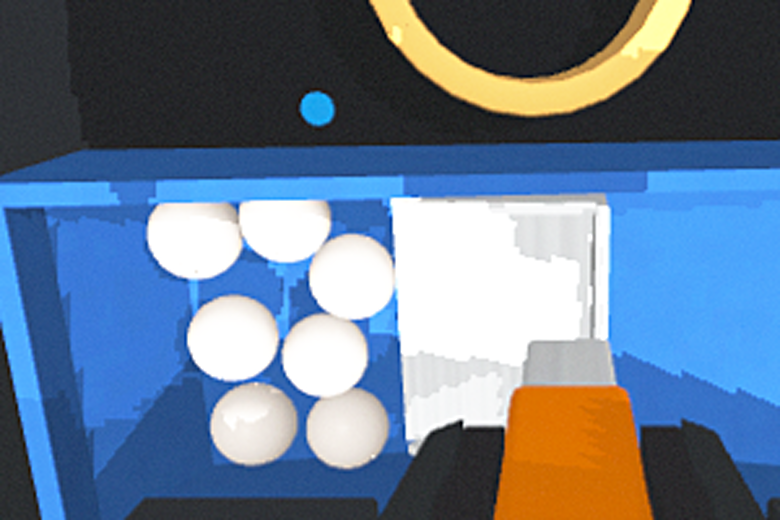

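step_arm:
  plan:
    - {"rx": 0,"ry": -0.044,"rz": 0.001,"tx": -0.006,"ty": 0.0007,"tz": 0.002,"claw": 0.01}
    - {"rx": 0,"ry": -0.044,"rz": 0,"tx": -0.006,"ty": 0,"tz": 0.002,"claw": 0.01}
    - {"rx": 0,"ry": 0,"rz": 0,"tx": 0,"ty": 0,"tz": 0,"claw": 0.01}

```text
clock: 24.38
tool_pos: [0.5161, 0.3278, 0.1076]
orientation: [180.0, -4.5, 8.8]
wrist_force: [-0.2, 0.3, -2.4]
width: 0.0257
```

```bash
python3 sc.py -.08 .0065 2
```

```text
lip now tray X -0.0595 lat 0.0001 z 0.0059 wf [-0.2  0.3 -2.4] w 0.0257 t 24.38
tilt now(deg x,y,z) [ 0.    4.46 -0.05]
shift [-0.0163  0.0001  0.0001] turn [-0.     -0.043   0.0008] tcp [0.5001 0.3252 0.1063]
```

step_arm:
  plan:
    - {"rx": 0,"ry": -0.022,"rz": 0,"tx": -0.008,"ty": 0,"tz": 0,"claw": 0.01}
    - {"rx": 0,"ry": -0.021,"rz": 0,"tx": -0.008,"ty": 0,"tz": 0,"claw": 0.01}
    - {"rx": 0,"ry": 0,"rz": 0,"tx": 0,"ty": 0,"tz": 0,"claw": 0.01}

```text
clock: 24.63
tool_pos: [0.5005, 0.3253, 0.1069]
orientation: [180.0, -2.3, 8.9]
wrist_force: [-0.0, -0.2, -3.3]
width: 0.0253
```

```bash
python3 sc.py -.095 .0065 1;python3 look.py w17 >/dev/null
python3 - <<'E'
from h import *
im=np.load("w17.npy");save(im,"w17c.png",(100,80,400,280),2.6)
E
```

```text
lip now tray X -0.0790 lat 0.0000 z 0.0069 wf [-0.  -0.2 -3.3] w 0.0253 t 24.63
tilt now(deg x,y,z) [-0.03  2.33 -0.06]
shift [-0.0137  0.0001  0.001 ] turn [ 0.0005 -0.0233  0.0011] tcp [0.487  0.3232 0.1054]
```

View pics/w17c.png

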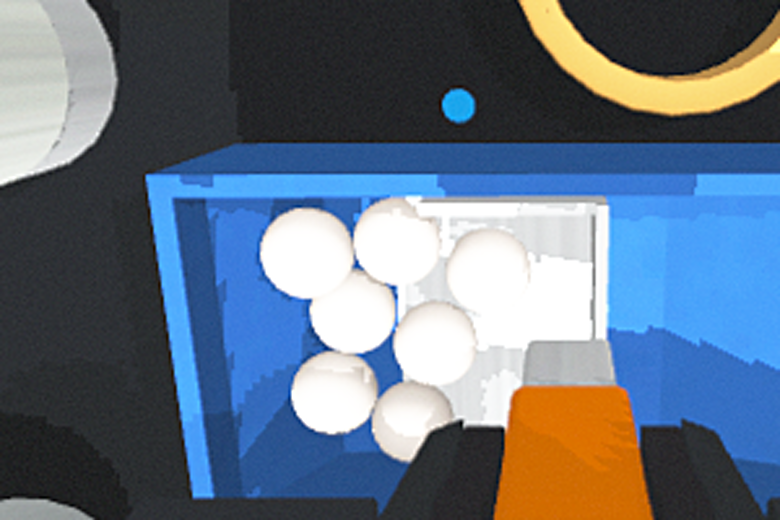

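step_arm:
  plan:
    - {"rx": 0,"ry": -0.012,"rz": 0,"tx": -0.008,"ty": 0,"tz": 0.001,"claw": 0.01}
    - {"rx": 0,"ry": -0.012,"rz": 0,"tx": -0.008,"ty": 0,"tz": 0,"claw": 0.01}
    - {"rx": 0,"ry": 0,"rz": 0,"tx": 0,"ty": 0,"tz": 0,"claw": 0.01}

```text
clock: 24.93
tool_pos: [0.483, 0.3227, 0.1052]
orientation: [180.0, -0.9, 8.9]
wrist_force: [1.1, -1.0, -2.3]
width: 0.0253
```

```bash
python3 sc.py -.1 .0065 0;python3 look.py w18 >/dev/null
python3 - <<'E'
from h import *
im=np.load("w18.npy");save(im,"w18c.png",(100,80,400,280),2.6)
E
```

```text
lip now tray X -0.0992 lat 0.0001 z 0.0063 wf [ 1.1 -1.  -2.3] w 0.0253 t 24.93
tilt now(deg x,y,z) [-0.04  0.93 -0.07]
shift [0.0008 0.0002 0.0007] turn [ 0.0006 -0.0162  0.0012] tcp [0.4838 0.3226 0.1045]
```

View pics/w18c.png

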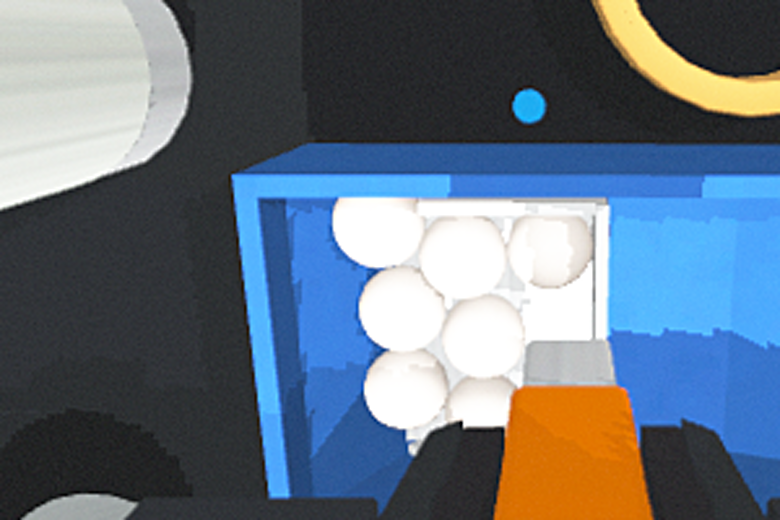

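step_arm:
  plan:
    - {"rx": 0,"ry": -0.087,"rz": 0,"tx": 0.0086,"ty": 0,"tz": -0.001,"claw": 0.01}
    - {"rx": 0,"ry": -0.087,"rz": 0,"tx": 0.0086,"ty": 0,"tz": -0.001,"claw": 0.01}
    - {"rx": 0,"ry": -0.087,"rz": 0,"tx": 0.0086,"ty": 0,"tz": -0.001,"claw": 0.01}
    - {"rx": 0,"ry": 0,"rz": 0,"tx": 0,"ty": 0,"tz": 0,"claw": 0.01}

```text
clock: 25.32
tool_pos: [0.5067, 0.3268, 0.1057]
orientation: [180.0, 14.6, 9.0]
wrist_force: [0.0, 0.2, -3.1]
width: 0.0256
```

```bash
python3 sc.py -.1 .02 -20;python3 look.py w19 >/dev/null
python3 - <<'E'
from h import *
im=np.load("w19.npy");save(im,"w19c.png",(100,80,400,280),2.6)
E
```

```text
lip now tray X -0.0997 lat 0.0003 z 0.0240 wf [ 0.   0.2 -3.1] w 0.0256 t 25.32
tilt now(deg x,y,z) [ -0.07 -14.62  -0.21]
shift [0.0097 0.0006 0.0093] turn [ 0.0018 -0.094   0.0034] tcp [0.5138 0.3273 0.0943]
```

View pics/w19c.png

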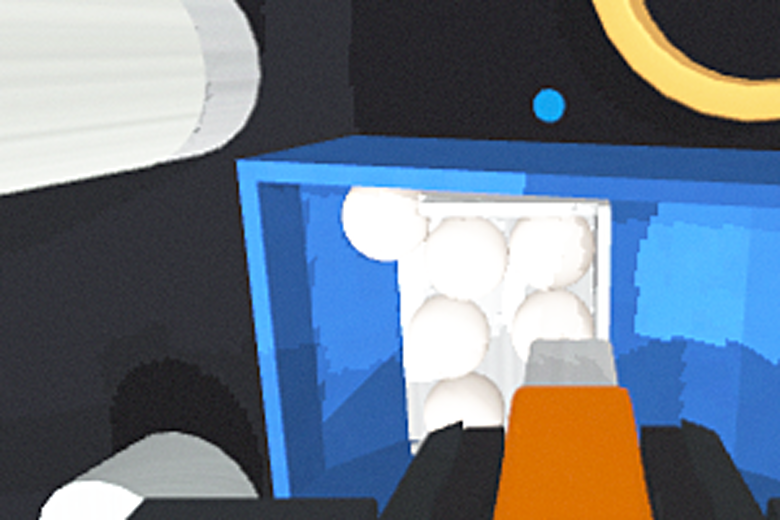

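step_arm:
  plan:
    - {"rx": 0,"ry": -0.087,"rz": 0,"tx": 0.0086,"ty": 0,"tz": -0.001,"claw": 0.01}
    - {"rx": 0,"ry": -0.087,"rz": 0,"tx": 0.0086,"ty": 0,"tz": -0.001,"claw": 0.01}
    - {"rx": 0,"ry": 0,"rz": 0,"tx": 0,"ty": 0,"tz": 0,"claw": 0.01}
    - {"rx": 0,"ry": 0,"rz": 0,"tx": 0,"ty": 0,"tz": 0,"claw": 0.01}

```text
clock: 25.7
tool_pos: [0.5168, 0.329, 0.0986]
orientation: [179.8, 24.9, 9.0]
wrist_force: [2.5, 0.8, 11.9]
width: 0.0252
```

```bash
python3 sc.py -.1 .02 -25;python3 look.py w20 >/dev/null
python3 - <<'E'
from h import *
im=np.load("w20.npy");save(im,"w20c.png",(100,80,400,280),2.6)
E
```

```text
lip now tray X -0.1027 lat 0.0005 z 0.0315 wf [ 2.5  0.8 11.9] w 0.0252 t 25.7
tilt now(deg x,y,z) [ -0.24 -24.88  -0.29]
shift [0.0075 0.0012 0.0094] turn [ 0.0051 -0.0021  0.0039] tcp [0.5199 0.3282 0.0868]
```

View pics/w20c.png

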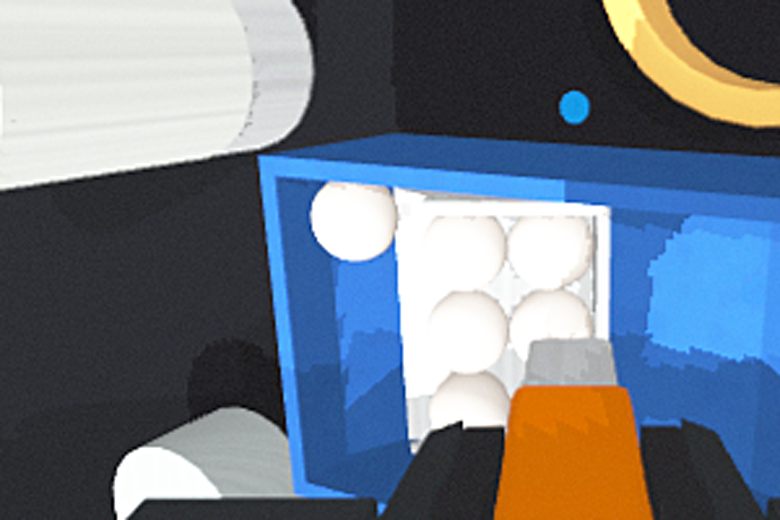

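```bash
python3 sc.py -.095 .15 -25
```

```text
lip now tray X -0.1028 lat 0.0005 z 0.0320 wf [ 0.1  0.6 -2.4] w 0.0256 t 25.75
tilt now(deg x,y,z) [ -0.23 -24.85  -0.29]
shift [-0.0423  0.0016 -0.1102] turn [ 0.005  -0.0026  0.004 ] tcp [0.5248 0.329  0.2168]
```

step_arm:
  plan:
    - {"rx": 0.001,"ry": 0,"rz": 0,"tx": -0.006,"ty": 0,"tz": -0.016,"claw": 0.01}
    - {"rx": 0.001,"ry": 0,"rz": 0,"tx": -0.006,"ty": 0,"tz": -0.016,"claw": 0.01}
    - {"rx": 0.001,"ry": 0,"rz": 0,"tx": -0.006,"ty": 0,"tz": -0.016,"claw": 0.01}
    - {"rx": 0,"ry": 0,"rz": 0,"tx": -0.006,"ty": 0,"tz": -0.016,"claw": 0.01}
    - {"rx": 0,"ry": 0,"rz": 0,"tx": -0.006,"ty": 0,"tz": -0.016,"claw": 0.01}
    - {"rx": 0,"ry": 0,"rz": 0,"tx": -0.006,"ty": 0,"tz": -0.016,"claw": 0.01}
    - {"rx": 0,"ry": 0,"rz": 0,"tx": -0.006,"ty": 0,"tz": -0.016,"claw": 0.01}
    - {"rx": 0,"ry": 0,"rz": 0,"tx": 0,"ty": 0,"tz": 0,"claw": 0.01}

```text
clock: 26.42
tool_pos: [0.5203, 0.3324, 0.2436]
orientation: [-179.8, 23.5, 9.4]
wrist_force: [-0.1, 0.8, -1.1]
width: 0.0254
```

```bash
python3 sc.py -.095 .15 -25;python3 look.py w21 >/dev/null
python3 - <<'E'
from h import *
im=np.load("w21.npy");save(im,"w21c.png",(100,80,400,280),2.6)
E
```

```text
lip now tray X -0.0971 lat 0.0034 z 0.1744 wf [-0.1  0.8 -1.1] w 0.0254 t 26.42
tilt now(deg x,y,z) [  0.05 -23.46  -0.56]
shift [0.0142 0.0042 0.0229] turn [ 0.0012 -0.0269  0.0097] tcp [0.5248 0.329  0.2168]
```

View pics/w21c.png

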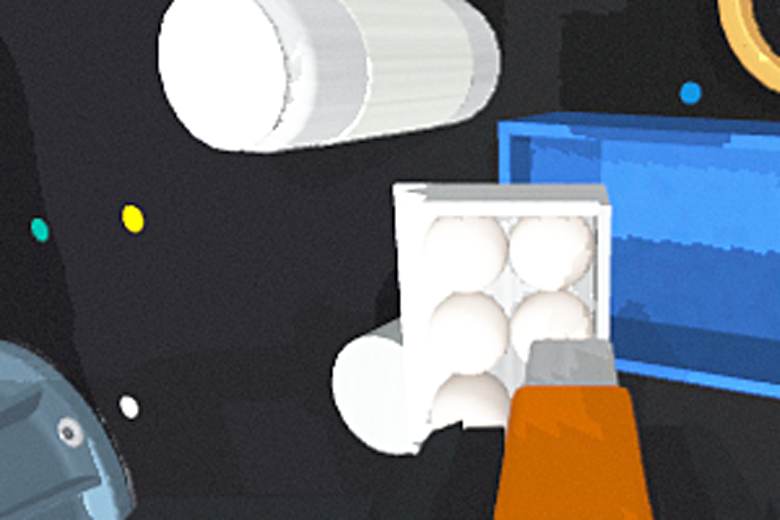

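```bash
cat > scw.py <<'E'
from h import *
import sys
x,y,z,th,yaw=[float(t) for t in sys.argv[1:6]]
L=np.array([-.052,.0007,.098])
R0=R.from_euler('xyz',[180,0,yaw],degrees=True);Rt=R0*R.from_rotvec([0,np.radians(th),0])
T=np.array([x,y,z])-Rt.apply(L)
o=get_obs();Rc=R.from_euler('xyz',o['orientation'],degrees=True)
print("lip",np.round(o['tool_pos']+Rc.apply(L),4),"tilt",np.round((R0.inv()*Rc).as_rotvec(degrees=True),2),"wf",np.round(o['wrist_force'],1),"w",round(o['width'],4),"q",np.round(o['q'],0))
print("shift",np.round(Rc.inv().apply(T-o['tool_pos']),4),"turn",np.round((Rc.inv()*Rt).as_rotvec(),4),"tcp",np.round(T,4))
E
python3 scw.py .66 .005 .17 -23.5 9.2
```

```text
lip [0.4346 0.3179 0.1732] tilt [  0.13 -23.48  -0.17] wf [ 0.1  0.7 -2.6] w 0.0252 q [ 19.  31.  67.   4. 105.  10.]
shift [ 0.1584  0.3453 -0.0663] turn [-0.0016 -0.0003  0.0034] tcp [0.7455 0.0196 0.2391]
```

step_arm:
  plan:
    - {"rx": 0,"ry": 0,"rz": 0,"tx": 0.006,"ty": 0.014,"tz": -0.003,"claw": 0.01}
    - {"rx": 0,"ry": 0,"rz": 0,"tx": 0.012,"ty": 0.025,"tz": -0.005,"claw": 0.01}
    - {"rx": 0,"ry": 0,"rz": 0,"tx": 0.012,"ty": 0.026,"tz": -0.005,"claw": 0.01}
    - {"rx": 0,"ry": 0,"rz": 0,"tx": 0.012,"ty": 0.026,"tz": -0.005,"claw": 0.01}
    - {"rx": 0,"ry": 0,"rz": 0,"tx": 0.012,"ty": 0.026,"tz": -0.005,"claw": 0.01}
    - {"rx": 0,"ry": 0,"rz": 0,"tx": 0.012,"ty": 0.026,"tz": -0.005,"claw": 0.01}
    - {"rx": 0,"ry": 0,"rz": 0,"tx": 0.012,"ty": 0.026,"tz": -0.005,"claw": 0.01}
    - {"rx": 0,"ry": 0,"rz": 0,"tx": 0.012,"ty": 0.026,"tz": -0.005,"claw": 0.01}

```text
clock: 27.13
tool_pos: [0.6465, 0.1511, 0.2395]
orientation: [-179.7, 23.7, 10.2]
wrist_force: [0.3, -0.8, -3.1]
width: 0.026
```

```bash
python3 scw.py .66 .005 .17 -23.5 9.2
```

```text
lip [0.5609 0.1355 0.1706] tilt [  0.08 -23.66  -0.89] wf [ 0.3 -0.8 -3.1] w 0.026 q [  4.  39.  56.  -2. 109.  -6.]
shift [ 0.0682  0.1468 -0.0302] turn [0.0018 0.0028 0.0154] tcp [0.7455 0.0196 0.2391]
```

step_arm:
  plan:
    - {"rx": 0,"ry": 0,"rz": 0.015,"tx": 0.012,"ty": 0.025,"tz": -0.005,"claw": 0.01}
    - {"rx": 0,"ry": 0,"rz": 0,"tx": 0.012,"ty": 0.026,"tz": -0.005,"claw": 0.01}
    - {"rx": 0,"ry": 0,"rz": 0,"tx": 0.012,"ty": 0.026,"tz": -0.005,"claw": 0.01}
    - {"rx": 0,"ry": 0,"rz": 0,"tx": 0.012,"ty": 0.026,"tz": -0.005,"claw": 0.01}
    - {"rx": 0,"ry": 0,"rz": 0,"tx": 0.01,"ty": 0.018,"tz": -0.005,"claw": 0.01}
    - {"rx": 0,"ry": 0,"rz": 0,"tx": 0.005,"ty": 0.01,"tz": -0.003,"claw": 0.01}
    - {"rx": 0,"ry": 0,"rz": 0,"tx": 0,"ty": 0,"tz": 0,"claw": 0.01}

```text
clock: 27.72
tool_pos: [0.7373, 0.013, 0.23]
orientation: [179.9, 24.4, 8.6]
wrist_force: [-0.1, -0.0, -3.6]
width: 0.0256
```

```bash
python3 scw.py .66 .005 .14 0 5;python3 look.py w22 >/dev/null
```

```text
lip [ 0.6506 -0.0011  0.1622] tilt [ -0.88 -24.37  -3.61] wf [-0.1 -0.  -3.6] w 0.0256 q [ -6.  51.  38.  -7. 115. -16.]
shift [-0.0267 -0.0011  0.0032] turn [0.0154 0.4253 0.0629] tcp [0.7117 0.0102 0.238 ]
```

View pics/w22.png

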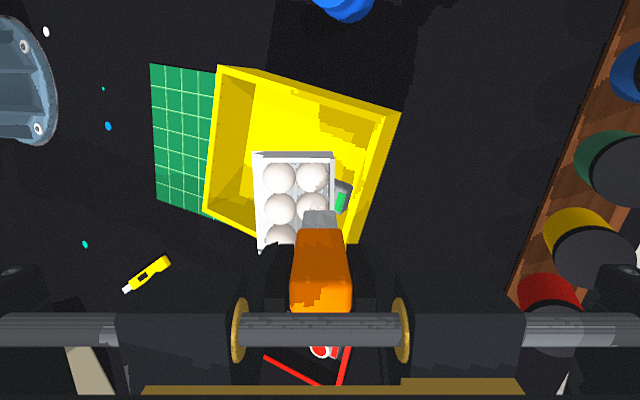

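```bash
python3 scw.py .655 .008 .14 -6 6; python3 scw.py .655 .008 .115 38 6
```

```text
lip [ 6.498e-01 -3.000e-04  1.618e-01] tilt [ -0.64 -24.44  -2.64] wf [-0.1  0.1 -3.4] w 0.0253 q [ -6.  51.  38.  -7. 115. -16.]
shift [-0.0189 -0.0044  0.0058] turn [0.0135 0.3219 0.0453] tcp [0.7165 0.0152 0.232 ]
lip [ 6.498e-01 -3.000e-04  1.618e-01] tilt [ -0.64 -24.44  -2.64] wf [-0.1  0.1 -3.4] w 0.0253 q [ -6.  51.  38.  -7. 115. -16.]
shift [-0.0896 -0.0082  0.0465] turn [-0.0046  1.0897  0.0492] tcp [0.6357 0.0067 0.2242]
```

step_arm:
  plan:
    - {"rx": 0.004,"ry": 0.08,"rz": 0.011,"tx": -0.005,"ty": -0.002,"tz": 0.001,"claw": 0.01}
    - {"rx": 0.004,"ry": 0.08,"rz": 0.011,"tx": -0.005,"ty": -0.002,"tz": 0.001,"claw": 0.01}
    - {"rx": 0.004,"ry": 0.08,"rz": 0.011,"tx": -0.005,"ty": -0.001,"tz": 0.002,"claw": 0.01}
    - {"rx": 0,"ry": 0.08,"rz": 0.011,"tx": -0.005,"ty": -0.001,"tz": 0.002,"claw": 0.01}
    - {"rx": 0,"ry": 0,"rz": 0,"tx": 0,"ty": 0,"tz": 0,"claw": 0.01}

```text
clock: 28.18
tool_pos: [0.7062, 0.0213, 0.2127]
orientation: [-179.6, 6.8, 6.1]
wrist_force: [-0.9, 0.1, -3.0]
width: 0.0252
```

```bash
python3 scw.py .66 .008 .115 38 6
```

```text
lip [0.6434 0.0146 0.1215] tilt [ 0.4  -6.8  -0.07] wf [-0.9  0.1 -3. ] w 0.0252 q [ -7.  33.  66.  -1.  88. -13.]
shift [-0.0677  0.0075 -0.0036] turn [-0.0071  0.7819 -0.0012] tcp [0.6407 0.0067 0.2242]
```

step_arm:
  plan:
    - {"rx": 0,"ry": 0.112,"rz": 0,"tx": -0.0094,"ty": 0.002,"tz": -0.001,"claw": 0.01}
    - {"rx": 0,"ry": 0.112,"rz": 0,"tx": -0.0093,"ty": 0.002,"tz": -0.002,"claw": 0.01}
    - {"rx": 0,"ry": 0.112,"rz": 0,"tx": -0.0091,"ty": 0.002,"tz": -0.003,"claw": 0.01}
    - {"rx": 0,"ry": 0.112,"rz": 0,"tx": -0.0088,"ty": 0.001,"tz": -0.004,"claw": 0.01}
    - {"rx": 0,"ry": 0.112,"rz": 0,"tx": -0.0083,"ty": 0,"tz": -0.005,"claw": 0.01}
    - {"rx": 0,"ry": 0.112,"rz": 0,"tx": -0.0077,"ty": 0,"tz": -0.006,"claw": 0.01}
    - {"rx": 0,"ry": 0.112,"rz": 0,"tx": -0.007,"ty": 0,"tz": -0.006,"claw": 0.01}
    - {"rx": 0,"ry": 0,"rz": 0,"tx": 0,"ty": 0,"tz": 0,"claw": 0.01}

```text
clock: 28.85
tool_pos: [0.6326, 0.0163, 0.2139]
orientation: [-179.0, -37.9, 6.3]
wrist_force: [-1.8, 0.9, -4.1]
width: 0.0253
```

```bash
python3 scw.py .66 .008 .115 38 6;python3 look.py w23 >/dev/null
```

```text
lip [0.6516 0.0193 0.1046] tilt [ 1.04 37.9  -0.64] wf [-1.8  0.9 -4.1] w 0.0253 q [-17.  -1. 115.  28.  33. -42.]
shift [ 0.0118  0.0103 -0.0041] turn [-0.0205  0.0017  0.0046] tcp [0.6407 0.0067 0.2242]
```

View pics/w23.png

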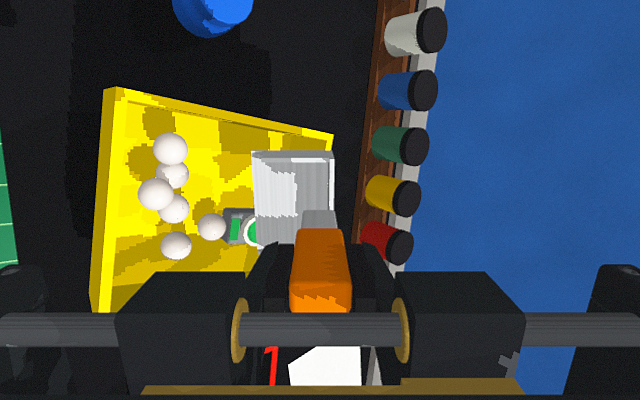

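step_arm:
  plan:
    - {"rx": 0,"ry": 0,"rz": 0,"tx": 0,"ty": 0,"tz": -0.02,"claw": 0.01}
    - {"rx": 0,"ry": -0.1,"rz": 0,"tx": 0.01,"ty": 0,"tz": -0.015,"claw": 0.01}
    - {"rx": 0,"ry": -0.1,"rz": 0,"tx": 0.01,"ty": 0,"tz": -0.015,"claw": 0.01}
    - {"rx": 0,"ry": -0.1,"rz": 0,"tx": 0,"ty": 0,"tz": -0.01,"claw": 0.01}
    - {"rx": 0,"ry": -0.1,"rz": 0,"tx": 0,"ty": 0,"tz": 0,"claw": 0.01}
    - {"rx": 0,"ry": -0.1,"rz": 0,"tx": 0,"ty": 0,"tz": 0,"claw": 0.01}
    - {"rx": 0,"ry": -0.1,"rz": 0,"tx": 0,"ty": 0,"tz": 0,"claw": 0.01}

```text
clock: 29.48
tool_pos: [0.6192, 0.0095, 0.29]
orientation: [179.7, -0.9, 6.1]
wrist_force: [0.9, 0.3, -1.6]
width: 0.0256
```

```bash
python3 sc.py -.04 .16 3
```

```text
lip now tray X -0.0125 lat -0.3283 z 0.1912 wf [ 0.9  0.3 -1.6] w 0.0256 t 29.48
tilt now(deg x,y,z) [-0.29  0.93  2.73]
shift [-0.0473 -0.3285  0.0271] turn [ 0.0064  0.0362 -0.0475] tcp [0.5379 0.331  0.2606]
```

step_arm:
  plan:
    - {"rx": 0,"ry": 0,"rz": -0.024,"tx": -0.004,"ty": -0.035,"tz": 0,"claw": 0.01}
    - {"rx": 0,"ry": 0,"rz": -0.024,"tx": -0.004,"ty": -0.035,"tz": 0,"claw": 0.01}
    - {"rx": 0,"ry": 0,"rz": 0,"tx": -0.003,"ty": -0.035,"tz": 0,"claw": 0.01}
    - {"rx": 0,"ry": 0,"rz": 0,"tx": -0.003,"ty": -0.035,"tz": 0,"claw": 0.01}
    - {"rx": 0,"ry": 0,"rz": 0,"tx": -0.003,"ty": -0.035,"tz": 0,"claw": 0.01}
    - {"rx": 0,"ry": 0,"rz": 0,"tx": -0.003,"ty": -0.035,"tz": 0,"claw": 0.01}
    - {"rx": 0,"ry": 0,"rz": 0,"tx": -0.003,"ty": -0.035,"tz": 0,"claw": 0.01}
    - {"rx": 0,"ry": 0,"rz": 0,"tx": -0.003,"ty": -0.03,"tz": 0,"claw": 0.01}

```text
clock: 30.15
tool_pos: [0.5795, 0.2813, 0.3009]
orientation: [177.5, -0.8, 7.1]
wrist_force: [-0.1, 0.2, -2.1]
width: 0.0255
```

```bash
python3 sc.py -.04 .13 3
```

```text
lip now tray X -0.0104 lat -0.0583 z 0.2023 wf [-0.1  0.2 -2.1] w 0.0255 t 30.15
tilt now(deg x,y,z) [-2.49  0.81  1.71]
shift [-0.0361 -0.0575  0.0674] turn [ 0.0442  0.0382 -0.0287] tcp [0.5379 0.331  0.2306]
```

step_arm:
  plan:
    - {"rx": 0.022,"ry": 0.019,"rz": -0.028,"tx": -0.009,"ty": -0.016,"tz": 0.015,"claw": 0.01}
    - {"rx": 0.022,"ry": 0.019,"rz": 0,"tx": -0.009,"ty": -0.016,"tz": 0.015,"claw": 0.01}
    - {"rx": 0,"ry": 0,"rz": 0,"tx": -0.009,"ty": -0.013,"tz": 0.015,"claw": 0.01}
    - {"rx": 0,"ry": 0,"rz": 0,"tx": -0.007,"ty": -0.007,"tz": 0.01,"claw": 0.01}
    - {"rx": 0,"ry": 0,"rz": 0,"tx": 0,"ty": 0,"tz": 0,"claw": 0.01}

```text
clock: 30.57
tool_pos: [0.5481, 0.3409, 0.2541]
orientation: [179.3, -3.8, 8.9]
wrist_force: [0.4, 0.2, -1.8]
width: 0.0255
```

```bash
python3 sc.py -.045 .08 3; python3 look.py w24 >/dev/null
```

```text
lip now tray X -0.0271 lat 0.0069 z 0.1529 wf [ 0.4  0.2 -1.8] w 0.0255 t 30.57
tilt now(deg x,y,z) [-0.71  3.78 -0.03]
shift [-0.0213  0.0073  0.0724] turn [ 0.0124 -0.0136  0.0009] tcp [0.533  0.3303 0.1806]
```

View pics/w24.png

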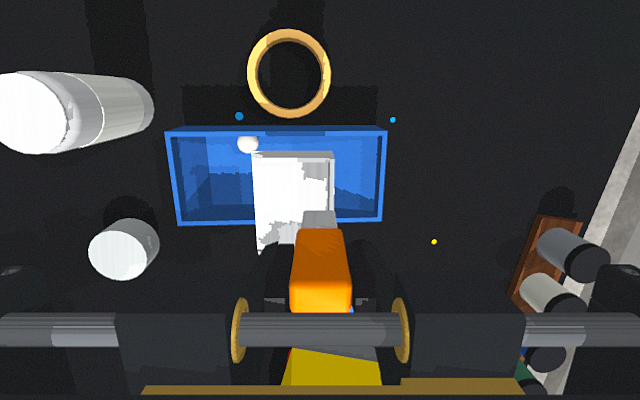

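```bash
cat > ball.py <<'E'
from h import *
import sys
n=sys.argv[1];u0,v0=float(sys.argv[2]),float(sys.argv[3])
o=np.load(n+"o.npy",allow_pickle=True).item();C=cam("wrist",o)
org=np.array([.5313,.3293]);y=np.radians(8.8);u=np.array([np.cos(y),np.sin(y)]);v=np.array([-u[1],u[0]])
q=plane(C,[(u0,v0)],.018)[0,:2]-org;print(q@u,q@v)
E
python3 ball.py w24 248 144
```

```text
-0.04883306773748001 0.03155323268057418
```

```bash
python3 sc.py -.005 .08 19.5 .002
```

```text
lip now tray X -0.0258 lat 0.0064 z 0.1541 wf [ 0.4  0.2 -2. ] w 0.0257 t 30.62
tilt now(deg x,y,z) [-0.69  3.9  -0.02]
shift [-0.0125  0.0048  0.065 ] turn [0.0118 0.2723 0.0024] tcp [0.5421 0.3337 0.1897]
```

step_arm:
  plan:
    - {"rx": 0.006,"ry": 0.09,"rz": 0,"tx": 0.005,"ty": 0.004,"tz": 0,"claw": 0.01}
    - {"rx": 0.006,"ry": 0.09,"rz": 0,"tx": 0.003,"ty": 0.003,"tz": 0.01,"claw": 0.01}
    - {"rx": 0,"ry": 0.09,"rz": 0,"tx": 0,"ty": 0,"tz": 0.015,"claw": 0.01}
    - {"rx": 0,"ry": 0,"rz": 0,"tx": -0.003,"ty": 0,"tz": 0.015,"claw": 0.01}
    - {"rx": 0,"ry": 0,"rz": 0,"tx": 0,"ty": 0,"tz": 0,"claw": 0.01}

```text
clock: 31.03
tool_pos: [0.5768, 0.3337, 0.2258]
orientation: [179.7, -20.7, 8.6]
wrist_force: [-0.6, -0.2, -1.8]
width: 0.0255
```

```bash
python3 sc.py -.005 .08 20 .002
```

```text
lip now tray X 0.0315 lat -0.0039 z 0.1158 wf [-0.6 -0.2 -1.8] w 0.0255 t 31.03
tilt now(deg x,y,z) [-0.38 20.65  0.23]
shift [-0.0457 -0.0053  0.0212] turn [ 0.0071 -0.0113 -0.0027] tcp [0.5411 0.3336 0.1899]
```

step_arm:
  plan:
    - {"rx": 0.007,"ry": -0.011,"rz": 0,"tx": -0.022,"ty": -0.003,"tz": 0.01,"claw": 0.01}
    - {"rx": 0,"ry": 0,"rz": 0,"tx": -0.022,"ty": -0.003,"tz": 0.01,"claw": 0.01}
    - {"rx": 0,"ry": 0,"rz": 0,"tx": 0,"ty": 0,"tz": 0,"claw": 0.01}

```text
clock: 31.28
tool_pos: [0.5476, 0.3328, 0.1976]
orientation: [179.9, -20.3, 8.3]
wrist_force: [-0.3, -0.4, -3.1]
width: 0.0253
```

```bash
python3 sc.py -.004 .03 20 .002
```

```text
lip now tray X 0.0020 lat 0.0003 z 0.0876 wf [-0.3 -0.4 -3.1] w 0.0253 t 31.28
tilt now(deg x,y,z) [-0.14 20.32  0.47]
shift [-0.0251 -0.0017  0.0522] turn [ 0.0037 -0.0056 -0.0077] tcp [0.5421 0.3337 0.1399]
```

step_arm:
  plan:
    - {"rx": 0.003,"ry": -0.005,"rz": -0.008,"tx": -0.007,"ty": -0.002,"tz": 0.012,"claw": 0.01}
    - {"rx": 0,"ry": 0,"rz": 0,"tx": -0.009,"ty": 0,"tz": 0.015,"claw": 0.01}
    - {"rx": 0,"ry": 0,"rz": 0,"tx": -0.007,"ty": 0,"tz": 0.015,"claw": 0.01}
    - {"rx": 0,"ry": 0,"rz": 0,"tx": -0.003,"ty": 0,"tz": 0.008,"claw": 0.01}
    - {"rx": 0,"ry": 0,"rz": 0,"tx": 0,"ty": 0,"tz": 0,"claw": 0.01}

```text
clock: 31.7
tool_pos: [0.5513, 0.3346, 0.1492]
orientation: [180.0, -20.8, 8.7]
wrist_force: [-0.2, -1.1, -1.5]
width: 0.0255
```

```bash
python3 sc.py -.004 .008 20 .002
```

```text
lip now tray X 0.0067 lat 0.0015 z 0.0391 wf [-0.2 -1.1 -1.5] w 0.0255 t 31.7
tilt now(deg x,y,z) [-0.04 20.77  0.1 ]
shift [-0.0197 -0.0005  0.026 ] turn [ 0.001  -0.0135 -0.0016] tcp [0.5421 0.3337 0.1179]
```

step_arm:
  plan:
    - {"rx": 0,"ry": -0.01,"rz": 0,"tx": -0.01,"ty": 0,"tz": 0.012,"claw": 0.01}
    - {"rx": 0,"ry": 0,"rz": 0,"tx": -0.01,"ty": 0,"tz": 0.012,"claw": 0.01}
    - {"rx": 0,"ry": 0,"rz": 0,"tx": 0,"ty": 0,"tz": 0,"claw": 0.01}

```text
clock: 31.95
tool_pos: [0.5446, 0.3335, 0.1211]
orientation: [-180.0, -20.4, 8.6]
wrist_force: [-0.2, 0.2, -1.5]
width: 0.0258
```

```bash
python3 sc.py -.02 .0075 16 .002
```

```text
lip now tray X -0.0008 lat 0.0015 z 0.0111 wf [-0.2  0.2 -1.5] w 0.0258 t 31.95
tilt now(deg x,y,z) [-1.000e-02  2.041e+01  1.800e-01]
shift [-0.0119 -0.0006  0.0009] turn [ 0.0006 -0.0769 -0.003 ] tcp [0.5338 0.3324 0.116 ]
```

step_arm:
  plan:
    - {"rx": 0,"ry": -0.015,"rz": -0.003,"tx": -0.005,"ty": -0.001,"tz": 0.002,"claw": 0.01}
    - {"rx": 0,"ry": -0.03,"rz": 0,"tx": -0.004,"ty": 0,"tz": 0.001,"claw": 0.01}
    - {"rx": 0,"ry": -0.03,"rz": 0,"tx": -0.003,"ty": 0,"tz": -0.001,"claw": 0.01}
    - {"rx": 0,"ry": 0,"rz": 0,"tx": 0,"ty": 0,"tz": 0,"claw": 0.01}

```text
clock: 32.28
tool_pos: [0.5347, 0.3334, 0.1165]
orientation: [180.0, -15.9, 8.9]
wrist_force: [-0.0, -1.0, -1.6]
width: 0.0261
```

```bash
python3 sc.py -.04 .007 9 .002
```

```text
lip now tray X -0.0192 lat 0.0028 z 0.0080 wf [-0.  -1.  -1.6] w 0.0261 t 32.28
tilt now(deg x,y,z) [-0.02 15.89 -0.05]
shift [-0.0089  0.0009  0.0023] turn [ 0.0002 -0.1202  0.0009] tcp [0.527  0.3314 0.1119]
```

step_arm:
  plan:
    - {"rx": 0,"ry": -0.06,"rz": 0,"tx": -0.005,"ty": 0.001,"tz": 0.002,"claw": 0.01}
    - {"rx": 0,"ry": -0.06,"rz": 0,"tx": -0.005,"ty": 0,"tz": 0.001,"claw": 0.01}
    - {"rx": 0,"ry": 0,"rz": 0,"tx": 0,"ty": 0,"tz": 0,"claw": 0.01}

```text
clock: 32.53
tool_pos: [0.5272, 0.332, 0.1135]
orientation: [-180.0, -9.0, 8.9]
wrist_force: [0.4, 0.5, -1.7]
width: 0.0254
```

```bash
python3 sc.py -.06 .0065 4 .002;python3 look.py w25 >/dev/null
```

```text
lip now tray X -0.0396 lat 0.0026 z 0.0086 wf [ 0.4  0.5 -1.7] w 0.0254 t 32.53
tilt now(deg x,y,z) [ 0.05  9.02 -0.11]
shift [-0.0121  0.0006  0.0038] turn [-0.0009 -0.0877  0.0018] tcp [0.5161 0.3297 0.1079]
```

View pics/w25.png

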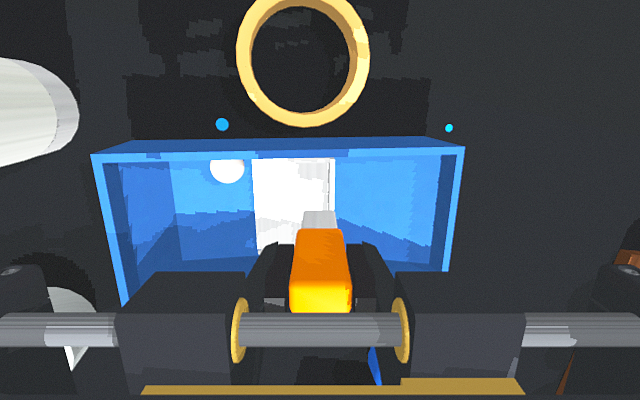

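step_arm:
  plan:
    - {"rx": 0,"ry": -0.044,"rz": 0.001,"tx": -0.006,"ty": 0,"tz": 0.002,"claw": 0.01}
    - {"rx": 0,"ry": -0.044,"rz": 0,"tx": -0.006,"ty": 0,"tz": 0.002,"claw": 0.01}
    - {"rx": 0,"ry": -0.02,"rz": 0,"tx": -0.008,"ty": 0,"tz": 0,"claw": 0.01}
    - {"rx": 0,"ry": -0.02,"rz": 0,"tx": -0.008,"ty": 0,"tz": 0,"claw": 0.01}
    - {"rx": 0,"ry": 0,"rz": 0,"tx": 0,"ty": 0,"tz": 0,"claw": 0.01}

```text
clock: 33.0
tool_pos: [0.5004, 0.3283, 0.1081]
orientation: [-180.0, -2.2, 8.9]
wrist_force: [0.1, -0.6, -1.5]
width: 0.0257
```

```bash
python3 sc.py -.1 .0065 1 .002;python3 look.py w26 >/dev/null;python3 - <<'E'
from h import *
im=np.load("w26.npy");save(im,"w26c.png",(100,80,400,280),2.6)
E
```

```text
lip now tray X -0.0789 lat 0.0030 z 0.0082 wf [ 0.1 -0.6 -1.5] w 0.0257 t 33.0
tilt now(deg x,y,z) [ 0.03  2.2  -0.08]
shift [-0.0191  0.001   0.002 ] turn [-0.0006 -0.0209  0.0013] tcp [0.4818 0.3244 0.1054]
```

View pics/w26c.png

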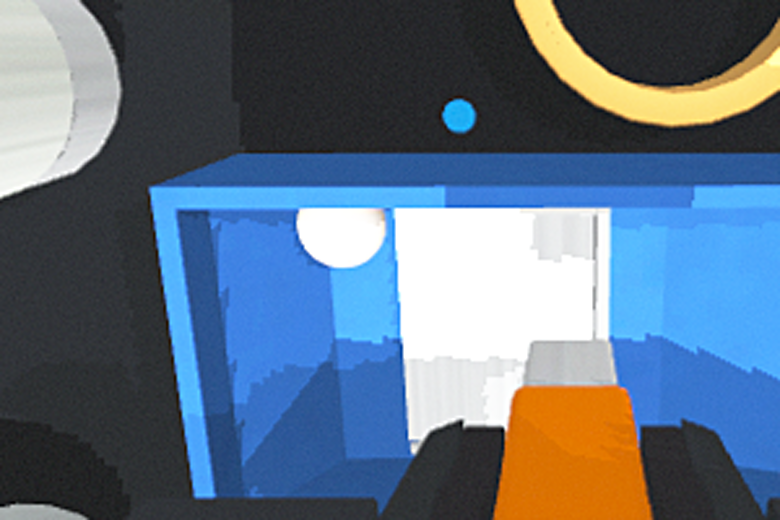

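step_arm:
  plan:
    - {"rx": 0,"ry": -0.01,"rz": 0.001,"tx": -0.009,"ty": 0.001,"tz": 0.0015,"claw": 0.01}
    - {"rx": 0,"ry": -0.01,"rz": 0,"tx": -0.009,"ty": 0,"tz": 0.0008,"claw": 0.01}
    - {"rx": 0,"ry": 0,"rz": 0,"tx": 0,"ty": 0,"tz": 0,"claw": 0.01}

```text
clock: 33.3
tool_pos: [0.4829, 0.325, 0.106]
orientation: [-179.9, -1.4, 8.8]
wrist_force: [1.7, 0.5, -1.6]
width: 0.0255
```

```bash
python3 sc.py -.1 .0065 0 .002;python3 look.py w27 >/dev/null;python3 - <<'E'
from h import *
im=np.load("w27.npy");save(im,"w27c.png",(100,80,400,280),2.6)
E
```

```text
lip now tray X -0.0982 lat 0.0026 z 0.0068 wf [ 1.7  0.5 -1.6] w 0.0255 t 33.3
tilt now(deg x,y,z) [ 0.09  1.37 -0.02]
shift [0.0005 0.0005 0.0016] turn [-0.0016 -0.0239  0.0003] tcp [0.4835 0.3246 0.1045]
```

View pics/w27c.png

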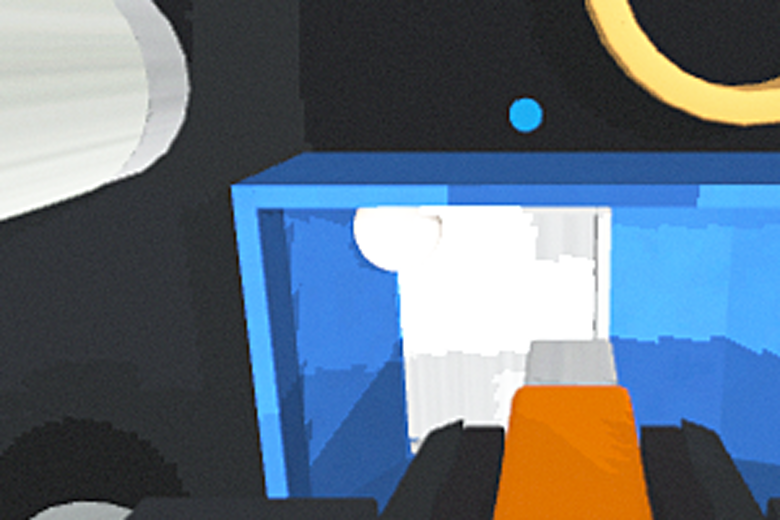

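step_arm:
  plan:
    - {"rx": 0,"ry": -0.02,"rz": 0,"tx": -0.002,"ty": 0.001,"tz": 0,"claw": 0.01}
    - {"rx": 0,"ry": -0.06,"rz": 0,"tx": 0.005,"ty": 0,"tz": -0.001,"claw": 0.01}
    - {"rx": 0,"ry": -0.06,"rz": 0,"tx": 0.005,"ty": 0,"tz": -0.001,"claw": 0.01}
    - {"rx": 0,"ry": 0,"rz": 0,"tx": 0,"ty": 0,"tz": 0,"claw": 0.01}

```text
clock: 33.68
tool_pos: [0.4916, 0.3257, 0.1098]
orientation: [-179.9, 6.8, 8.9]
wrist_force: [0.3, -0.4, -1.7]
width: 0.0256
```

```bash
python3 sc.py -.1 .0065 0 .002;python3 look.py w28 >/dev/null;python3 - <<'E'
from h import *
im=np.load("w28.npy");save(im,"w28c.png",(100,80,400,280),2.6)
E
```

```text
lip now tray X -0.1030 lat 0.0019 z 0.0187 wf [ 0.3 -0.4 -1.7] w 0.0256 t 33.68
tilt now(deg x,y,z) [ 0.14 -6.83 -0.12]
shift [-0.0076 -0.0002  0.0062] turn [-0.0024  0.1192  0.0021] tcp [0.4835 0.3246 0.1045]
```

View pics/w28c.png

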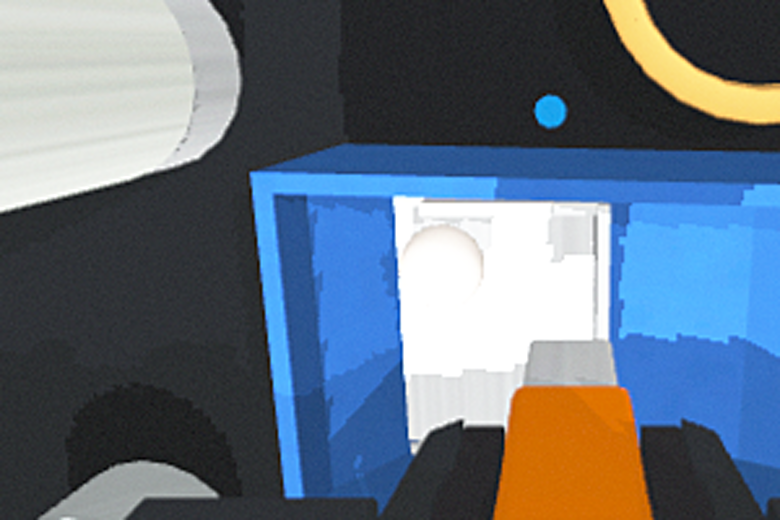

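step_arm:
  plan:
    - {"rx": 0,"ry": -0.09,"rz": 0,"tx": 0.008,"ty": 0,"tz": -0.004,"claw": 0.01}
    - {"rx": 0,"ry": -0.09,"rz": 0,"tx": 0.008,"ty": 0,"tz": -0.004,"claw": 0.01}
    - {"rx": 0,"ry": -0.09,"rz": 0,"tx": 0.008,"ty": 0,"tz": -0.005,"claw": 0.01}
    - {"rx": 0,"ry": 0,"rz": 0,"tx": 0,"ty": 0,"tz": -0.005,"claw": 0.01}
    - {"rx": 0,"ry": 0,"rz": 0,"tx": 0,"ty": 0,"tz": 0,"claw": 0.01}

```text
clock: 34.15
tool_pos: [0.5122, 0.3283, 0.1162]
orientation: [179.9, 23.2, 9.0]
wrist_force: [0.6, -0.6, -1.1]
width: 0.0254
```

```bash
python3 sc.py -.09 .17 -23 .002;python3 look.py w29 >/dev/null;python3 - <<'E'
from h import *
im=np.load("w29.npy");save(im,"w29c.png",(100,80,400,280),2.6)
E
```

```text
lip now tray X -0.1054 lat 0.0007 z 0.0467 wf [ 0.6 -0.6 -1.1] w 0.0254 t 34.15
tilt now(deg x,y,z) [ -0.12 -23.21  -0.22]
shift [-0.0348 -0.0006 -0.1196] turn [0.0028 0.0037 0.0032] tcp [0.5271 0.3314 0.2399]
```

View pics/w29c.png

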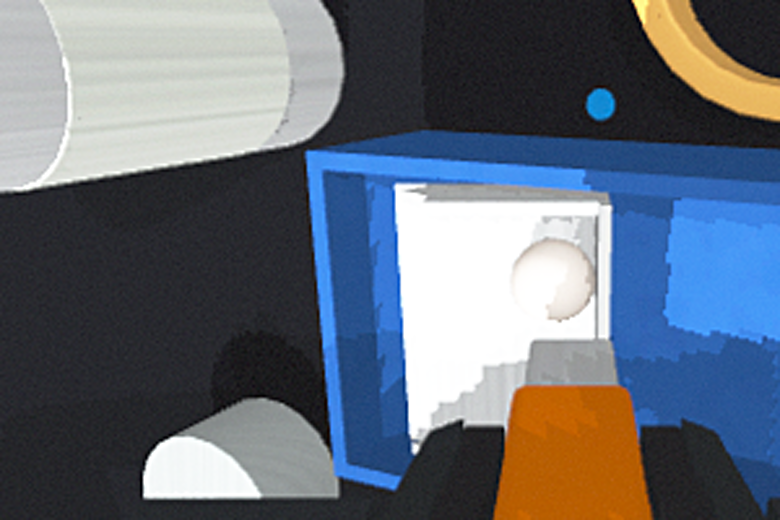

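Ball is in the pan. Lift and go to the tub.

step_arm:
  plan:
    - {"rx": 0,"ry": 0,"rz": 0,"tx": -0.004,"ty": 0,"tz": -0.017,"claw": 0.01}
    - {"rx": 0,"ry": 0,"rz": 0,"tx": -0.005,"ty": 0,"tz": -0.017,"claw": 0.01}
    - {"rx": 0,"ry": 0,"rz": 0,"tx": -0.005,"ty": 0,"tz": -0.017,"claw": 0.01}
    - {"rx": 0,"ry": 0,"rz": 0,"tx": -0.005,"ty": 0,"tz": -0.017,"claw": 0.01}
    - {"rx": 0,"ry": 0,"rz": 0,"tx": -0.005,"ty": 0,"tz": -0.017,"claw": 0.01}
    - {"rx": 0,"ry": 0,"rz": 0,"tx": -0.005,"ty": 0,"tz": -0.017,"claw": 0.01}
    - {"rx": 0,"ry": 0,"rz": 0,"tx": -0.005,"ty": 0,"tz": -0.017,"claw": 0.01}
    - {"rx": 0,"ry": 0,"rz": 0,"tx": 0,"ty": 0,"tz": 0,"claw": 0.01}

```text
clock: 34.87
tool_pos: [0.5154, 0.3309, 0.2454]
orientation: [179.8, 22.4, 9.3]
wrist_force: [0.1, 0.7, -0.4]
width: 0.0257
```

```bash
python3 scw.py .66 .005 .17 -23.5 9.2
```

```text
lip [0.4313 0.3161 0.1745] tilt [ -0.24 -22.37  -0.1 ] wf [ 0.1  0.7 -0.4] w 0.0257 q [ 20.  30.  69.   4. 104.  11.]
shift [ 0.1661  0.3445 -0.0603] turn [ 0.0044 -0.0197  0.0009] tcp [0.7455 0.0196 0.2391]
```

step_arm:
  plan:
    - {"rx": 0,"ry": -0.02,"rz": 0,"tx": 0.006,"ty": 0.014,"tz": -0.003,"claw": 0.01}
    - {"rx": 0,"ry": 0,"rz": 0,"tx": 0.012,"ty": 0.025,"tz": -0.005,"claw": 0.01}
    - {"rx": 0,"ry": 0,"rz": 0,"tx": 0.012,"ty": 0.026,"tz": -0.005,"claw": 0.01}
    - {"rx": 0,"ry": 0,"rz": 0,"tx": 0.012,"ty": 0.026,"tz": -0.005,"claw": 0.01}
    - {"rx": 0,"ry": 0,"rz": 0,"tx": 0.012,"ty": 0.026,"tz": -0.005,"claw": 0.01}
    - {"rx": 0,"ry": 0,"rz": 0,"tx": 0.012,"ty": 0.026,"tz": -0.005,"claw": 0.01}
    - {"rx": 0,"ry": 0,"rz": 0,"tx": 0.012,"ty": 0.026,"tz": -0.005,"claw": 0.01}
    - {"rx": 0,"ry": 0,"rz": 0,"tx": 0.012,"ty": 0.026,"tz": -0.005,"claw": 0.01}

```text
clock: 35.53
tool_pos: [0.6398, 0.1503, 0.2411]
orientation: [179.8, 23.6, 10.1]
wrist_force: [0.7, 0.6, -1.9]
width: 0.0254
```

step_arm:
  plan:
    - {"rx": 0,"ry": 0,"rz": 0.015,"tx": 0.013,"ty": 0.025,"tz": -0.005,"claw": 0.01}
    - {"rx": 0,"ry": 0,"rz": 0,"tx": 0.013,"ty": 0.026,"tz": -0.005,"claw": 0.01}
    - {"rx": 0,"ry": 0,"rz": 0,"tx": 0.013,"ty": 0.026,"tz": -0.005,"claw": 0.01}
    - {"rx": 0,"ry": 0,"rz": 0,"tx": 0.013,"ty": 0.026,"tz": -0.005,"claw": 0.01}
    - {"rx": 0,"ry": 0,"rz": 0,"tx": 0.01,"ty": 0.018,"tz": -0.005,"claw": 0.01}
    - {"rx": 0,"ry": 0,"rz": 0,"tx": 0.005,"ty": 0.008,"tz": -0.003,"claw": 0.01}
    - {"rx": 0,"ry": 0,"rz": 0,"tx": 0,"ty": 0,"tz": 0,"claw": 0.01}

```text
clock: 36.12
tool_pos: [0.7332, 0.016, 0.2284]
orientation: [179.3, 24.2, 8.7]
wrist_force: [0.2, -0.7, -1.9]
width: 0.0254
```

```bash
python3 scw.py .66 .005 .15 -6 6; python3 look.py w30 >/dev/null
```

```text
lip [0.6468 0.001  0.1603] tilt [ -1.21 -24.17  -2.76] wf [ 0.2 -0.7 -1.9] w 0.0254 q [ -5.  50.  39.  -7. 114. -16.]
shift [-0.0166  0.0022 -0.0075] turn [0.0235 0.3172 0.0469] tcp [0.7215 0.0122 0.242 ]
```

View pics/w30.png

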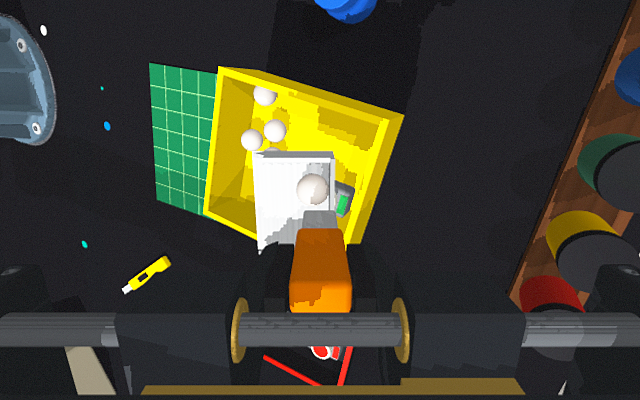

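Same dumping motion, kept a little higher.

step_arm:
  plan:
    - {"rx": 0.006,"ry": 0.08,"rz": 0.011,"tx": -0.004,"ty": 0,"tz": -0.002,"claw": 0.01}
    - {"rx": 0.006,"ry": 0.08,"rz": 0.011,"tx": -0.004,"ty": 0,"tz": -0.002,"claw": 0.01}
    - {"rx": 0.006,"ry": 0.08,"rz": 0.011,"tx": -0.004,"ty": 0,"tz": -0.002,"claw": 0.01}
    - {"rx": 0.005,"ry": 0.08,"rz": 0.011,"tx": -0.004,"ty": 0,"tz": -0.002,"claw": 0.01}
    - {"rx": 0,"ry": 0,"rz": 0,"tx": 0,"ty": 0,"tz": 0,"claw": 0.01}

```text
clock: 36.58
tool_pos: [0.7114, 0.0192, 0.2243]
orientation: [-179.6, 6.4, 6.3]
wrist_force: [0.2, 0.1, -1.9]
width: 0.0258
```

```bash
python3 scw.py .66 .008 .12 35 6
```

```text
lip [0.6492 0.0124 0.1327] tilt [ 0.43 -6.42 -0.24] wf [ 0.2  0.1 -1.9] w 0.0258 q [ -7.  33.  64.  -1.  89. -14.]
shift [-0.0662  0.0047  0.0016] turn [-0.0085  0.723   0.0018] tcp [0.6464 0.0073 0.2301]
```

step_arm:
  plan:
    - {"rx": 0,"ry": 0.105,"rz": 0,"tx": -0.0094,"ty": 0.002,"tz": -0.001,"claw": 0.01}
    - {"rx": 0,"ry": 0.105,"rz": 0,"tx": -0.0093,"ty": 0.002,"tz": -0.002,"claw": 0.01}
    - {"rx": 0,"ry": 0.105,"rz": 0,"tx": -0.0091,"ty": 0.002,"tz": -0.002,"claw": 0.01}
    - {"rx": 0,"ry": 0.105,"rz": 0,"tx": -0.0088,"ty": 0,"tz": -0.003,"claw": 0.01}
    - {"rx": 0,"ry": 0.105,"rz": 0,"tx": -0.0083,"ty": 0,"tz": -0.004,"claw": 0.01}
    - {"rx": 0,"ry": 0.105,"rz": 0,"tx": -0.0077,"ty": 0,"tz": -0.005,"claw": 0.01}
    - {"rx": 0,"ry": 0.1,"rz": 0,"tx": -0.007,"ty": 0,"tz": -0.006,"claw": 0.01}
    - {"rx": 0,"ry": 0,"rz": 0,"tx": 0,"ty": 0,"tz": 0,"claw": 0.01}

```text
clock: 37.25
tool_pos: [0.6369, 0.0149, 0.2198]
orientation: [-179.1, -35.1, 6.5]
wrist_force: [-1.7, 0.4, -3.0]
width: 0.0255
```

step_arm:
  plan:
    - {"rx": 0,"ry": 0,"rz": 0,"tx": 0,"ty": 0,"tz": 0,"claw": 0.01}
    - {"rx": 0,"ry": 0,"rz": 0,"tx": 0,"ty": 0,"tz": -0.01,"claw": 0.01}
    - {"rx": 0,"ry": 0,"rz": 0,"tx": 0,"ty": 0,"tz": 0,"claw": 0.01}

```text
clock: 37.5
tool_pos: [0.6313, 0.0159, 0.2288]
orientation: [-179.0, -34.6, 6.7]
wrist_force: [0.4, 0.3, -0.7]
width: 0.0253
```

```bash
python3 look.py w31 >/dev/null
python3 - <<'E'
from h import *
save(grab_frame("scene"),"s31.png",(150,150,480,350),2.4)
E
```

```text
(no output)
```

View pics/w31.png

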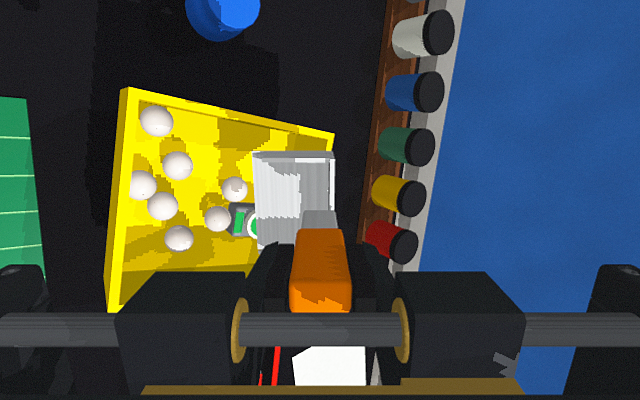

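View pics/s31.png

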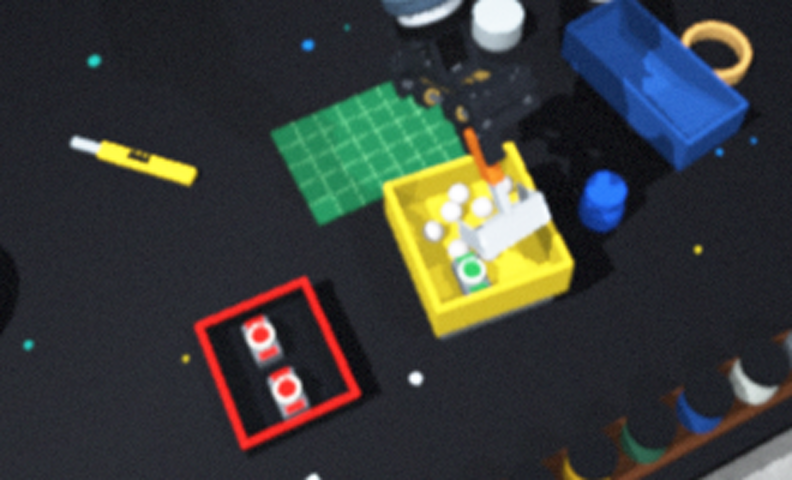

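step_arm:
  plan:
    - {"rx": 0,"ry": 0,"rz": 0,"tx": 0,"ty": 0,"tz": -0.02,"claw": 0.01}
    - {"rx": 0,"ry": -0.1,"rz": 0,"tx": 0.01,"ty": 0,"tz": -0.015,"claw": 0.01}
    - {"rx": 0,"ry": -0.1,"rz": 0,"tx": 0.01,"ty": 0,"tz": -0.015,"claw": 0.01}
    - {"rx": 0,"ry": -0.1,"rz": 0,"tx": 0,"ty": 0,"tz": -0.01,"claw": 0.01}
    - {"rx": 0,"ry": -0.1,"rz": 0,"tx": 0,"ty": 0,"tz": 0,"claw": 0.01}
    - {"rx": 0,"ry": -0.1,"rz": 0,"tx": 0,"ty": 0,"tz": 0,"claw": 0.01}
    - {"rx": 0,"ry": -0.08,"rz": 0,"tx": 0,"ty": 0,"tz": 0,"claw": 0.01}
    - {"rx": 0,"ry": 0,"rz": 0,"tx": 0,"ty": 0,"tz": 0,"claw": 0.01}

```text
clock: 38.27
tool_pos: [0.6204, 0.013, 0.2889]
orientation: [-179.5, 1.0, 7.0]
wrist_force: [-0.3, -1.0, -1.7]
width: 0.0256
```

```bash
python3 go.py .452 -.01 .26 4.4
```

```text
pos [0.6204 0.013  0.2889] [-179.49    0.99    6.99] w 0.025594135971265895
shift cur axes [-0.1694  0.0026  0.0318] shift in target axes [-0.1697  0.01    0.0289] turn [-0.0085  0.0174  0.0452]
```

step_arm:
  plan:
    - {"rx": -0.004,"ry": 0.009,"rz": 0.022,"tx": -0.028,"ty": 0,"tz": 0,"claw": 0.01}
    - {"rx": -0.004,"ry": 0.009,"rz": 0.022,"tx": -0.028,"ty": 0,"tz": 0,"claw": 0.01}
    - {"rx": 0,"ry": 0,"rz": 0,"tx": -0.028,"ty": 0.001,"tz": 0,"claw": 0.01}
    - {"rx": 0,"ry": 0,"rz": 0,"tx": -0.028,"ty": 0.001,"tz": 0,"claw": 0.01}
    - {"rx": 0,"ry": 0,"rz": 0,"tx": -0.028,"ty": 0,"tz": 0,"claw": 0.01}
    - {"rx": 0,"ry": 0,"rz": 0,"tx": -0.024,"ty": 0,"tz": 0.01,"claw": 0.01}
    - {"rx": 0,"ry": 0,"rz": 0,"tx": -0.006,"ty": 0,"tz": 0.01,"claw": 0.01}
    - {"rx": 0,"ry": 0,"rz": 0,"tx": 0,"ty": 0,"tz": 0,"claw": 0.01}

```text
clock: 38.93
tool_pos: [0.4531, -0.0042, 0.264]
orientation: [179.8, -0.7, 4.5]
wrist_force: [0.1, -0.3, -1.2]
width: 0.0256
```

```bash
python3 go.py .452 -.01 .12 4.4;python3 look.py w32 >/dev/null
```

```text
pos [ 0.4531 -0.0042  0.264 ] [179.79  -0.73   4.45] w 0.02561694289238145
shift cur axes [-0.0033  0.0051  0.144 ] shift in target axes [-0.0015  0.0057  0.144 ] turn [ 0.0037 -0.0128  0.0009]
```

View pics/w32.png

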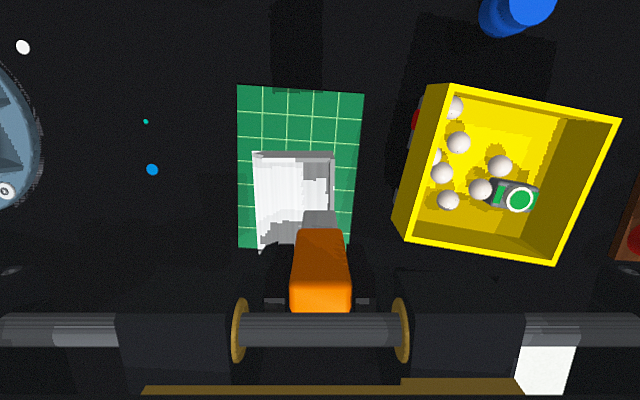

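step_arm:
  plan:
    - {"rx": 0.003,"ry": -0.012,"rz": 0,"tx": -0.002,"ty": 0.004,"tz": 0.02,"claw": 0.01}
    - {"rx": 0,"ry": 0,"rz": 0,"tx": 0,"ty": 0,"tz": 0.03,"claw": 0.01}
    - {"rx": 0,"ry": 0,"rz": 0,"tx": 0,"ty": 0,"tz": 0.03,"claw": 0.01}
    - {"rx": 0,"ry": 0,"rz": 0,"tx": 0,"ty": 0,"tz": 0.03,"claw": 0.01}
    - {"rx": 0,"ry": 0,"rz": 0,"tx": 0,"ty": 0,"tz": 0.02,"claw": 0.01}
    - {"rx": 0,"ry": 0,"rz": 0,"tx": 0,"ty": 0,"tz": 0,"claw": 0.01}

```text
clock: 39.48
tool_pos: [0.4656, -0.0109, 0.138]
orientation: [179.5, -1.3, 4.5]
wrist_force: [-0.7, 0.3, -1.5]
width: 0.0255
```

```bash
python3 go.py .452 -.01 .1012 4.4
```

```text
pos [ 0.4656 -0.0109  0.138 ] [179.54  -1.35   4.46] w 0.025452814163581257
shift cur axes [-0.0143 -0.0023  0.0364] shift in target axes [-0.0134 -0.002   0.0368] turn [ 0.0081 -0.0235  0.0009]
```

step_arm:
  plan:
    - {"rx": 0.008,"ry": -0.024,"rz": 0,"tx": -0.012,"ty": 0,"tz": 0.008,"claw": 0.01}
    - {"rx": 0,"ry": 0,"rz": 0,"tx": -0.002,"ty": 0,"tz": 0.01,"claw": 0.01}
    - {"rx": 0,"ry": 0,"rz": 0,"tx": 0,"ty": 0,"tz": 0.01,"claw": 0.01}
    - {"rx": 0,"ry": 0,"rz": 0,"tx": 0,"ty": 0,"tz": 0,"claw": 0.01}

```text
clock: 39.82
tool_pos: [0.4549, -0.0129, 0.1108]
orientation: [179.9, -0.1, 4.5]
wrist_force: [-0.2, -0.5, -1.5]
width: 0.0255
```

```bash
python3 go.py .452 -.01 .1012 4.4
```

```text
pos [ 0.4549 -0.0129  0.1108] [ 1.7993e+02 -1.4000e-01  4.4900e+00] w 0.025458613796246535
shift cur axes [-0.0026 -0.0032  0.0095] shift in target axes [-0.0026 -0.0032  0.0096] turn [ 0.0012 -0.0025  0.0016]
```

step_arm:
  plan:
    - {"rx": 0,"ry": -0.002,"rz": 0,"tx": 0,"ty": 0,"tz": 0.006,"claw": 0.01}
    - {"rx": 0,"ry": 0,"rz": 0,"tx": 0,"ty": 0,"tz": 0.003,"claw": 0.01}
    - {"rx": 0,"ry": 0,"rz": 0,"tx": 0,"ty": 0,"tz": 0,"claw": 0.01}

```text
clock: 40.07
tool_pos: [0.4567, -0.0135, 0.1026]
orientation: [179.9, -0.2, 4.5]
wrist_force: [-1.5, 0.4, -2.4]
width: 0.0251
```

```bash
python3 go.py .452 -.01 .1012 4.4; python3 -c "
from h import *;print(get_obs()['wrist_force'])"
```

```text
pos [ 0.4567 -0.0135  0.1026] [179.85  -0.23   4.48] w 0.025145470171599446
shift cur axes [-0.0044 -0.0038  0.0013] shift in target axes [-0.0044 -0.0038  0.0014] turn [ 0.0025 -0.004   0.0014]
[-1.52802473  0.40060387 -2.4029958 ]
```

step_arm:
  plan:
    - {"rx": 0,"ry": -0.003,"rz": 0,"tx": 0,"ty": 0,"tz": 0.002,"claw": 0.01}
    - {"rx": 0,"ry": 0,"rz": 0,"tx": 0,"ty": 0,"tz": 0,"claw": 0.01}

```text
clock: 40.23
tool_pos: [0.4578, -0.0139, 0.1016]
orientation: [179.8, -0.2, 4.5]
wrist_force: [0.8, -0.3, -1.5]
width: 0.0253
```

step_arm:
  plan:
    - {"rx": 0,"ry": 0,"rz": 0,"tx": 0,"ty": 0,"tz": 0,"claw": 0.03}
    - {"rx": 0,"ry": 0,"rz": 0,"tx": 0,"ty": 0,"tz": 0,"claw": 0.04}
    - {"rx": 0,"ry": 0,"rz": 0,"tx": 0,"ty": 0,"tz": 0,"claw": 0.055}
    - {"rx": 0,"ry": 0,"rz": 0,"tx": 0,"ty": 0,"tz": 0,"claw": 0.06}
    - {"rx": 0,"ry": 0,"rz": 0,"tx": 0,"ty": 0,"tz": 0,"claw": 0.06}

```text
clock: 40.65
tool_pos: [0.4593, -0.0142, 0.1031]
orientation: [179.7, -0.4, 4.5]
wrist_force: [-0.3, 1.0, 0.0]
width: 0.0543
```

step_arm:
  plan:
    - {"rx": 0,"ry": 0,"rz": 0,"tx": 0,"ty": 0,"tz": -0.02,"claw": 0.06}
    - {"rx": 0,"ry": 0,"rz": 0,"tx": 0,"ty": 0,"tz": -0.03,"claw": 0.06}
    - {"rx": 0,"ry": 0,"rz": 0,"tx": 0,"ty": 0,"tz": -0.04,"claw": 0.06}
    - {"rx": 0,"ry": 0,"rz": 0,"tx": 0,"ty": 0,"tz": -0.04,"claw": 0.06}
    - {"rx": 0,"ry": 0,"rz": 0,"tx": 0,"ty": -0.02,"tz": -0.03,"claw": 0.06}
    - {"rx": 0,"ry": 0,"rz": 0,"tx": 0,"ty": -0.04,"tz": 0,"claw": 0.06}
    - {"rx": 0,"ry": 0,"rz": 0,"tx": 0,"ty": 0,"tz": 0,"claw": 0.06}

```text
clock: 41.23
tool_pos: [0.4517, 0.0484, 0.2696]
orientation: [179.9, -0.2, 4.3]
wrist_force: [-0.2, -0.2, -0.7]
width: 0.0602
```

```bash
python3 look.py w33 >/dev/null
python3 - <<'E'
from h import *
save(grab_frame("scene"),"s33.png",(150,130,480,340),2.4);save(grab_frame("side"),"d33.png",(220,130,430,390),2.2)
E
```

```text
(no output)
```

View pics/w33.png

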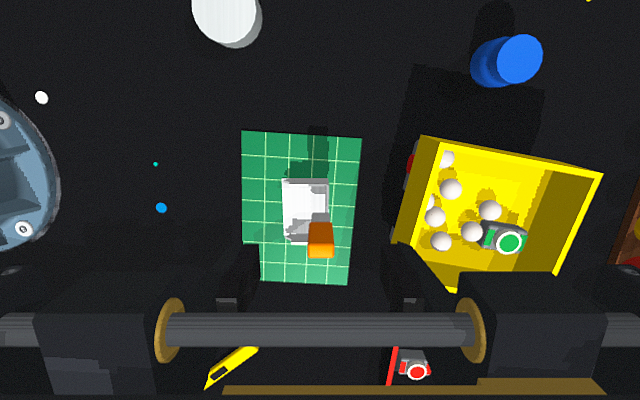

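View pics/s33.png

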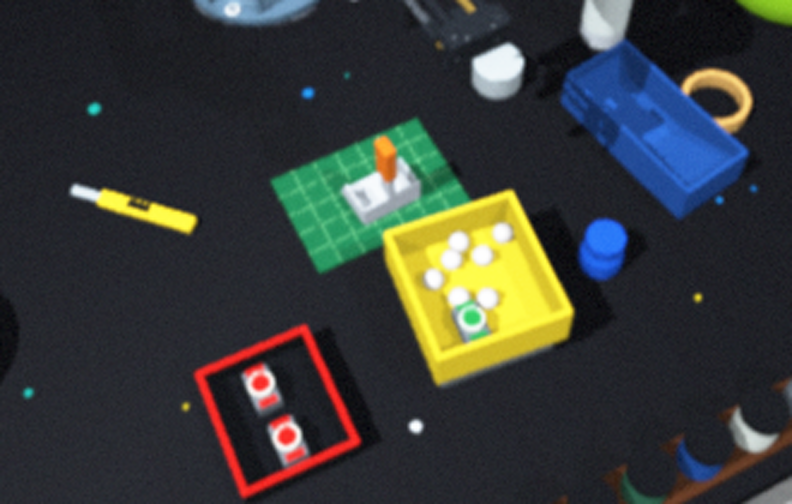

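View pics/d33.png

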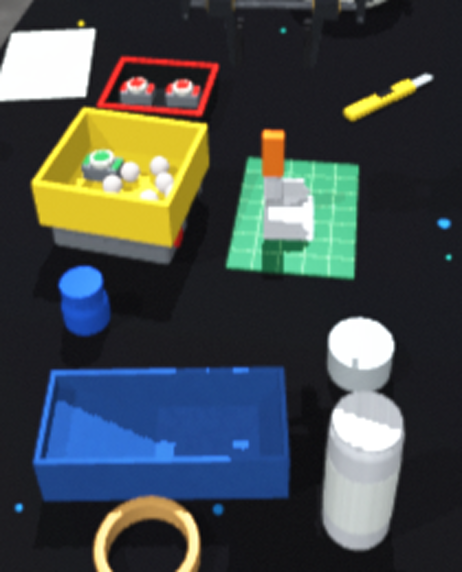

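```bash
python3 -c "
from station import *
print(get_obs()['clock'],get_obs()['width']);print(finish_job())"
```

```text
41.3833 0.0599843714887689
the job is handed in; nothing more can be done
None
```

The job is done and handed in at about 41 s on the robot's clock, well under the 208 s limit. The system gave no verdict.

- **Housings:** This run had three. The green-tagged one went into the yellow tub and the two red-tagged ones into the reject tray.
- **Balls:** There were seven. The first scoop carried six and left one at the ramp corner, so a second scoop fetched it. The fingers never went near a ball.
- **Scoop:** It was set back down level on the green mat and released.

My last checks were the wrist, scene and side pictures, taken after the arm had moved clear:

- **Tub and trays:** Seven balls and the green housing lie inside the tub. Both reds are in the reject tray and the blue tray is empty.
- **Scoop:** It stands upright within the mat's outline.
- **Bystanders:** The tape, knife, jar, can and tin look unmoved by eye; I did not measure them.

The highest force I read at the wrist was about 12 N, when the scoop's back edge pressed on the tray floor. No final check failed or disagreed.

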